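# Unload the test panel dryer with the hook rod

## Task

The colour test panels in the bench dryer are cured but still hot and soft: throw the damper lever into the green vent notch, and only then lift off the lid and lay it flat on the black heat mat. Take the hook rod by its handle, fish every panel out of its slot by the cross-bar of its hanger, and hang each in a pair of notches of its own on the cooling rack, without dropping a panel or touching one or its hanger with the gripper or arm. When all of them hang there, stand the rod back in its holder, lay the lid squarely back on the dryer so that it covers all the slots, and set the lever in the yellow standby notch; leave the tin, the tape and the bottle where they are.

Things in the scene. Friction and masses are not known exactly. Their poses are not given: they have to be found in the camera images.
- dryer: Grey bench dryer, fixed; origin on the bench under its middle; 216 mm (x) by 132 (y) by 154 tall, open on top. Walls and two partitions are 6 mm thick and make three deep slots in a row along x, each 64 mm (x) by 120 (y) inside, centred at x = -70, 0, 70 mm, floor at z = 6 mm. On its -y side the damper housing: x -75 to 75, y -145 to -67, 105 mm tall, with an exhaust stub on its +x face.
- dryer_mouth (a point): Middle of the dryer's top rim, 154 mm above the bench.
- damper (a joint): Damper lever (rad), swinging in the dryer's x-z plane about an axis at dryer x = 0, y = -106, z = 105 mm. -0.45: red notch (cure), leaning to -x. 0: yellow notch (standby), upright. +0.45: green notch (vent), leaning to +x. Stops at +-0.56. A sprung plunger draws it into the nearest notch, with ridges at +-0.225; passing one takes about 2 N at the knob.
- damper_knob (a point): Centre of the black ball knob, 26 mm across, 110 mm from the lever's axis (215 mm above the bench when upright).
- lid: Loose aluminium lid, plate 250 mm (x) by 164 (y) by 5, 0.3 to 0.5 kg; origin under the plate's middle. Black bar handle at its middle along x: 84 mm long, 16 wide (y), from 28 to 43 mm above the plate's underside, on two posts at x = +-34 mm. It lies loose and flat on the dryer's rim, without a locating edge.
- mat: Black heat mat, fixed on the bench, 290 mm (x) by 190 mm (y) by 3 mm thick; origin under its middle.
- rod: Hook rod, 0.16 kg. Origin on the handle's axis at the underside of the guard plate (52 mm square, 5 thick). Red handle 20 x 20 mm, 5 to 57 mm above the origin. Flat shank below (x -10.5 to -2.5, 12 wide), then a J hook 24 mm wide (y) opening upwards, its lip on the +x side: channel x -2.5 to 7.5 mm, its floor 93 mm below the origin and 4 mm thick; lip x 7.5 to 10.5, 9 mm above the floor.
- rod_seat (a point): Middle of the hook's channel floor (rod x = +2.5 mm, 93 mm below the rod's origin), on which a hooked cross-bar lies.
- holder: Rod holder, fixed: an upright square tube, 54 mm outside, 40 mm inside, on a base plate of 100 (x) by 90 (y) mm; origin on the bench under its middle. The rod's guard plate rests on its top with the hook hanging inside, any way round; inner floor at z = 8 mm.
- holder_top (a point): Middle of the holder's open top, 110 mm above the bench.
- rack: Aluminium cooling rack, fixed; base 200 mm (x) by 140 (y); origin on the bench under its middle. Two rails along x, at y = -48 to -40 and 40 to 48 mm, carry three pairs of V notches at x = -55, 0, 55 mm, in which a hanger's bar rests along y, its axis at z = 92 mm. A V catches a bar up to 10 mm off its middle; its edges stand 7 mm above the resting bar's axis.
- slot1 (a point): Where a bar's middle rests in the dryer's middle slot (dryer x = 9, z = 84 mm); the others rest 70 mm nearer and farther. It is 70 mm below the rim, 41 mm from the slot's -x wall, 23 mm from its +x wall. The bar lies along the dryer's y in V notches that reach in from the y walls to y = +-40 mm, edges 7 mm above the bar's axis; the panel hangs free between.
- rack_notch0 (a point): Where the middle of a cross-bar lies when it hangs in the rack's nearest pair of notches (rack x = -55 mm), 92 mm above the bench.
- rack_notch1 (a point): Where the middle of a cross-bar lies when it hangs in the rack's middle pair of notches (rack x = 0 mm), 92 mm above the bench.
- rack_notch2 (a point): Where the middle of a cross-bar lies when it hangs in the rack's farthest pair of notches (rack x = 55 mm), 92 mm above the bench.
- panel_red: Red test panel on a wire hanger, in a dryer slot or absent; 60 to 110 g. Origin under the middle of the panel's lower edge. Panel 68 mm wide (y), 36 tall, 4 thick (x). Two 4 mm straps at y = +-30 mm join it to a round cross-bar, 7 mm thick, 100 mm long along y, its axis 68 mm above the origin. Between bar and panel is an open window 56 mm wide and 28 mm high for the hook.
- panel_red_bar (a point): Middle of the axis of the red panel's cross-bar.
- panel_blue: Blue test panel on a wire hanger, in a dryer slot or absent; 60 to 110 g. Origin under the middle of the panel's lower edge. Panel 68 mm wide (y), 36 tall, 4 thick (x). Two 4 mm straps at y = +-30 mm join it to a round cross-bar, 7 mm thick, 100 mm long along y, its axis 68 mm above the origin. Between bar and panel is an open window 56 mm wide and 28 mm high for the hook.
- panel_blue_bar (a point): Middle of the axis of the blue panel's cross-bar.
- panel_yellow: Yellow test panel on a wire hanger, in a dryer slot or absent; 60 to 110 g. Origin under the middle of the panel's lower edge. Panel 68 mm wide (y), 36 tall, 4 thick (x). Two 4 mm straps at y = +-30 mm join it to a round cross-bar, 7 mm thick, 100 mm long along y, its axis 68 mm above the origin. Between bar and panel is an open window 56 mm wide and 28 mm high for the hook.
- panel_yellow_bar (a point): Middle of the axis of the yellow panel's cross-bar.
- tin: Steel paint tin, 84 mm across, 100 mm tall; origin under it. Not part of the job.
- tape: Yellow roll of tape lying flat, 110 mm across, 25 mm tall; origin under it. Not part of the job.
- thinner: White bottle with red cap, 64 mm across, 150 mm tall; origin under it. Not part of the job.
Mind the look-alikes: they are no part of the job. What is shaped like the rod but pink or purple is not meant.

How it is judged (in metres and radians):
On the way, in this order (a step that is already met when the one before it is completed fails the run):
1. the damper lever rests in the green vent notch (value of joint damper between 0.36 and 0.54 rad), for 0.3 s.
2. the lid lies flat on the heat mat (horizontal distance between lid and mat below 0.06 m and height (world z) of lid below 0.01 m and angle between lid's own z axis and vertical below 0.06 rad), for 0.2 s.
3. every panel hangs in a pair of notches of the cooling rack ((distance between panel_red_bar and rack_notch0 below 0.012 m or distance between panel_red_bar and rack_notch1 below 0.012 m or distance between panel_red_bar and rack_notch2 below 0.012 m) and angle between the y axis of each of panel_red, panel_blue, panel_yellow and the y axis of rack, either way round below 0.12 rad and linear speed of each of panel_red, panel_blue, panel_yellow below 0.05 m/s and (distance between panel_blue_bar and rack_notch0 below 0.012 m or distance between panel_blue_bar and rack_notch1 below 0.012 m or distance between panel_blue_bar and rack_notch2 below 0.012 m) and (distance between panel_yellow_bar and rack_notch0 below 0.012 m or distance between panel_yellow_bar and rack_notch1 below 0.012 m or distance between panel_yellow_bar and rack_notch2 below 0.012 m)), for 0.3 s.
At the end, for the whole second after the job is handed in: Panels hang still, bar middle within 12 mm of a rack notch point, bar within 0.12 rad of the rack's y. Rod in its holder: within 14 mm of centre, guard within 6 mm of the top, upright within 0.08 rad. Lid on the rim within 13 mm and 0.08 rad. Lever within 0.09 rad of yellow (all of step 3 and horizontal distance between rod and holder_top below 0.014 m and z of rod in the frame of holder_top between -0.006 and 0.006 m and angle between rod's own z axis and vertical below 0.08 rad and horizontal distance between lid and dryer_mouth below 0.013 m and z of lid in the frame of dryer_mouth between -0.006 and 0.006 m and angle between the x axis of lid and the x axis of dryer, either way round below 0.08 rad and angle between lid's own z axis and vertical below 0.04 rad and value of joint damper between -0.09 and 0.09 rad and linear speed of each of lid, rod below 0.02 m/s); the robot touches nothing.
It fails at once if the gripper or the arm touches a panel or its hanger (contact force between any of the fingers, the arm and panel_red above 0.5 N or contact force between any of the fingers, the arm and panel_blue above 0.5 N or contact force between any of the fingers, the arm and panel_yellow above 0.5 N).
It fails at once if a panel is dropped onto the bench or the dryer's floor (height (world z) of any of panel_red_bar, panel_blue_bar, panel_yellow_bar below 0.055 m).
It fails at once if the tin, the tape or the bottle is disturbed (distance of any of tin, tape, thinner from where it was at the start of the episode above 0.03 m).
Of panel_red, panel_blue, panel_yellow only 2 to 3 are there at a start; the rules pass over those that are not, and their reading is None.
At some moment in a run one of lid may be knocked a few centimetres aside while the robot is not near it.
It also fails if it takes over 210 s, if anything falls off the work surface, if the arm or the gripper's body presses on something with over 40 N, if the wrist force passes 120 N, or if a joint passes its speed limit or range.

## Robot

A 6-joint arm with a two-finger parallel gripper is mounted at the origin on the work surface. World frame = base frame: x ahead of the robot, y to its left, z up, the work surface at z = 0. Lengths are in mm, angles in degrees, forces in N, time in s.
With the tool pointing down it reaches from about 300 to 850 mm from the base axis. Payload 4.2 kg.
Tool frame: the origin (TCP) lies midway between the tips of the shut fingers; the grasp point (between the pads) lies 19 mm behind it; x points along the fingers, y is the direction in which the jaws open and shut, and the axes are right-handed (so a half turn about x gives the same grasp; the last joint's range is limited). The gripper opens to 91 mm and grips with 3 to 60 N. Pads are 32 mm wide; open, the fingers measure 118 mm over their backs; the gripper's body (76 mm by 178 mm) begins 60 mm behind the grasp point.
Start: joints at [67.609, 18.312, 89.639, -0, 72.044, -1.146], TCP at [208.361, 535.937, 213.976] pointing down, gripper open.
Joint ranges: [-177.97, 177.97], [-48.28, 115.42], [12.27, 149.76], [-77.06, 257.06], [2.81, 150.46], [-146.56, 146.56]. Speed limits (degrees/s): [147.25, 147.25, 180, 180, 180, 180].

## Interface

Orientations are given as [roll, pitch, yaw] about the fixed x, y, z axes, in that order (R = Rz(yaw) Ry(pitch) Rx(roll)).
In Python, from workcell import * gives the robot as it stands.
- The arm moves only by the shell command python3 -m handwheel 'ROWS' [FORCE]. ROWS is a JSON object of lists of equal length, an entry for each row: "gripper": the closure, from 0 (fully open) to 1 (shut); "offset": the shift along the tool's x, y, z in mm, a list of three; "rot": the turn, a rotation vector about the tool's x, y, z in degrees, a list of three. A call has 1 to 5 rows; each row is the pose to reach, as a shift and turn from the pose commanded when the call began, along the tool's axes at that moment; what a row does not reach only later rows make up. A row lasts 1/12 s, in which the tool goes at most 41.7 mm and 7.16 degrees, less where a joint would pass 70% of its speed; a pose out of reach is approached as far as the arm can. A call with a gripper value outside its range is refused whole. The fingers move at their own pace and stop on an object; FORCE is the grip in N (left out, the last holds). Time passes only in rows, so rows that repeat a pose let the fingers close. It gives the time, the measured TCP pose, the force and the opening at its end, in the units of the state.
- state(): the state, without advancing time (a new reading comes with each control period).
- grab_frame(name): name is "scene" or "top"; returns the picture (480x640x3 uint8, red, green, blue); there is no depth.
- camera_params(name): a dict with "fx", "fy", "cx", "cy" (pixels), "position" and "attitude" of the camera in the world. Camera axes: x right, y up, looking along -z (the intrinsics and any distortion apply to the point x, -y, -z); pixel columns grow to the right and rows downward; lengths in mm; the calibration is good to about 2 mm. A picture is of the moment at which its call begins. camera_params takes no time and is no camera call.
- job_done(): hands the job in, once; it reports no verdict.
The state is a dict: "time_s": time; "qpos": joint angles; "qvel": joint speeds; "effort": joint torques, N m; "ee_pos": TCP position; "ee_rot": TCP orientation; "force": force on the tool from outside, world axes, zero at the start; "torque": the same for the moment, N m; "gripper_width": finger opening in mm.
Only numpy, scipy, OpenCV 4.12 (cv2) and the standard library are available. Lean on these libraries where they do the work, as an engineer would, in place of code of your own. Each camera call takes 0.05 s, during which the arm holds its last target.

## Working session

There is one attempt and no reset: what is moved stays moved. The work goes in short steps, Python scripts to look and compute and a shell command to move; the robot and the scene stay as the last step left them, time stands still between calls to the robot, and variables do not carry over. Pictures are saved under pics/ and viewed, and the job is handed in when it is done.

```bash
mkdir -p pics; ls; python3 - <<'E'
from workcell import *
import cv2
print(state())
for n in ["scene","top"]:
    print(n,camera_params(n))
    cv2.imwrite(f"pics/{n}0.png",cv2.cvtColor(grab_frame(n),cv2.COLOR_RGB2BGR))
E
```

```text
pics
{'time_s': 0.0, 'qpos': array([ 6.76072600e+01,  1.83515540e+01,  8.97060348e+01, -7.56659137e-04,
        7.20436480e+01, -1.14560380e+00]), 'qvel': array([ 0.00705234,  0.03609807, -0.13849449,  0.08969494,  0.03607652,
       -0.10423228]), 'effort': array([-1.62326472e-05, -4.12458229e+01, -2.31975871e+01,  7.28527992e-02,
        4.57566103e-02, -1.32653604e-04]), 'ee_pos': array([208.18399409, 535.45030684, 213.12366922]), 'ee_rot': array([ -90.73846611,   89.89876056, -111.98536836]), 'force': array([-0.04515758,  0.84081601,  0.1624223 ]), 'torque': array([-0.04182789,  0.02285945,  0.02948332]), 'gripper_width': 91.44323975019027}
scene {'fx': 559.8308353760038, 'fy': 559.8308353760038, 'cx': 318.60836395046834, 'cy': 246.0751506491699, 'position': array([1044.49774956, -471.51882683, 1256.23966575]), 'attitude': array([32.71196767, -0.22484992, 47.7504203 ])}
top {'fx': 535.1432126550619, 'fy': 535.1432126550619, 'cx': 325.4425057477125, 'cy': 242.34984850241185, 'position': array([ 423.17318841,   15.40810445, 1289.70697725]), 'attitude': array([  5.03835906,   0.83547057, -88.83485339])}
```

View pics/scene0.png

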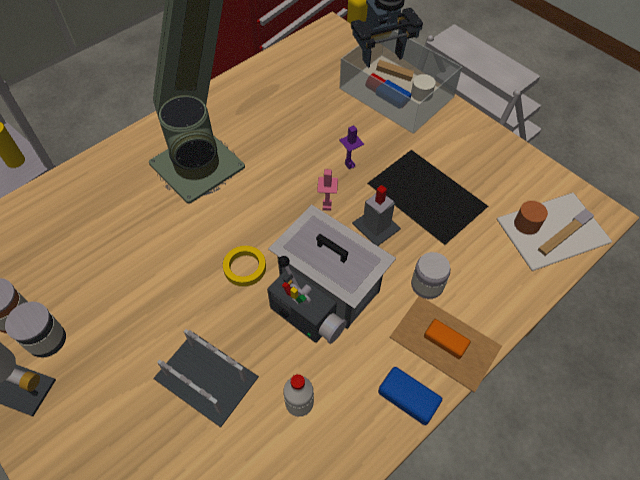

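View pics/top0.png

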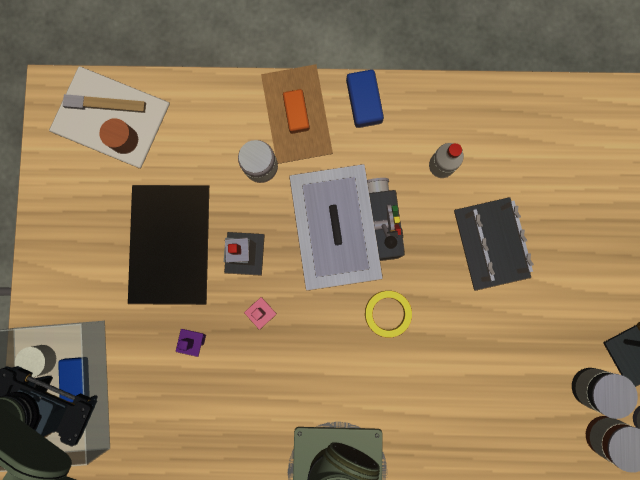

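```bash
cat > h.py <<'E'
from workcell import *
import numpy as np, cv2
from scipy.spatial.transform import Rotation as R
from scipy.optimize import least_squares
def cam(n):
    c=camera_params(n); return c
def proj(n,P):
    c=cam(n); Rm=R.from_euler('xyz',c['attitude'],degrees=True).as_matrix()
    p=(np.atleast_2d(P)-c['position'])@Rm
    x,y,z=p[:,0],-p[:,1],-p[:,2]
    return np.c_[c['fx']*x/z+c['cx'],c['fy']*y/z+c['cy']]
def ray(n,uv,z):
    c=cam(n); Rm=R.from_euler('xyz',c['attitude'],degrees=True).as_matrix()
    d=np.array([(uv[0]-c['cx'])/c['fx'],-(uv[1]-c['cy'])/c['fy'],-1.])@Rm.T
    return c['position']+d*(z-c['position'][2])/d[2]
def tri(uvs,uvt):
    "point from scene and top pixels"
    f=lambda p:np.r_[proj('scene',p)[0]-uvs,proj('top',p)[0]-uvt]
    s=least_squares(f,[450,0,100]); return s.x,s.fun
def fitpose(obs,x0):
    "obs: list of (cam, local xyz, uv); solves x,y,yaw(deg) with z=0"
    def f(q):
        r=R.from_euler('z',q[2],degrees=True)
        o=[]
        for n,l,uv in obs:
            o+=list(proj(n,r.apply(l)+[q[0],q[1],0])[0]-uv)
        return o
    s=least_squares(f,x0,x_scale=[10,10,1]); return s.x,np.round(s.fun.reshape(-1,2),1)
def T(q,l):
    return R.from_euler('z',q[2],degrees=True).apply(l)+[q[0],q[1],0]
def snap(n,name,box=None,k=1):
    im=grab_frame(n); im=cv2.cvtColor(im,cv2.COLOR_RGB2BGR)
    cv2.imwrite(f'pics/raw_{name}.png',im)
    crop(im,name,box,k); return im
def crop(im,name,box=None,k=1):
    if box: im=im[box[1]:box[3],box[0]:box[2]]
    if k!=1: im=cv2.resize(im,None,fx=k,fy=k,interpolation=cv2.INTER_CUBIC)
    cv2.imwrite(f'pics/{name}.png',im)
E
python3 - <<'E'
from h import *
print(proj('top',[0,0,0]),proj('scene',[0,0,0]),proj('top',[208,535,214]),proj('scene',[208,535,214]))
t=cv2.imread('pics/top0.png');s=cv2.imread('pics/scene0.png')
crop(t,'t_a',(280,155,440,295),5)
crop(s,'s_a',(240,190,420,345),4)
crop(t,'t_b',(435,185,555,305),5)
crop(s,'s_b',(140,320,270,430),5)
crop(t,'t_c',(170,215,290,365),4)
crop(s,'s_c',(300,110,420,250),4)
E
```

```text
[[336.42796658 471.88949371]] [[196.71078806 164.68673012]] [[ 69.17872408 393.09903172]] [[381.94999531  59.17596643]]
```

View pics/t_a.png

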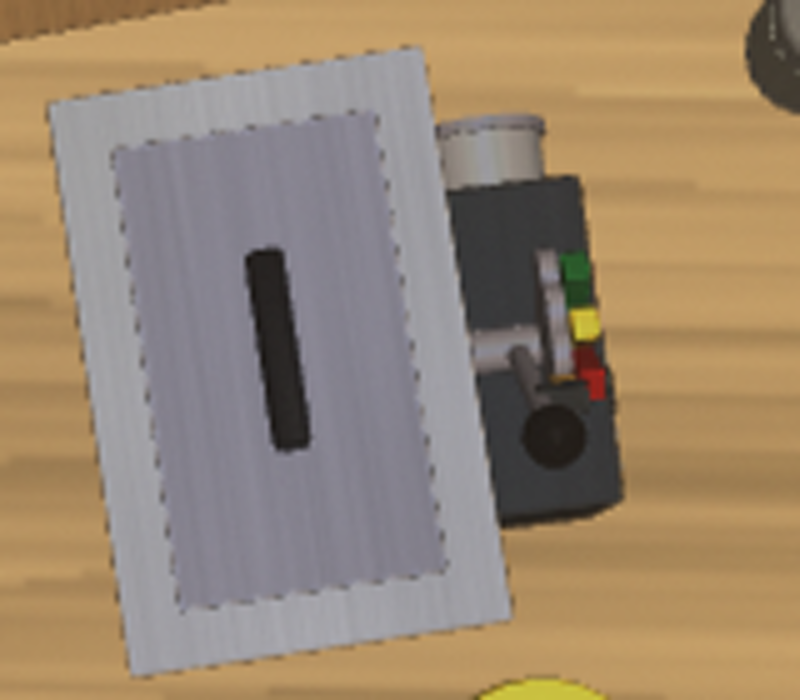

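View pics/s_a.png

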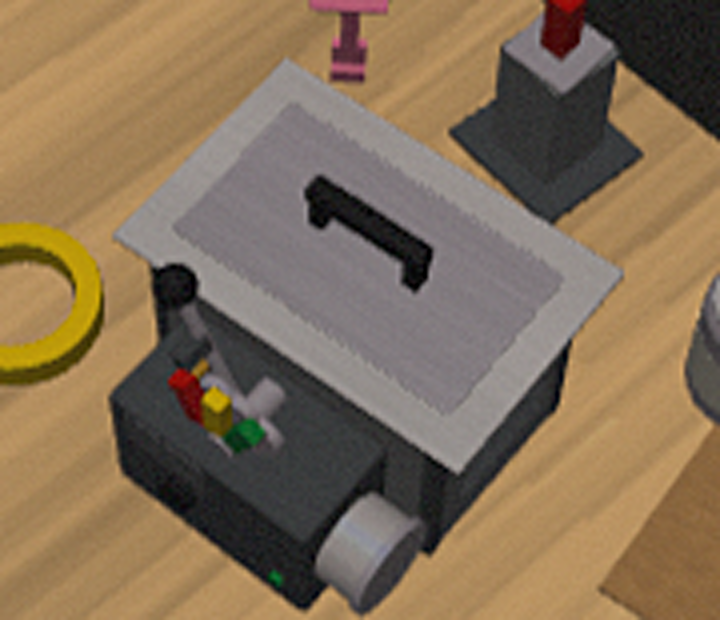

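View pics/t_b.png

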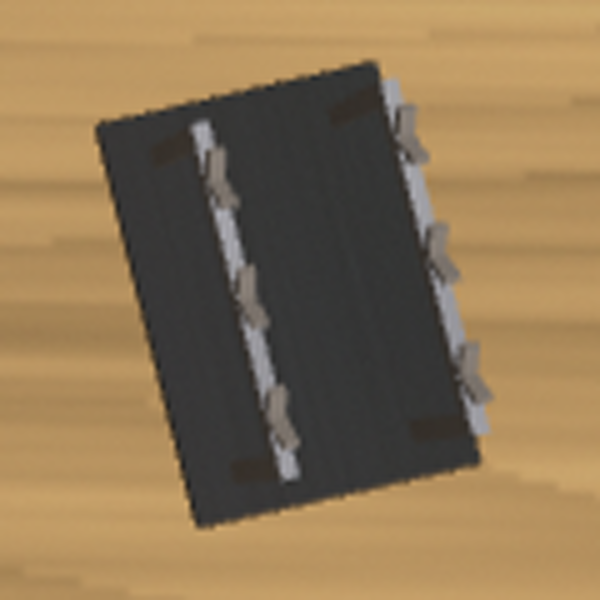

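View pics/s_b.png

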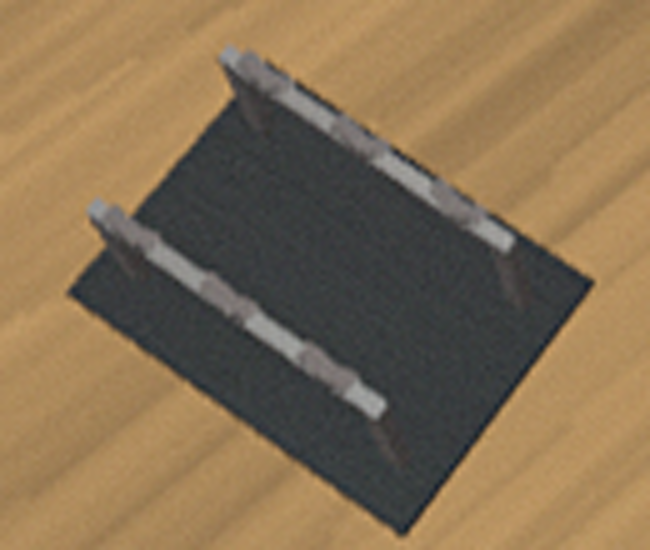

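View pics/t_c.png

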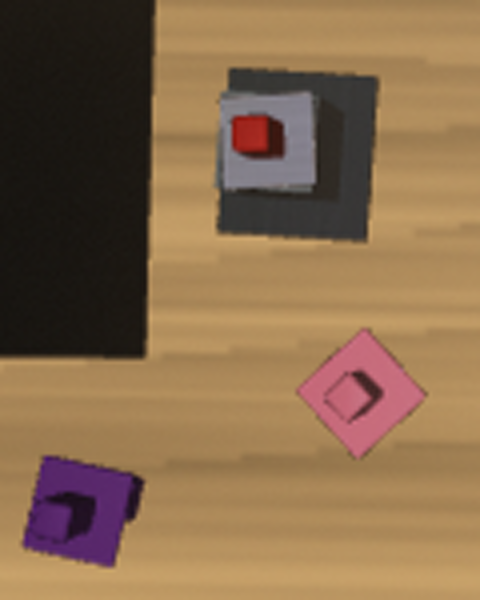

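View pics/s_c.png

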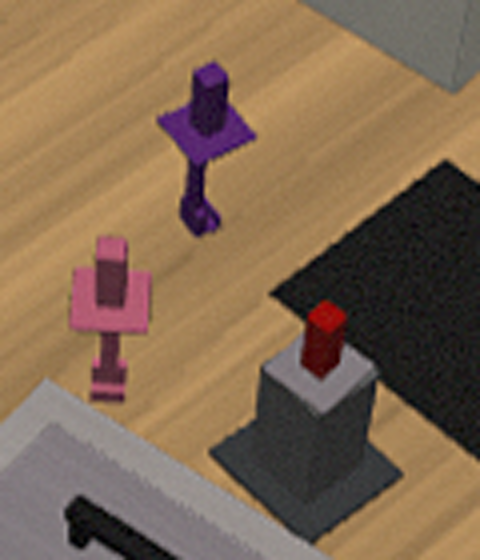

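```bash
cat > fit0.py <<'E'
from h import *
def tc(box,k): return lambda u,v:(box[0]+u/k,box[1]+v/k)
ta=tc((280,155),5); sa=tc((240,190),4); tb=tc((435,185),5); sb=tc((140,320),5); tcc=tc((170,215),4); sc=tc((300,110),4)
lid=[('top',(125,82,159),ta(50,103)),('top',(125,-82,159),ta(422,47)),('top',(-125,-82,159),ta(511,619)),('top',(-125,82,159),ta(133,677)),
('scene',(-125,82,159),sa(287,58)),('scene',(125,82,159),sa(622,272)),('scene',(125,-82,159),sa(460,472)),('scene',(-125,-82,159),sa(115,237))]
print('lid',fitpose(lid,[600,0,-10]))
dr=[('top',(75,-145,105),ta(580,177)),('top',(-75,-145,105),ta(622,497)),('scene',(-75,-145,105),sa(112,398)),('scene',(75,-145,105),sa(305,540)),('scene',(108,-66,0),sa(432,553))]
print('dryer',fitpose(dr,[600,0,-10]))
print('knob',tri(sa(176,285),ta(554,436)))
rk=[('top',(100,70,5),tb(97,125)),('top',(100,-70,5),tb(378,62)),('top',(-100,-70,5),tb(480,463)),('top',(-100,70,5),tb(197,527)),
('scene',(-100,-70,5),sb(70,292)),('scene',(100,-70,5),sb(405,535)),('scene',(100,70,5),sb(593,283))]
print('rack',fitpose(rk,[600,-300,-10]))
z=95
rn=[('top',(55,44,z),tb(222,178)),('top',(0,44,z),tb(251,297)),('top',(-55,44,z),tb(283,415)),('top',(55,-44,z),tb(410,135)),('top',(0,-44,z),tb(443,253)),('top',(-55,-44,z),tb(475,373)),
('scene',(-55,-44,z),sb(133,230)),('scene',(0,-44,z),sb(228,297)),('scene',(55,-44,z),sb(328,370)),('scene',(-55,44,z),sb(265,75)),('scene',(0,44,z),sb(358,137)),('scene',(55,44,z),sb(455,200))]
print('rack notches',fitpose(rn,[600,-300,-10]))
ho=[('top',(50,45,6),tcc(230,68)),('top',(50,-45,6),tcc(378,77)),('top',(-50,-45,6),tcc(366,241)),('top',(-50,45,6),tcc(218,232)),
('scene',(-50,-45,6),sc(210,452)),('scene',(50,45,6),sc(402,474))]
print('holder',fitpose(ho,[500,200,0]))
gd=[('top',(26,26,115),tcc(222,92)),('top',(26,-26,115),tcc(315,94)),('top',(-26,-26,115),tcc(312,189)),('top',(-26,26,115),tcc(219,187)),
('scene',(26,-26,115),sc(322,413)),('scene',(-26,-26,115),sc(262,370)),('scene',(26,26,115),sc(377,372))]
print('guard',fitpose(gd,[500,200,0]))
hd=[('top',(10,10,167),tcc(233,117)),('top',(10,-10,167),tcc(267,115)),('top',(-10,-10,167),tcc(269,152)),('top',(-10,10,167),tcc(236,154)),
('scene',(0,0,167),sc(327,313))]
print('handle',fitpose(hd,[500,200,0]))
mat=[('top',(145,95,3),(132.5,186)),('top',(145,-95,3),(209.5,185)),('top',(-145,-95,3),(207,304.5)),('top',(-145,95,3),(128,303))]
print('mat',fitpose(mat,[500,400,0]))
E
python3 fit0.py
```

```text
lid (array([558.42133199,  13.90959532,   9.74225951]), array([[-1.3, -1.3],
       [-0.2, -1.6],
       [ 0.4, -0.6],
       [-1. , -0.6],
       [-1.2, -0.7],
       [ 0.1, -0.5],
       [-1.4,  0.1],
       [-2.1, -1. ]]))
dryer (array([556.91440586,  14.79729557,   8.48551845]), array([[-1.4, -2.5],
       [-0.4, -0.1],
       [-1.8, -1.5],
       [-0.4,  0.4],
       [-1.1,  0.2]]))
knob (array([522.87085342, -98.25025717, 202.06849861]), array([-1.11662523,  0.05142853, -0.8036203 , -0.64960296]))
rack (array([ 542.80431435, -363.00313832,   13.99194541]), array([[-1. , -1.1],
       [-0.8, -1.3],
       [ 0. , -0.7],
       [-0.6, -0.4],
       [-2. , -0.5],
       [-1.4, -0.1],
       [-0.5, -0.8]]))
rack notches (array([ 542.97044415, -363.47564881,   14.24846516]), array([[-0.7, -0.8],
       [-0.3, -0.8],
       [-0.4, -0.4],
       [-0.1, -1.1],
       [-0.4, -1. ],
       [-0.4, -1. ],
       [-1.3, -0.5],
       [-0.9, -0.3],
       [-1. , -0.9],
       [-1.1, -0.8],
       [-0.6, -0.5],
       [-0.3,  0.1]]))
holder (array([506.49229839, 231.55966562,  -2.27903297]), array([[-0.3, -0.7],
       [-0.2, -0.8],
       [-0.1, -0.4],
       [-0.4, -0.4],
       [-1.9, -0.7],
       [-0.6, -0.4]]))
guard (array([507.51016067, 230.28492084,   1.07507077]), array([[-0.4, -0.5],
       [-0.2, -1. ],
       [ 0.2, -1.3],
       [-0.1, -0.8],
       [-1.2, -0.3],
       [-1. , -1.6],
       [-1. , -1.3]]))
handle (array([505.39333707, 229.46560698,   5.20017858]), array([[-0.7, -0.3],
       [ 0.3, -0.5],
       [ 0.3, -0.3],
       [-0.9, -0.1],
       [-1.8, -0. ]]))
mat (array([524.91996395, 414.98776483,   0.93745017]), array([[-0.1, -1. ],
       [ 0.2,  0. ],
       [-0.1, -0.1],
       [ 0.1,  1.1]]))
```

```bash
python3 - <<'E'
from h import *
s=open('fit0.py').read()
s=s.replace("lambda u,v:(box[0]+u/k,box[1]+v/k)","lambda u,v:(box[0]+(u+.5)/k-.5,box[1]+(v+.5)/k-.5)")
open('fit0.py','w').write(s)
E
python3 fit0.py | grep -E "^[a-z]"
python3 - <<'E'
from h import *
s=state();print(s['ee_pos'],R.from_euler('xyz',s['ee_rot'],degrees=True).as_matrix().round(3))
t=cv2.imread('pics/top0.png');s=cv2.imread('pics/scene0.png')
crop(t,'t_d',(0,350,110,480),5)
crop(s,'s_d',(340,0,430,80),6)
E
```

```text
lid (array([558.31319114,  14.34822906,   9.74459635]), array([[-1.1, -0.9],
dryer (array([556.37702868,  15.08781191,   8.57171397]), array([[-1.2, -1.9],
knob (array([522.98534469, -97.96836747, 203.58008547]), array([-0.64417034,  0.02974509, -0.46342136, -0.37462303]))
rack (array([ 542.77823068, -362.53250698,   13.92452546]), array([[-0.8, -0.7],
rack notches (array([ 542.80561169, -363.1229336 ,   14.24775745]), array([[-0.5, -0.4],
holder (array([506.72312976, 232.20643588,  -2.26678699]), array([[-0.2, -0.4],
guard (array([507.55618264, 230.82286755,   0.79537513]), array([[-0.2, -0.3],
handle (array([505.85370693, 230.141423  ,   5.2014204 ]), array([[-0.6, -0.1],
mat (array([524.91996395, 414.98776483,   0.93745017]), array([[-0.1, -1. ],
[208.17792786 535.52257418 213.23351287] [[-0.001  0.362  0.932]
 [-0.001  0.932 -0.362]
 [-1.    -0.002 -0.   ]]
```

View pics/s_d.png

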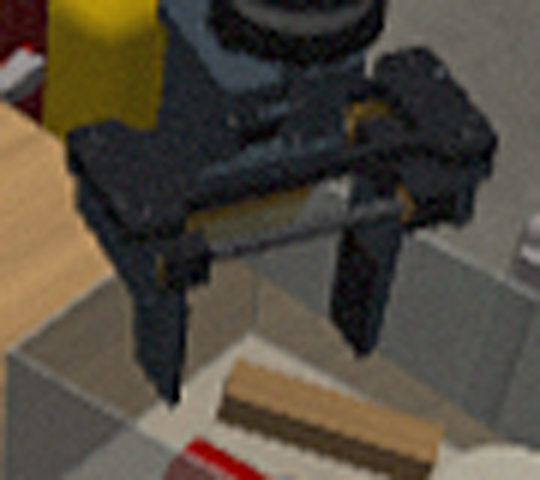

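View pics/t_d.png

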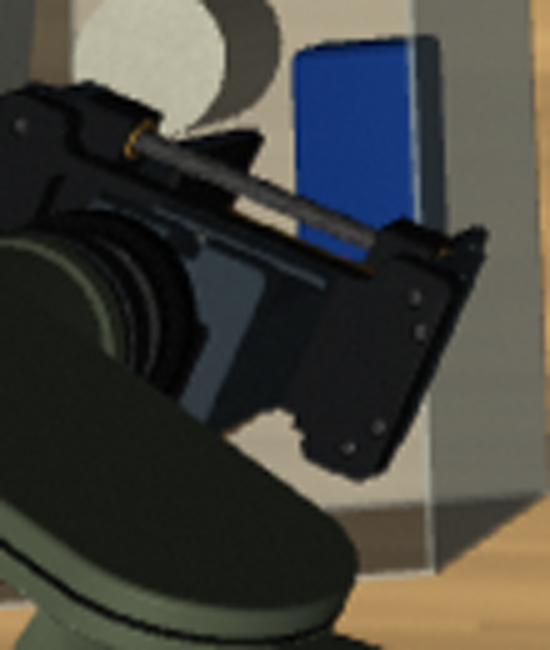

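```bash
cat >> h.py <<'E'
def go(x,y,z,yaw):
    "print tool-frame offset/rot to reach TCP xyz pointing down with tool y at world angle yaw (deg)"
    s=state(); Rc=R.from_euler('xyz',s['ee_rot'],degrees=True)
    d=np.array([x,y,z])-s['ee_pos']
    a=np.radians(yaw); ty=[np.cos(a),np.sin(a),0]; tx=[0,0,-1]; tz=np.cross(tx,ty)
    Rt=R.from_matrix(np.c_[tx,ty,tz])
    m=Rc.as_matrix()
    print('at',s['ee_pos'].round(1),'yaw',round(float(np.degrees(np.arctan2(m[1,1],m[0,1]))),2),'w',round(s['gripper_width'],1),'F',s['force'].round(1),'t',round(s['time_s'],2),'q',s['qpos'].round(0))
    print('dworld',d.round(1),'offset',Rc.inv().apply(d).round(1),'rot',(Rc.inv()*Rt).as_rotvec(degrees=True).round(2))
E
python3 -m handwheel '{"gripper":[0,0,0,0,0],"offset":[[-40,0,0],[-80,0,0],[-100,0,0],[-100,-30,0],[-100,-70,0]],"rot":[[7,0,0],[14,0,0],[21,0,0],[28,0,0],[35,0,0]]}'
python3 -c "
from h import *
go(525,-97,300,9)"
```

```text
time_s: 0.52
ee_pos: [183.7, 472.4, 314.2]
ee_rot: [124.3, 89.8, 67.7]
force: [-0.1, 0.5, 0.9]
gripper_width: 91.1
at [183.7 472.4 314.2] yaw 33.41 w 91.1 F [-0.1  0.5  0.9] t 0.52 q [67.  9. 88.  0. 83. 34.]
dworld [ 341.3 -569.4  -14.2] offset [ 13.1 -28.6 663.2] rot [24.41 -0.12 -0.11]
```

```bash
python3 -m handwheel '{"gripper":[0,0,0,0,0],"offset":[[0,0,41],[0,0,82],[0,0,123],[0,0,164],[0,0,205]],"rot":[[5,0,0],[10,0,0],[15,0,0],[20,0,0],[24.4,0,0]]}'
python3 -c "
from h import *
go(525,-97,300,9)"
```

```text
time_s: 0.93
ee_pos: [297.2, 298.4, 313.8]
ee_rot: [-5.4, 90.0, -86.2]
force: [0.7, -0.3, 0.5]
gripper_width: 91.5
at [297.2 298.4 313.8] yaw 9.17 w 91.5 F [ 0.7 -0.3  0.5] t 0.93 q [44.  1. 97. -0. 82. 34.]
dworld [ 227.8 -395.4  -13.8] offset [ 13.8 161.9 426.7] rot [0.17 0.01 0.  ]
```

```bash
python3 -m handwheel '{"gripper":[0,0.2,0.4,0.4,0.4],"offset":[[0,14,37],[0,28,74],[0,42,111],[0,56,148],[0,70,185]],"rot":[[0,0,0],[0,0,0],[0,0,0],[0,0,0],[0,0,0]]}'
python3 -m handwheel '{"gripper":[0.4,0.4,0.4,0.4,0.4],"offset":[[0,14,37],[0,28,74],[0,42,111],[0,56,148],[0,70,185]],"rot":[[0,0,0],[0,0,0],[0,0,0],[0,0,0],[0,0,0]]}'
python3 -m handwheel '{"gripper":[0.4,0.4,0.4],"offset":[[0,10,28],[0,22,57],[0,22,57]],"rot":[[0,0,0],[0,0,0],[0,0,0]]}'
python3 -c "
from h import *
go(525,-97,300,9)
snap('top','t1',(280,155,440,295),5)"
```

```text
time_s: 1.35
ee_pos: [396.3, 127.2, 313.8]
ee_rot: [-155.7, 90.0, 123.7]
force: [0.4, -0.3, 0.3]
gripper_width: 67.4
time_s: 1.77
ee_pos: [495.5, -44.1, 313.6]
ee_rot: [-137.4, 90.0, 142.0]
force: [1.1, -0.0, 0.5]
gripper_width: 54.6
time_s: 2.02
ee_pos: [528.3, -99.2, 312.4]
ee_rot: [-23.0, 89.9, -103.9]
force: [0.4, 1.2, -0.6]
gripper_width: 55.0
at [528.3 -99.2 312.4] yaw 9.1 w 55.0 F [ 0.4  1.2 -0.6] t 2.02 q [-12.  12.  84.  -0.  84. -21.]
dworld [ -3.3   2.2 -12.4] offset [12.4 -2.9 -2.7] rot [0.1  0.11 0.05]
```

View pics/t1.png

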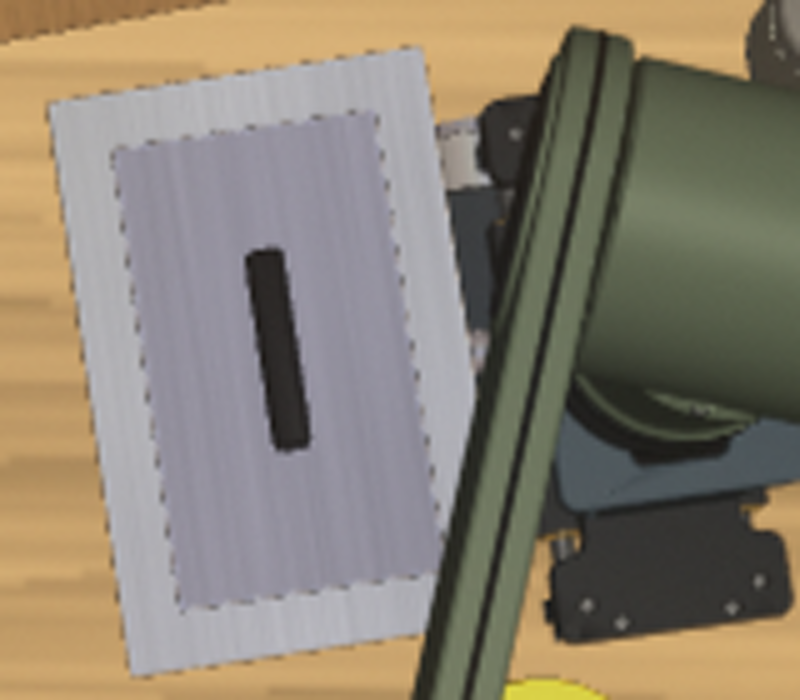

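```bash
python3 -m handwheel '{"gripper":[0.4,0.4,0.4,0.4,0.4],"offset":[[30,-3,-2.7],[60,-3,-2.7],[90,-3,-2.7],[115,-3,-2.7],[120,-3,-2.7]],"rot":[[0,0,0],[0,0,0],[0,0,0],[0,0,0],[0,0,0]]}'
python3 -c "
from h import *
go(525,-97,192,9)
snap('scene','s1',(240,190,420,345),4)"
```

```text
time_s: 2.48
ee_pos: [519.2, -90.9, 189.7]
ee_rot: [-113.5, 89.5, 165.9]
force: [-1.2, 0.8, -0.3]
gripper_width: 54.3
at [519.2 -90.9 189.7] yaw 9.41 w 54.3 F [-1.2  0.8 -0.3] t 2.48 q [-11.  15.  98.   0.  68. -21.]
dworld [ 5.8 -6.1  2.3] offset [-2.4  4.7  7. ] rot [ 0.41 -0.21  0.5 ]
```

View pics/s1.png

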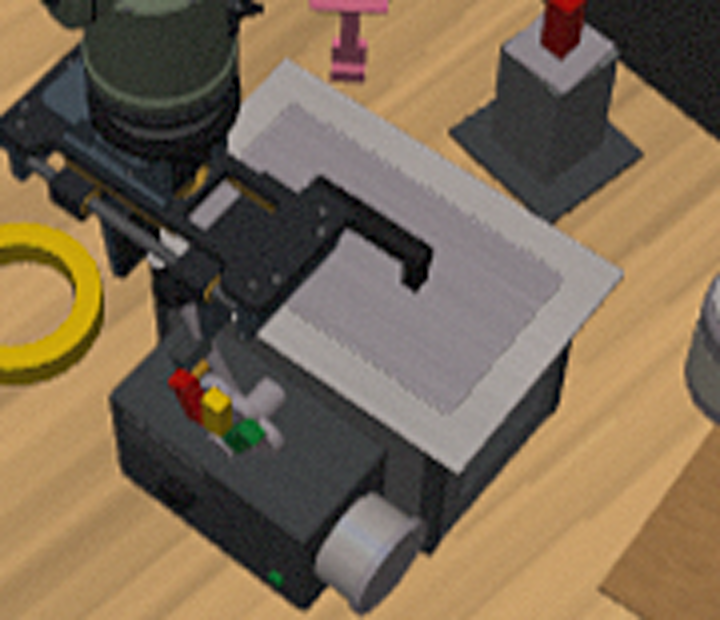

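```bash
python3 -m handwheel '{"gripper":[0.4,0.4],"offset":[[0,0,0],[0,0,0]],"rot":[[0,0,0],[0,0,0]]}'
python3 -c "
from h import *
go(525,-97,192,9)"
```

```text
time_s: 2.7
ee_pos: [523.7, -92.3, 195.8]
ee_rot: [73.7, 89.8, -6.9]
force: [-0.4, 1.2, 0.7]
gripper_width: 54.6
at [523.7 -92.3 195.8] yaw 9.38 w 54.6 F [-0.4  1.2  0.7] t 2.7 q [-11.  15.  97.   0.  68. -21.]
dworld [ 1.3 -4.7 -3.8] offset [3.8 0.5 4.8] rot [ 0.38  0.05 -0.18]
```

```bash
python3 -m handwheel '{"gripper":[0.4,0.4,0.4,0.4,0.4],"offset":[[4,0,5],[4,15,5],[4,30,5],[4,45,5],[4,60,5]],"rot":[[0,0,0],[0,0,0],[0,0,0],[0,0,0],[0,0,0]]}'
python3 -m handwheel '{"gripper":[0.4,0.4,0.4,0.4,0.4],"offset":[[0,12,0],[0,24,0],[0,36,0],[0,40,0],[0,40,0]],"rot":[[0,0,0],[0,0,0],[0,0,0],[0,0,0],[0,0,0]]}'
python3 -m handwheel '{"gripper":[0.4,0.4],"offset":[[0,0,0],[0,0,0]],"rot":[[0,0,0],[0,0,0]]}'
python3 -c "
from h import *
go(525,-97,192,9)
snap('scene','s2',(240,190,420,345),4)"
```

```text
time_s: 3.12
ee_pos: [583.3, -88.3, 191.5]
ee_rot: [43.6, 89.9, -37.1]
force: [-0.9, -0.2, 0.9]
gripper_width: 54.2
time_s: 3.53
ee_pos: [623.4, -81.4, 190.4]
ee_rot: [76.6, 89.9, -4.1]
force: [-0.4, 0.7, -0.2]
gripper_width: 54.7
time_s: 3.7
ee_pos: [622.0, -81.4, 190.4]
ee_rot: [80.1, 90.0, -0.6]
force: [0.3, 0.3, -0.1]
gripper_width: 54.6
at [622.  -81.4 190.4] yaw 9.35 w 54.6 F [ 0.3  0.3 -0.1] t 3.7 q [ -9.  24.  85.   0.  72. -18.]
dworld [-97.  -15.6   1.6] offset [ -1.6 -98.2  -0.4] rot [ 0.35  0.01 -0.03]
```

View pics/s2.png

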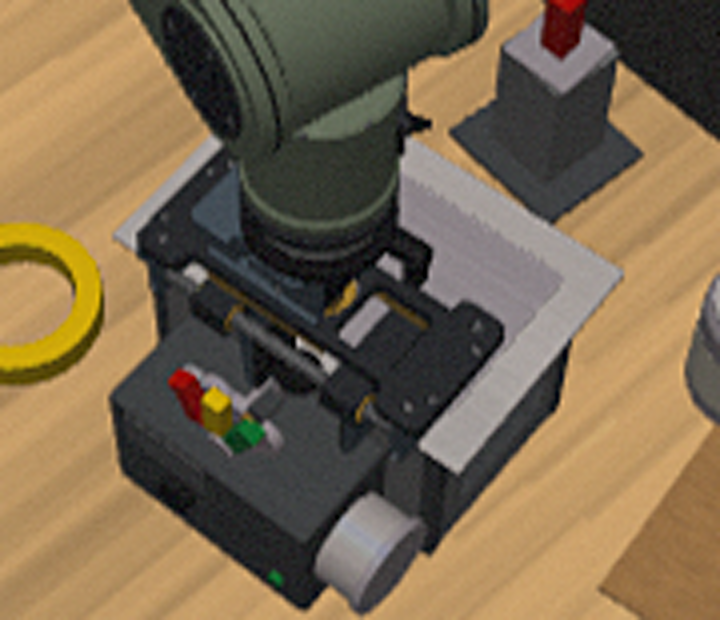

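```bash
python3 -m handwheel '{"gripper":[0.4,0.2,0,0,0],"offset":[[-35,0,0],[-70,0,0],[-90,0,0],[-90,0,0],[-90,0,0]],"rot":[[0,0,0],[0,0,0],[-7,0,0],[-14,0,0],[-21,0,0]]}'
python3 -c "
from h import *
go(558.3,14.3,280,99.7)"
```

```text
time_s: 4.17
ee_pos: [622.6, -81.5, 282.6]
ee_rot: [52.4, 89.7, -7.0]
force: [0.2, 0.6, 0.0]
gripper_width: 78.3
at [622.6 -81.5 282.6] yaw 30.69 w 78.3 F [0.2 0.6 0. ] t 4.17 q [ -9.  21.  75.   0.  83. -39.]
dworld [-64.3  95.8  -2.6] offset [   2.3   -6.5 -115.2] rot [-69.01   0.28  -0.09]
```

```bash
python3 -m handwheel '{"gripper":[0,0,0,0,0],"offset":[[0,0,-20],[0,0,-45],[0,-3,-70],[0,-6,-95],[0,-6,-115]],"rot":[[-7,0,0],[-14,0,0],[-21,0,0],[-28,0,0],[-35,0,0]]}'
python3 -m handwheel '{"gripper":[0,0,0,0,0],"offset":[[0,0,0],[0,0,0],[0,0,0],[0,0,0],[0,0,0]],"rot":[[-7,0,0],[-14,0,0],[-21,0,0],[-28,0,0],[-34,0,0]]}'
python3 -m handwheel '{"gripper":[0,0],"offset":[[0,0,0],[0,0,0]],"rot":[[0,0,0],[0,0,0]]}'
python3 -c "
from h import *
go(558.3,14.3,280,99.7)
snap('scene','s3',(240,190,420,345),4)"
```

```text
time_s: 4.58
ee_pos: [557.1, 15.9, 280.4]
ee_rot: [118.4, 90.0, 94.1]
force: [0.7, -0.1, -0.1]
gripper_width: 91.1
time_s: 5.0
ee_pos: [558.4, 14.9, 280.4]
ee_rot: [-3.5, 90.0, 6.2]
force: [-0.0, 0.6, 1.0]
gripper_width: 91.4
time_s: 5.17
ee_pos: [558.7, 14.9, 280.3]
ee_rot: [2.5, 90.0, 11.7]
force: [-0.2, 0.5, -0.3]
gripper_width: 90.7
at [558.7  14.9 280.3] yaw 99.19 w 90.7 F [-0.2  0.5 -0.3] t 5.17 q [  0.  15.  85.   0.  80. -99.]
dworld [-0.4 -0.6 -0.3] offset [ 0.3 -0.5 -0.4] rot [-0.51  0.03 -0.  ]
```

View pics/s3.png

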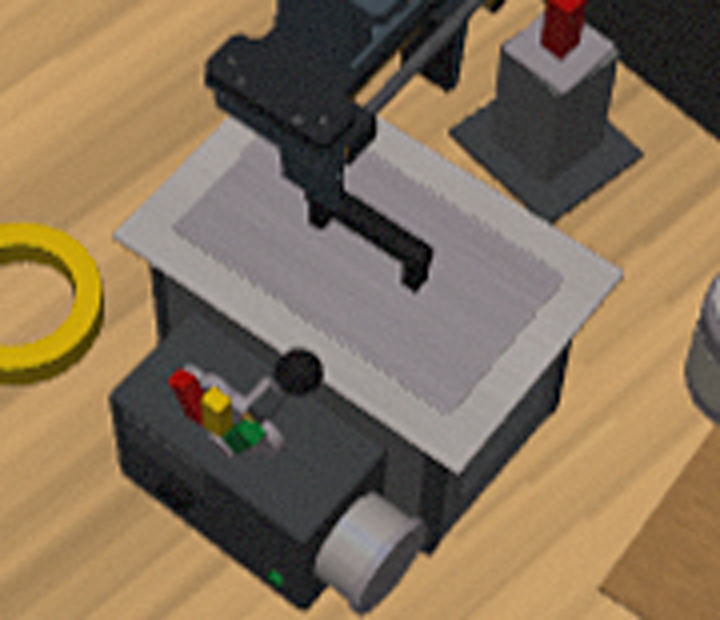

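```bash
python3 -m handwheel '{"gripper":[0,0,0,0,0],"offset":[[30,-0.5,-0.4],[60,-0.5,-0.4],[90,-0.5,-0.4],[105,-0.5,-0.4],[109,-0.5,-0.4]],"rot":[[0,0,0],[0,0,0],[0,0,0],[0,0,0],[-0.5,0,0]]}'
python3 -m handwheel '{"gripper":[0,0.5,1,1,1],"offset":[[0,0,0],[0,0,0],[0,0,0],[0,0,0],[0,0,0]],"rot":[[0,0,0],[0,0,0],[0,0,0],[0,0,0],[0,0,0]]}' 40
python3 -m handwheel '{"gripper":[1,1,1],"offset":[[0,0,0],[0,0,0],[0,0,0]],"rot":[[0,0,0],[0,0,0],[0,0,0]]}' 40
python3 -c "
from h import *
print(proj('scene',T([556.4,15.1,8.57],[47.8,-106,204])))
go(558.3,14.3,170,99.7)"
```

```text
time_s: 5.63
ee_pos: [556.5, 14.3, 167.8]
ee_rot: [169.2, 89.6, 179.0]
force: [-0.7, -0.4, -0.5]
gripper_width: 91.2
time_s: 6.05
ee_pos: [559.3, 14.4, 172.1]
ee_rot: [-7.7, 89.9, 2.2]
force: [-0.0, 0.6, -0.6]
gripper_width: 67.4
time_s: 6.3
ee_pos: [558.7, 14.4, 171.2]
ee_rot: [0.3, 90.0, 10.2]
force: [0.2, -0.1, 0.3]
gripper_width: 47.4
[[317.66555803 285.32541731]]
at [558.7  14.4 171.2] yaw 99.85 w 47.4 F [ 0.2 -0.1  0.3] t 6.3 q [   0.   19.   96.    0.   66. -100.]
dworld [-0.4 -0.1 -1.2] offset [ 1.2 -0.  -0.4] rot [ 0.15  0.02 -0.  ]
```

```bash
python3 -m handwheel '{"gripper":[1,1,1,1,1],"offset":[[0,0,0],[0,0,0],[0,0,0],[0,0,0],[0,0,0]],"rot":[[0,0,0],[0,0,0],[0,0,0],[0,0,0],[0,0,0]]}' 40
python3 -c "
from h import *
im=cv2.imread('pics/raw_s3.png');crop(im,'k3',(290,260,340,310),12)
im=cv2.imread('pics/scene0.png');crop(im,'k0',(260,240,310,290),12)
for th in (-.45,.36,.38,.4,.42,.45): print(th,proj('scene',T([556.4,15.1,8.57],[110*np.sin(th),-106,105+110*np.cos(th)])))
for th in (-.45,.36,.4,.45): print(th,proj('scene',T([558.3,14.3,9.5],[110*np.sin(th),-106,105+110*np.cos(th)])))
"
```

```text
time_s: 6.72
ee_pos: [558.5, 14.8, 170.9]
ee_rot: [94.6, 89.9, 104.4]
force: [-0.4, 2.0, 1.0]
gripper_width: 15.6
-0.45 [[283.9199557  261.04971734]]
0.36 [[314.39018513 282.07743293]]
0.38 [[315.13258934 282.79112295]]
0.4 [[315.86912215 283.50985543]]
0.42 [[316.59941549 284.23327078]]
0.45 [[317.68236075 285.32638098]]
-0.45 [[284.56820114 262.46708965]]
0.36 [[315.5195612  283.11784441]]
0.4 [[317.01965915 284.53064687]]
0.45 [[318.85852928 286.3229008 ]]
```

View pics/k3.png

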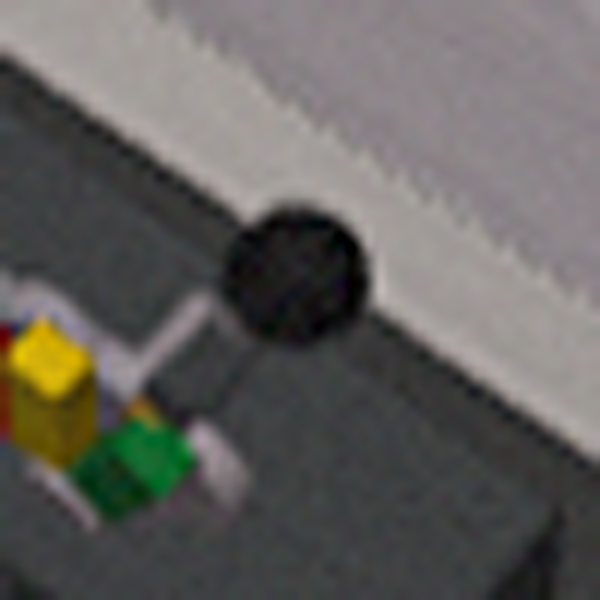

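View pics/k0.png

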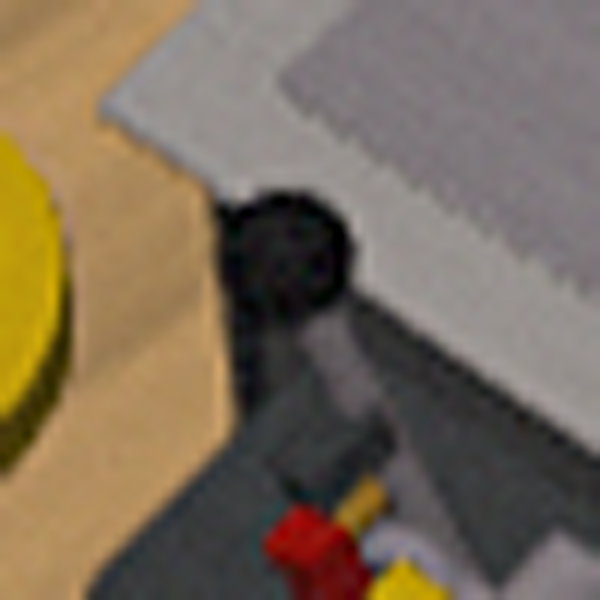

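```bash
python3 -m handwheel '{"gripper":[0.6,0.6,0.6,0.6,0.6],"offset":[[0,0,0],[0,0,0],[0,0,0],[-35,0,0],[-70,0,0]],"rot":[[0,0,0],[0,0,0],[0,0,0],[0,0,0],[0,0,0]]}' 20
python3 -c "
from h import *
go(573.6,-89.7,250,99)"
```

```text
time_s: 7.13
ee_pos: [557.1, 14.3, 239.7]
ee_rot: [171.0, 89.7, -179.1]
force: [0.9, -0.8, 0.3]
gripper_width: 36.1
at [557.1  14.3 239.7] yaw 99.86 w 36.1 F [ 0.9 -0.8  0.3] t 7.13 q [   0.   16.   89.   -0.   75. -100.]
dworld [  16.5 -104.    10.3] offset [ -10.4 -105.3   -1.7] rot [ 0.86 -0.33 -0.05]
```

```bash
python3 -m handwheel '{"gripper":[1,1,1,1,1],"offset":[[-15,-25,0],[-15,-55,0],[-15,-85,0],[-15,-105,-2],[-15,-105,-2]],"rot":[[0,0,0],[0,0,0],[0,0,0],[0,0,0],[0.8,0,0]]}'
python3 -m handwheel '{"gripper":[1,1,1,1,1],"offset":[[20,0,0],[40,0,0],[58,0,0],[58,0,0],[58,0,0]],"rot":[[0,0,0],[0,0,0],[0,0,0],[0,0,0],[0,0,0]]}'
python3 -c "
from h import *
go(573.6,-89.7,195,99)
snap('scene','s4',(240,190,420,345),4)"
```

```text
time_s: 7.55
ee_pos: [574.9, -93.0, 255.8]
ee_rot: [-91.4, 89.9, -82.6]
force: [0.6, -0.0, 0.6]
gripper_width: 5.8
time_s: 7.97
ee_pos: [574.1, -88.7, 197.4]
ee_rot: [150.6, 89.9, 159.6]
force: [-0.4, 0.1, 0.6]
gripper_width: 0.4
at [574.1 -88.7 197.4] yaw 99.07 w 0.4 F [-0.4  0.1  0.6] t 7.97 q [ -10.   20.   90.    0.   70. -109.]
dworld [-0.5 -1.  -2.4] offset [ 2.4 -0.9 -0.7] rot [ 0.07 -0.1  -0.06]
```

View pics/s4.png

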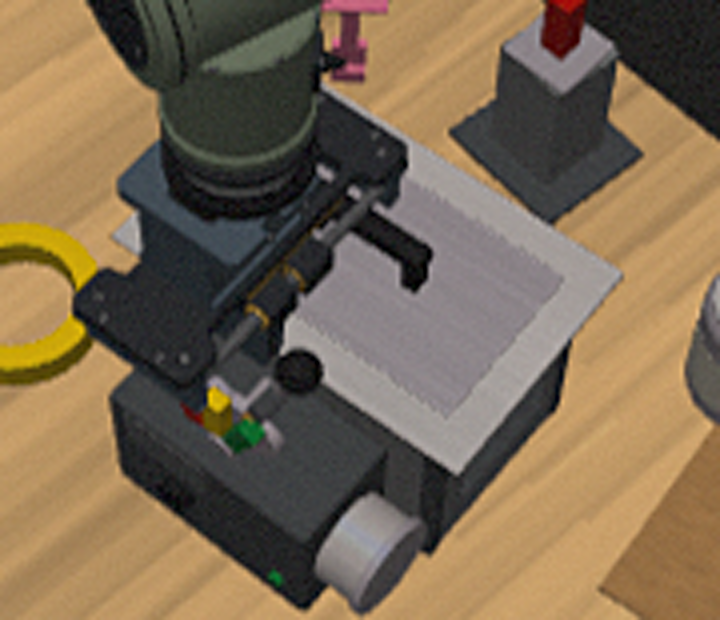

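```bash
python3 -m handwheel '{"gripper":[1,1,1,1,1],"offset":[[0,0,5],[0,0,10],[0,0,15],[0,0,20],[0,0,20]],"rot":[[0,0,0],[0,0,0],[0,0,0],[0,0,0],[0,0,0]]}'
python3 -c "
from h import *
go(573.6,-89.7,195,99)
snap('scene','s5',(290,260,340,310),12)"
```

```text
time_s: 8.43
ee_pos: [594.7, -86.2, 197.4]
ee_rot: [174.5, 89.9, -176.4]
force: [-1.9, -0.4, -0.9]
gripper_width: 0.1
at [594.7 -86.2 197.4] yaw 99.07 w 0.1 F [-1.9 -0.4 -0.9] t 8.43 q [  -9.   21.   88.   -0.   71. -108.]
dworld [-21.1  -3.5  -2.4] offset [  2.4  -0.1 -21.4] rot [ 0.07 -0.07 -0.01]
```

View pics/s5.png

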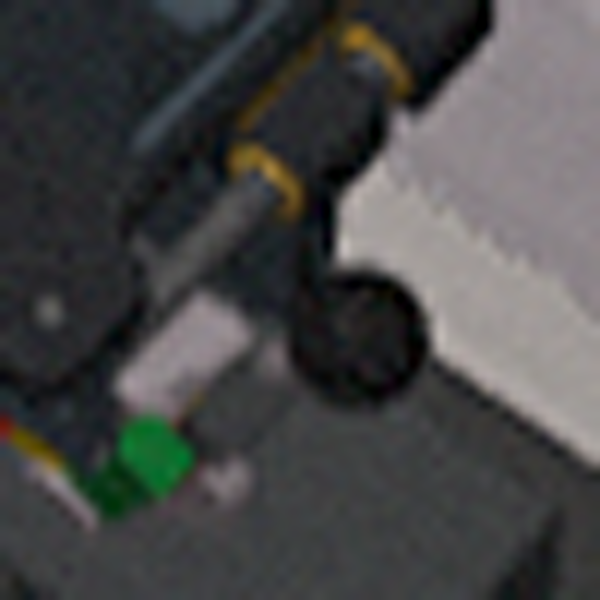

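```bash
python3 -m handwheel '{"gripper":[1,1,1,1,1],"offset":[[0,0,-6],[0,0,-12],[0,0,-18],[0,0,-20],[0,0,-20]],"rot":[[0,0,0],[0,0,0],[0,0,0],[0,0,0],[0,0,0]]}'
python3 -c "
from h import *
go(573.6,-89.7,195,99)
snap('scene','s6',(290,260,340,310),12)"
```

```text
time_s: 8.9
ee_pos: [574.1, -89.5, 198.5]
ee_rot: [-6.1, 89.9, 2.9]
force: [-0.4, 0.2, 1.5]
gripper_width: 0.5
at [574.1 -89.5 198.5] yaw 99.03 w 0.5 F [-0.4  0.2  1.5] t 8.9 q [ -10.   19.   90.    0.   70. -109.]
dworld [-0.5 -0.2 -3.5] offset [ 3.5 -0.1 -0.5] rot [0.03 0.05 0.01]
```

View pics/s6.png

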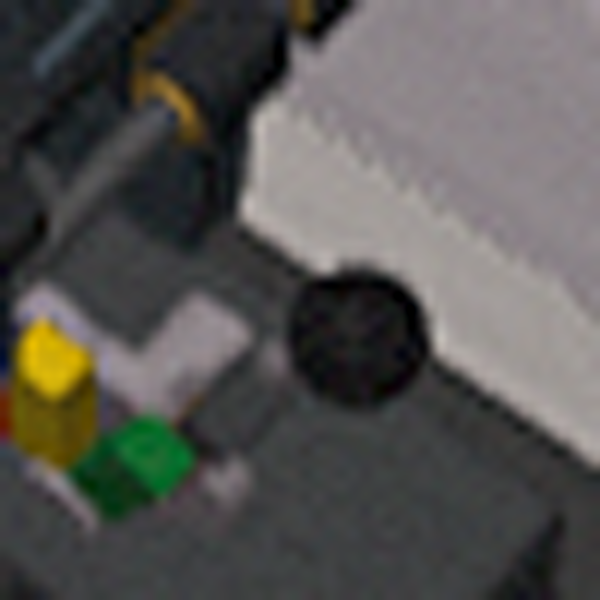

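```bash
python3 -m handwheel '{"gripper":[1,0.5,0.3,0.3,0.3],"offset":[[-30,0,0],[-58,0,0],[-58,30,0],[-58,65,0],[-58,95,0]],"rot":[[0,0,0],[0,0,0],[0,0,0],[0,0,0],[0,0,0]]}' 40
python3 -c "
from h import *
go(558.3,14.3,245,99.7)
snap('scene','s7',(240,190,420,345),4)"
```

```text
time_s: 9.37
ee_pos: [559.9, 5.6, 256.8]
ee_rot: [13.6, 89.9, 22.5]
force: [0.5, 0.5, 1.0]
gripper_width: 23.8
at [559.9   5.6 256.8] yaw 98.97 w 23.8 F [0.5 0.5 1. ] t 9.37 q [  -1.   16.   87.    0.   77. -100.]
dworld [ -1.6   8.7 -11.8] offset [11.8  8.8 -0.2] rot [-0.73  0.13 -0.03]
```

View pics/s7.png

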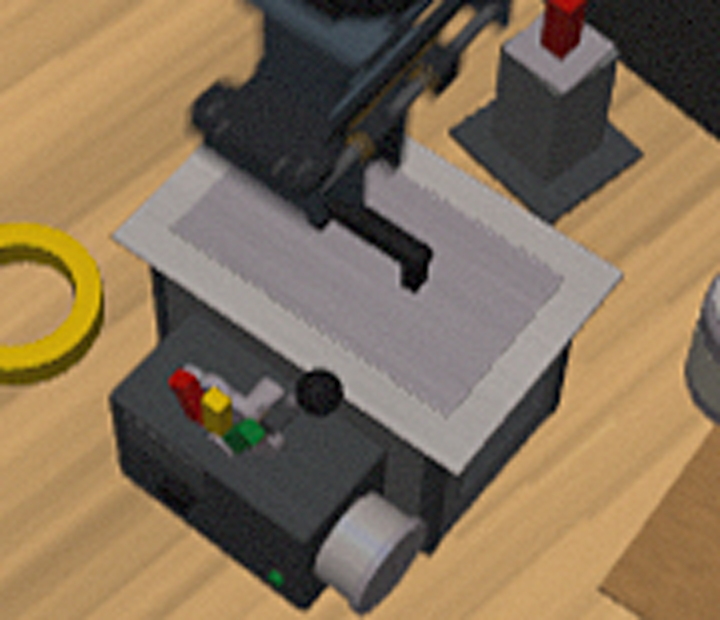

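```bash
python3 -m handwheel '{"gripper":[0.3,0.3,0.3,0.3,0.3],"offset":[[0,8.8,0],[20,8.8,0],[45,8.8,0],[70,8.8,0],[84,8.8,0]],"rot":[[-0.7,0,0],[-0.7,0,0],[-0.7,0,0],[-0.7,0,0],[-0.7,0,0]]}'
python3 -m handwheel '{"gripper":[1,1,1,1,1],"offset":[[1,0,0],[1,0,0],[1,0,0],[1,0,0],[1,0,0]],"rot":[[0,0,0],[0,0,0],[0,0,0],[0,0,0],[0,0,0]]}' 40
python3 -m handwheel '{"gripper":[1,1,1,1,1],"offset":[[0,0,0],[0,0,0],[0,0,0],[0,0,0],[-5,0,0]],"rot":[[0,0,0],[0,0,0],[0,0,0],[0,0,0],[0,0,0]]}' 40
python3 -c "
from h import *
go(558.3,14.3,170,99.7)"
```

```text
time_s: 9.83
ee_pos: [557.2, 12.7, 169.4]
ee_rot: [174.8, 89.8, -175.5]
force: [-0.8, -0.2, -0.6]
gripper_width: 61.7
time_s: 10.25
ee_pos: [559.2, 13.0, 172.3]
ee_rot: [-9.2, 89.8, 0.6]
force: [-0.4, 0.5, 0.8]
gripper_width: 33.8
time_s: 10.67
ee_pos: [557.2, 13.1, 174.8]
ee_rot: [178.7, 89.8, -171.5]
force: [-0.6, 0.3, -5.2]
gripper_width: 15.9
at [557.2  13.1 174.8] yaw 99.78 w 15.9 F [-0.6  0.3 -5.2] t 10.67 q [   0.   18.   95.   -0.   66. -100.]
dworld [ 1.1  1.2 -4.8] offset [4.8 1.  1.3] rot [ 0.08 -0.17 -0.  ]
```

```bash
python3 -m handwheel '{"gripper":[1,1,1,1,1],"offset":[[-15,0,0],[-35,0,0],[-60,0,0],[-85,0,0],[-100,0,0]],"rot":[[0,0,0],[0,0,0],[0,0,0],[0,0,0],[0,0,0]]}'
python3 -m handwheel '{"gripper":[1,1,1,1,1],"offset":[[0,15,0],[0,40,0],[0,70,5],[0,100,10],[0,130,15]],"rot":[[0,0,0],[2,0,0],[4,0,0],[6,0,0],[9,0,0]]}'
python3 -c "
from h import *
go(530,408,60,91)"
```

```text
time_s: 11.08
ee_pos: [558.6, 12.6, 277.7]
ee_rot: [-48.1, 89.9, -38.3]
force: [0.8, -0.5, -4.4]
gripper_width: 15.7
time_s: 11.5
ee_pos: [550.3, 144.2, 274.9]
ee_rot: [-145.0, 89.8, -144.4]
force: [1.2, 0.3, -4.4]
gripper_width: 15.8
at [550.3 144.2 274.9] yaw 90.6 w 15.8 F [ 1.2  0.3 -4.4] t 11.5 q [ 14.  16.  84.  -0.  80. -77.]
dworld [ -20.3  263.8 -214.9] offset [214.5 264.3 -17.1] rot [-0.4  -0.13  0.09]
```

```bash
python3 -m handwheel '{"gripper":[1,1,1,1,1],"offset":[[0,30,0],[0,60,-3],[0,90,-6],[0,120,-9],[0,150,-12]],"rot":[[0,0,0],[0,0,0],[0,0,0],[0,0,0],[0,0,0]]}'
python3 -m handwheel '{"gripper":[1,1,1,1,1],"offset":[[0,30,0],[0,60,-3],[0,90,-5],[10,114,-5],[20,114,-5]],"rot":[[0,0,0],[0,0,0],[0,0,0],[0,0,0],[0,0,0]]}'
python3 -c "
from h import *
go(530,408,25,91)
snap('scene','s8')"
```

```text
time_s: 11.92
ee_pos: [536.4, 294.3, 274.6]
ee_rot: [-131.9, 89.8, -131.2]
force: [0.6, -0.8, -5.7]
gripper_width: 15.8
time_s: 12.33
ee_pos: [529.9, 412.3, 254.1]
ee_rot: [106.4, 89.9, 107.3]
force: [0.4, -1.0, -5.9]
gripper_width: 15.7
at [529.9 412.3 254.1] yaw 90.98 w 15.7 F [ 0.4 -1.  -5.9] t 12.33 q [ 37.  26.  72.   0.  82. -54.]
dworld [ 1.000e-01 -4.300e+00 -2.291e+02] offset [ 2.291e+02 -4.800e+00  2.000e-01] rot [-0.02 -0.04 -0.13]
```

View pics/s8.png

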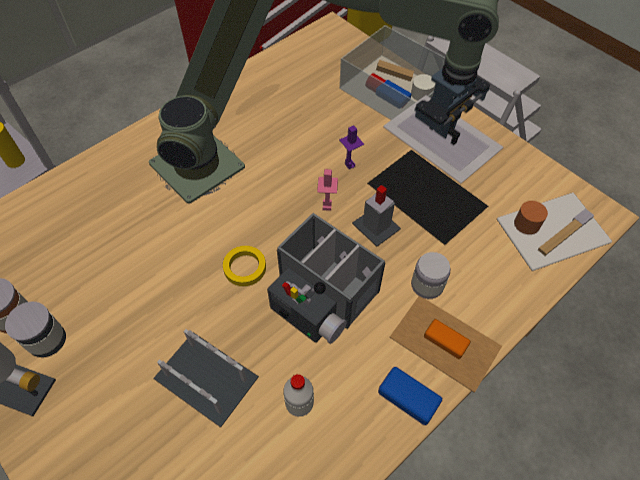

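```bash
python3 -m handwheel '{"gripper":[1,1,1,1,1],"offset":[[35,-4,0],[75,-4,0],[115,-4,0],[150,-4,0],[180,-4,0]],"rot":[[0,0,0],[0,0,0],[0,0,0],[0,0,0],[0,0,0]]}'
python3 -m handwheel '{"gripper":[1,1,1,1,1],"offset":[[12,0,0],[24,0,0],[34,0,0],[42,0,0],[48,0,0]],"rot":[[0,0,0],[0,0,0],[0,0,0],[0,0,0],[0,0,0]]}'
python3 -c "
from h import *
go(530,408,20,91)
snap('scene','s9',(360,60,520,200),5)
snap('top','t9',(280,155,440,295),5)"
```

```text
time_s: 12.8
ee_pos: [529.4, 400.9, 72.4]
ee_rot: [-131.9, 89.7, -131.2]
force: [-0.2, -0.4, -5.4]
gripper_width: 15.6
time_s: 13.22
ee_pos: [531.4, 403.9, 28.5]
ee_rot: [31.7, 89.9, 32.5]
force: [-0.4, -1.0, -5.0]
gripper_width: 15.9
at [531.4 403.9  28.5] yaw 90.75 w 15.9 F [-0.4 -1.  -5. ] t 13.22 q [ 36.  35.  90.  -0.  55. -54.]
dworld [-1.4  4.1 -8.5] offset [ 8.5  4.1 -1.4] rot [-0.25  0.1  -0.06]
```

View pics/s9.png

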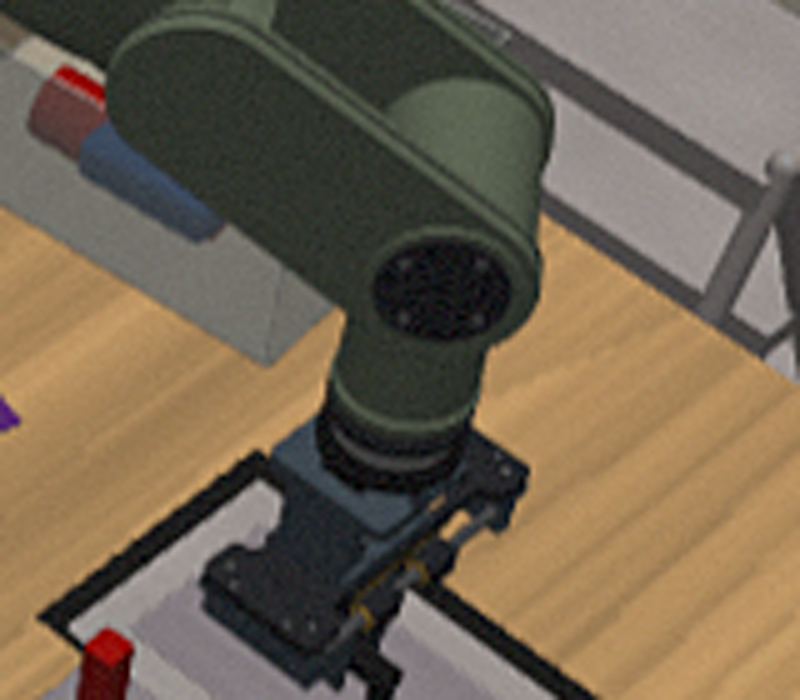

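View pics/t9.png

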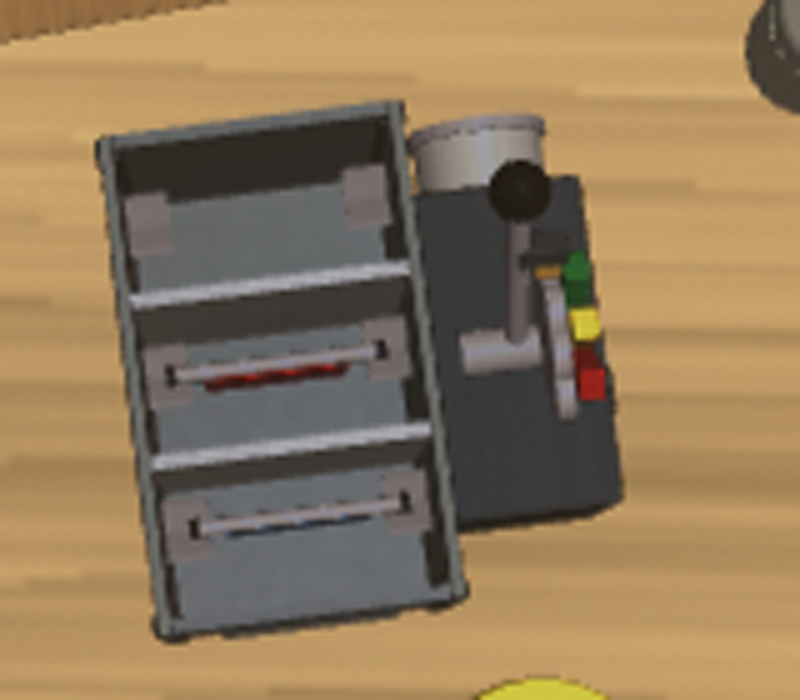

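```bash
python3 -m handwheel '{"gripper":[1,1,1,1,1],"offset":[[3,0,0],[6,0,0],[8,0,0],[9,0,0],[9,0,0]],"rot":[[0,0,0],[0,0,0],[0,0,0],[0,0,0],[0,0,0]]}'
python3 -c "
from h import *
go(530,408,20,91)"
```

```text
time_s: 13.73
ee_pos: [531.0, 403.8, 20.5]
ee_rot: [36.7, 89.9, 37.5]
force: [-2.1, -1.8, 2.9]
gripper_width: 15.9
at [531.  403.8  20.5] yaw 90.76 w 15.9 F [-2.1 -1.8  2.9] t 13.73 q [ 36.  36.  90.   0.  54. -54.]
dworld [-1.   4.2 -0.5] offset [ 0.6  4.2 -0.9] rot [-0.24  0.08 -0.06]
```

Landed (force reversed sign). Release, rise, and look.

```bash
python3 -m handwheel '{"gripper":[0.5,0.5,0.5,0.5,0.5],"offset":[[0,0,0],[0,0,0],[0,0,0],[0,0,0],[-10,0,0]],"rot":[[0,0,0],[0,0,0],[0,0,0],[0,0,0],[0,0,0]]}' 30
python3 -m handwheel '{"gripper":[0.5,0.5,0.5,0.5,0.5],"offset":[[-40,0,0],[-80,0,0],[-120,0,0],[-160,0,0],[-200,0,0]],"rot":[[0,0,0],[0,0,0],[0,0,0],[0,0,0],[0,0,0]]}'
python3 -c "
from h import *
go(506.5,231,240,91)
snap('scene','s10',(300,60,520,240),3.6)
snap('top','t10')"
```

```text
time_s: 14.15
ee_pos: [529.5, 402.7, 27.3]
ee_rot: [-144.9, 89.8, -144.2]
force: [0.9, -0.4, -0.6]
gripper_width: 44.8
time_s: 14.57
ee_pos: [530.4, 403.4, 232.0]
ee_rot: [38.4, 89.9, 39.2]
force: [-0.0, -0.2, -0.4]
gripper_width: 45.6
at [530.4 403.4 232. ] yaw 90.75 w 45.6 F [-0.  -0.2 -0.4] t 14.57 q [ 36.  26.  75.   0.  79. -54.]
dworld [ -23.9 -172.4    8. ] offset [  -8.2 -172.   -26.1] rot [-0.25  0.05 -0.04]
```

View pics/s10.png

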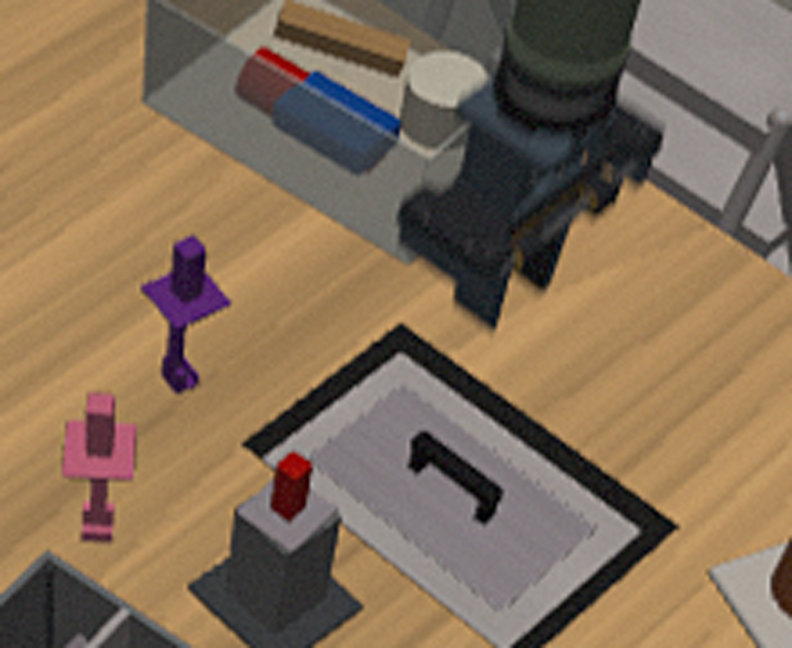

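View pics/t10.png

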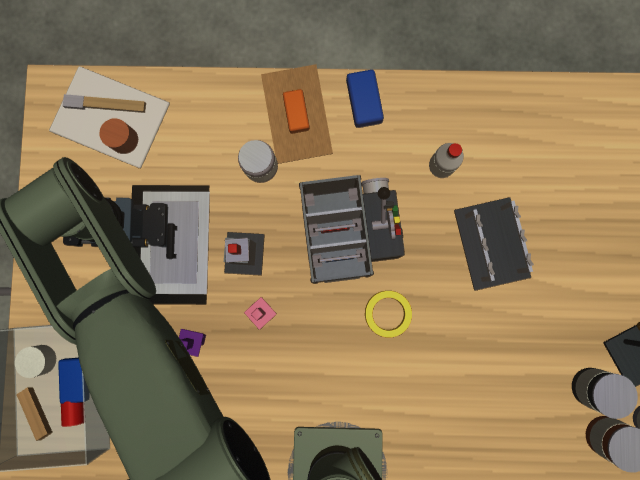

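```bash
cat > fit1.py <<'E'
from h import *
def tc(box,k): return lambda u,v:(box[0]+(u+.5)/k-.5,box[1]+(v+.5)/k-.5)
ta=tc((280,155),5)
rim=[('top',(108,66,154),ta(97,143)),('top',(108,-66,154),ta(405,102)),('top',(-108,-66,154),ta(467,594)),('top',(-108,66,154),ta(156,632)),
('top',(75,-145,105),ta(580,177)),('top',(-75,-145,105),ta(622,497))]
q,r=fitpose(rim,[557,15,9]);print('rim',q,r.tolist())
rb=ray('top',ta(276.5,362.5),84);bb=ray('top',ta(300,514),84)
print('red',rb,T(q,[9,0,84]),'blue',bb,T(q,[-61,0,84]))
e=[ray('top',ta(*p),84) for p in((168,376),(385,349),(192,528),(408,500))]
for a,b in((0,1),(2,3)):
    d=e[a]-e[b];print(np.linalg.norm(d),np.degrees(np.arctan2(d[1],d[0])))
for th in(.4,.45,.5): print(th,proj('top',T(q,[110*np.sin(th),-106,105+110*np.cos(th)])),ta(519,190))
E
python3 fit1.py; python3 - <<'E'
from h import *
s=cv2.imread('pics/raw_s8.png'); crop(s,'s8d',(260,205,400,345),5)
E
```

```text
rim [554.98250564  12.95622601   8.24369556] [[-0.1, -1.2], [-0.8, -0.7], [-0.1, 0.6], [0.2, 0.7], [0.0, -1.0], [0.8, 1.4]]
red [564.21312504  14.41457746  84.        ] [563.88951017  14.24667955  84.        ] blue [495.64119711   2.52494945  84.        ] [494.61280829   4.20981869  84.        ]
99.14579854341804 98.20612906467487
98.24927192506513 98.51201606893322
0.4 [[384.54771041 197.55352386]] (383.4, 192.6)
0.45 [[384.11687839 195.34480788]] (383.4, 192.6)
0.5 [[383.68459577 193.22561644]] (383.4, 192.6)
```

View pics/s8d.png

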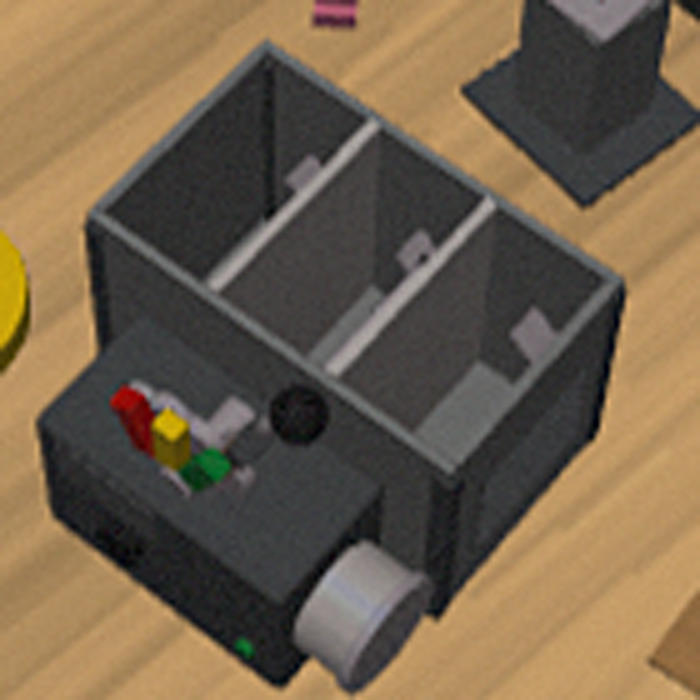

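```bash
cat >> fit1.py <<'E'
sd=tc((260,205),5)
rs=[('scene',(-108,66,154),sd(267,45)),('scene',(108,66,154),sd(625,280)),('scene',(108,-66,154),sd(455,470)),('scene',(-108,-66,154),sd(90,215)),('scene',(-75,-145,105),sd(38,422)),('scene',(75,-145,105),sd(283,600))]
q,r=fitpose(rs,[557,15,9]);print('rim scene',q,r.tolist())
q,r=fitpose(rs+rim,[557,15,9]);print('rim both',q,r.tolist())
E
python3 fit1.py|grep rim
```

```text
rim [554.98250564  12.95622601   8.24369556] [[-0.1, -1.2], [-0.8, -0.7], [-0.1, 0.6], [0.2, 0.7], [0.0, -1.0], [0.8, 1.4]]
rim scene [557.98314368  14.70894751   8.73095209] [[-0.1, -1.5], [0.8, -0.6], [0.1, 1.0], [-0.5, -0.1], [-0.6, -0.5], [0.3, 1.2]]
rim both [556.34338087  13.84148123   8.46620702] [[-0.6, -1.8], [0.0, -0.7], [-0.9, 0.9], [-1.2, -0.5], [-1.5, -1.0], [-0.8, 0.9], [-0.6, -1.7], [-1.5, -1.4], [-0.3, -0.2], [0.1, 0.2], [-0.5, -1.8], [0.5, 0.5]]
```

```bash
python3 -m handwheel '{"gripper":[0.3,0.3,0.3,0.3,0.3],"offset":[[-8,-40,-6],[-8,-80,-12],[-8,-120,-18],[-8,-155,-25],[-8,-172,-26]],"rot":[[0,0,0],[0,0,0],[0,0,0],[0,0,0],[0,0,0]]}'
python3 -m handwheel '{"gripper":[0.3,0.3],"offset":[[0,0,0],[0,0,0]],"rot":[[0,0,0],[0,0,0]]}'
python3 -c "
from h import *
go(506.5,230.7,124,91)
snap('scene','s11',(330,150,430,250),7)
snap('top','t11',(190,205,290,295),7)"
```

```text
time_s: 15.08
ee_pos: [505.3, 227.5, 237.5]
ee_rot: [-109.8, 89.9, -109.1]
force: [0.2, 0.2, -0.4]
gripper_width: 63.9
time_s: 15.25
ee_pos: [507.0, 230.7, 237.6]
ee_rot: [46.9, 89.9, 47.5]
force: [0.7, 0.9, 0.4]
gripper_width: 63.7
at [507.  230.7 237.6] yaw 90.65 w 63.7 F [0.7 0.9 0.4] t 15.25 q [ 23.  16.  90.   0.  74. -67.]
dworld [  -0.5   -0.  -113.6] offset [ 1.136e+02 -1.000e-01 -6.000e-01] rot [-0.35  0.06 -0.06]
```

View pics/s11.png

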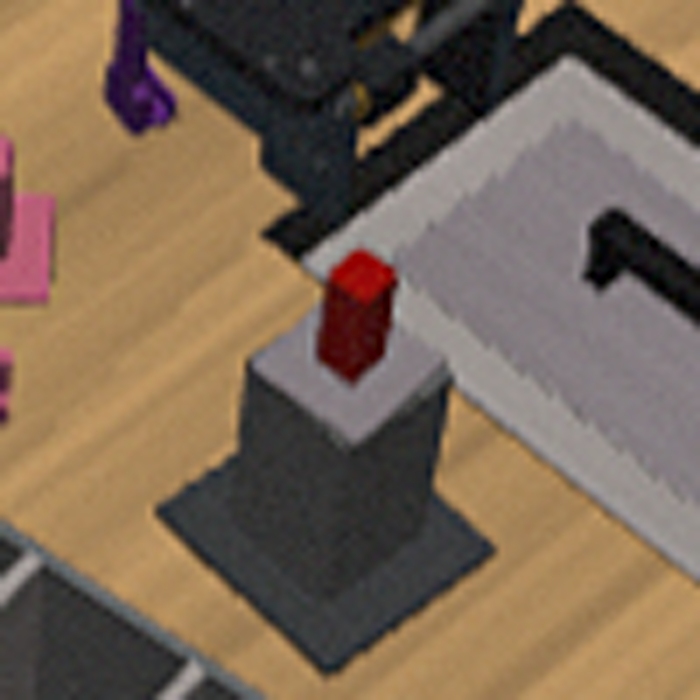

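View pics/t11.png

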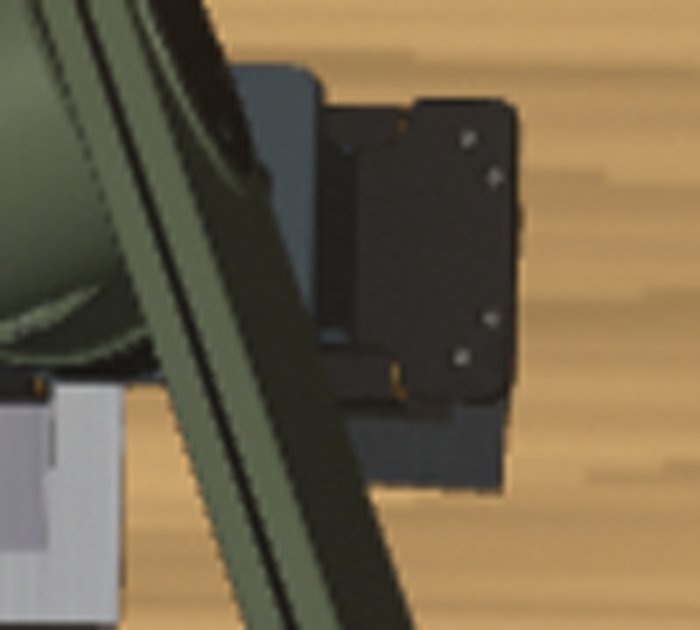

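```bash
python3 -m handwheel '{"gripper":[0.3,0.3,0.3,0.3,0.3],"offset":[[30,0,0],[60,0,0],[85,0,0],[105,0,0],[112,0,0]],"rot":[[0,0,0],[0,0,0],[0,0,0],[0,0,0],[0,0,0]]}'
python3 -m handwheel '{"gripper":[1,1,1,1,1],"offset":[[0,0,0],[0,0,0],[0,0,0],[0,0,0],[0,0,0]],"rot":[[0,0,0],[0,0,0],[0,0,0],[0,0,0],[0,0,0]]}' 45
python3 -m handwheel '{"gripper":[1,1,1,1,1],"offset":[[0,0,0],[0,0,0],[0,0,0],[-4,0,0],[-10,0,0]],"rot":[[0,0,0],[0,0,0],[0,0,0],[0,0,0],[0,0,0]]}' 45
python3 -c "
from h import *
go(506.5,230.7,124,91)"
```

```text
time_s: 15.77
ee_pos: [505.1, 231.8, 121.5]
ee_rot: [-160.9, 89.7, -160.0]
force: [0.2, 0.1, -0.5]
gripper_width: 63.6
time_s: 16.18
ee_pos: [507.6, 231.6, 126.2]
ee_rot: [25.2, 89.9, 25.9]
force: [-0.1, 0.2, -0.0]
gripper_width: 33.5
time_s: 16.6
ee_pos: [506.2, 230.8, 134.5]
ee_rot: [-156.0, 89.9, -155.2]
force: [-0.1, -0.0, -1.8]
gripper_width: 20.0
at [506.2 230.8 134.5] yaw 90.75 w 20.0 F [-0.1 -0.  -1.8] t 16.6 q [ 23.  20.  99.  -0.  61. -67.]
dworld [  0.3  -0.1 -10.5] offset [10.5 -0.1  0.3] rot [-0.25 -0.12  0.05]
```

```bash
python3 -m handwheel '{"gripper":[1,1,1,1,1],"offset":[[-25,0,0],[-55,0,0],[-90,0,0],[-125,0,0],[-150,0,0]],"rot":[[0,0,0],[0,0,0],[0,0,0],[0,0,0],[0,0,0]]}'
python3 -m handwheel '{"gripper":[1,1,1,1],"offset":[[-30,0,0],[-50,0,0],[-50,0,0],[-50,0,0]],"rot":[[0,0,0],[0,0,0],[0,0,0],[0,0,0]]}'
python3 -c "
from h import *
go(506.5,230.7,124,91)
snap('scene','s12',(320,90,440,230),5)"
```

```text
time_s: 17.02
ee_pos: [507.3, 231.3, 288.6]
ee_rot: [21.1, 89.8, 21.9]
force: [0.6, 0.2, -0.2]
gripper_width: 20.2
time_s: 17.35
ee_pos: [507.0, 231.2, 335.6]
ee_rot: [21.8, 89.9, 22.6]
force: [0.2, -0.0, -2.1]
gripper_width: 20.2
at [507.  231.2 335.6] yaw 90.75 w 20.2 F [ 0.2 -0.  -2.1] t 17.35 q [ 23.  14.  79.  -0.  87. -67.]
dworld [  -0.5   -0.5 -211.6] offset [211.6  -0.6  -0.8] rot [-0.25  0.09 -0.04]
```

View pics/s12.png

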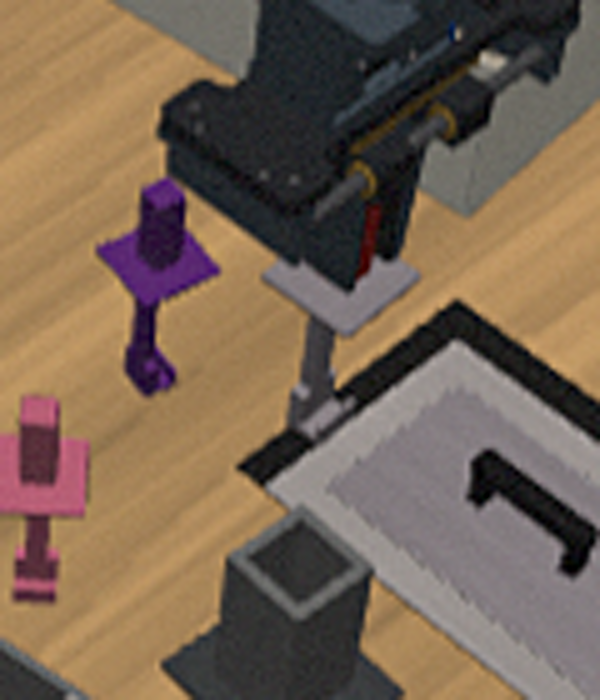

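```bash
cat >> h.py <<'E'
DZ=-15.5
def rodpts(tcp,yaw,dz=None):
    dz=DZ if dz is None else dz
    r=R.from_euler('z',yaw,degrees=True)
    L=dict(g=[(a,b,0) for a,b in((26,26),(26,-26),(-26,-26),(-26,26),(26,26))],
      lip=[(10.5,-12,-84),(10.5,12,-84),(10.5,12,-97),(10.5,-12,-97),(10.5,-12,-84)],
      sh=[(-2.5,-6,-5),(-2.5,6,-5),(-2.5,6,-93),(-2.5,-6,-93),(-2.5,-6,-5)])
    return {k:r.apply(v)+np.array(tcp)+[0,0,dz] for k,v in L.items()}
def overlay(n,im,name,box,k,sets):
    c=im[box[1]:box[3],box[0]:box[2]]; c=cv2.resize(c,None,fx=k,fy=k,interpolation=cv2.INTER_CUBIC)
    cols=[(0,255,255),(255,255,0),(255,0,255),(0,255,0),(0,128,255)]
    for i,s in enumerate(sets):
        p=((proj(n,s)-[box[0],box[1]]+.5)*k-.5).round().astype(int)
        cv2.polylines(c,[p.reshape(-1,1,2)],False,cols[i%5],1)
    cv2.imwrite(f'pics/{name}.png',c)
E
python3 -c "
from h import *
im=cv2.imread('pics/raw_s12.png')
s=state();d=rodpts(s['ee_pos'],.75)
overlay('scene',im,'o12',(350,130,430,200),9,list(d.values()))"
```

```text
(no output)
```

View pics/o12.png

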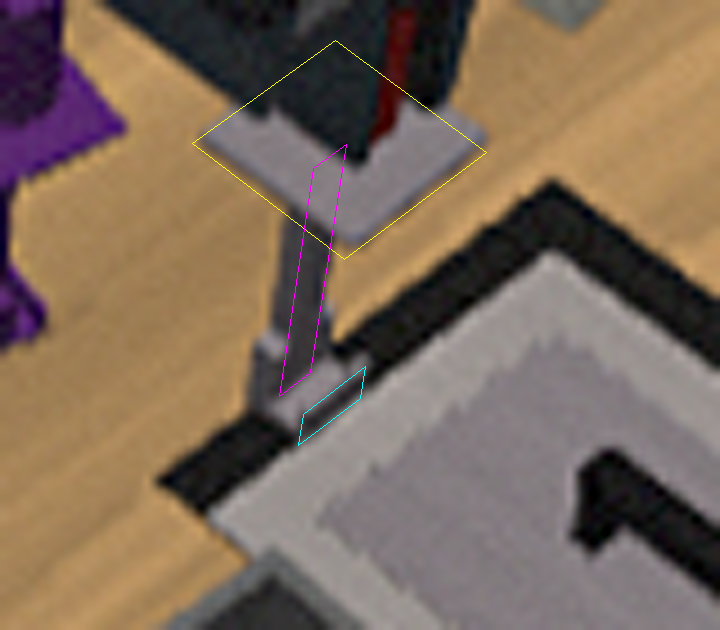

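```bash
python3 -c "
from h import *
im=cv2.imread('pics/raw_s12.png')
im=cv2.convertScaleAbs(im,alpha=1.8)
crop(im,'z12',(370,150,400,185),18)"
```

View pics/z12.png

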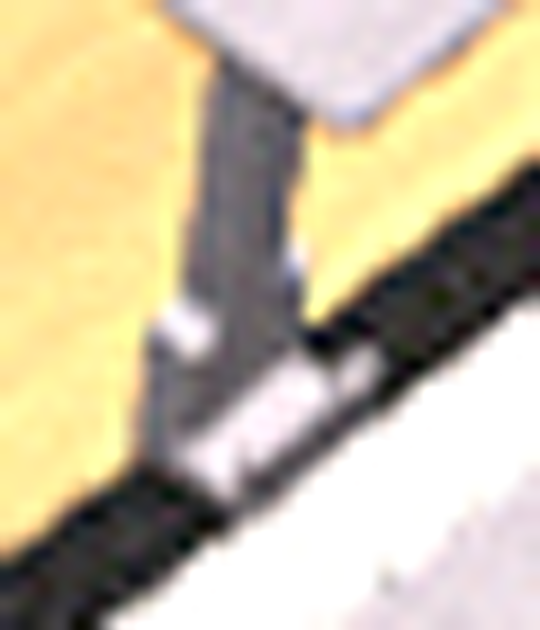

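```bash
cat >> h.py <<'E'
DR=[556.5,14,8.5]; RK=[542.8,-362.9,14.1]
def seat(base,lx,zbar,up,yawadd=0):
    "plan TCP so that hook seat is at base-local x lx, y 0, z zbar-3.5+up (up=0: floor touches bar)"
    p=T(base,[lx-2.5,0,0]); z=zbar-3.5+up+93-DZ
    go(p[0],p[1],z,base[2]+90+yawadd)
E
python3 -c "
from h import *
seat(DR,9-18,84,180)"
```

```text
at [506.4 230.9 334. ] yaw 90.75 w 19.9 F [ 0.  -0.8 -1.7] t 17.4 q [ 23.  14.  79.   0.  87. -67.]
dworld [  38.7 -218.6   35. ] offset [ -35.  -219.1   35.8] rot [-7.75 -0.09  0.03]
```

```bash
python3 -m handwheel '{"gripper":[1,1,1,1,1],"offset":[[0,-20,3],[0,-50,8],[0,-85,14],[0,-120,20],[0,-155,26]],"rot":[[-1.5,0,0],[-3,0,0],[-4.5,0,0],[-6,0,0],[-7.7,0,0]]}'
python3 -c "
from h import *
seat(DR,9-18,84,150)"
```

```text
time_s: 17.82
ee_pos: [533.9, 75.1, 332.4]
ee_rot: [178.3, 89.7, -173.1]
force: [1.3, 0.5, -2.1]
gripper_width: 19.9
at [533.9  75.1 332.4] yaw 98.58 w 19.9 F [ 1.3  0.5 -2.1] t 17.82 q [  7.  12.  81.  -0.  87. -92.]
dworld [ 11.2 -62.8   6.6] offset [ -6.6 -63.7   1.7] rot [ 0.08 -0.27 -0.01]
```

```bash
python3 -m handwheel '{"gripper":[1,1,1,1,1],"offset":[[0,-30,1],[0,-52,2],[0,-63,2],[0,-63,2],[0,-63,2]],"rot":[[0,0,0],[0,0,0],[0,0,0],[0,0,0],[0,0,0]]}'
python3 -m handwheel '{"gripper":[1,1],"offset":[[0,0,0],[0,0,0]],"rot":[[0,0,0],[0,0,0]]}'
python3 -c "
from h import *
seat(DR,9-18,84,100)
snap('scene','s13',(250,170,400,330),4.5)"
```

```text
time_s: 18.23
ee_pos: [545.7, 15.0, 333.6]
ee_rot: [148.0, 89.8, 156.4]
force: [-0.7, -0.9, -1.8]
gripper_width: 20.0
time_s: 18.4
ee_pos: [545.9, 16.0, 334.7]
ee_rot: [122.4, 89.9, 131.0]
force: [-0.5, -0.8, -1.2]
gripper_width: 20.0
at [545.9  16.  334.7] yaw 98.56 w 20.0 F [-0.5 -0.8 -1.2] t 18.4 q [  0.  13.  80.   0.  87. -98.]
dworld [ -0.8  -3.7 -45.7] offset [45.7 -3.5 -1.3] rot [ 0.06 -0.03 -0.05]
```

View pics/s13.png

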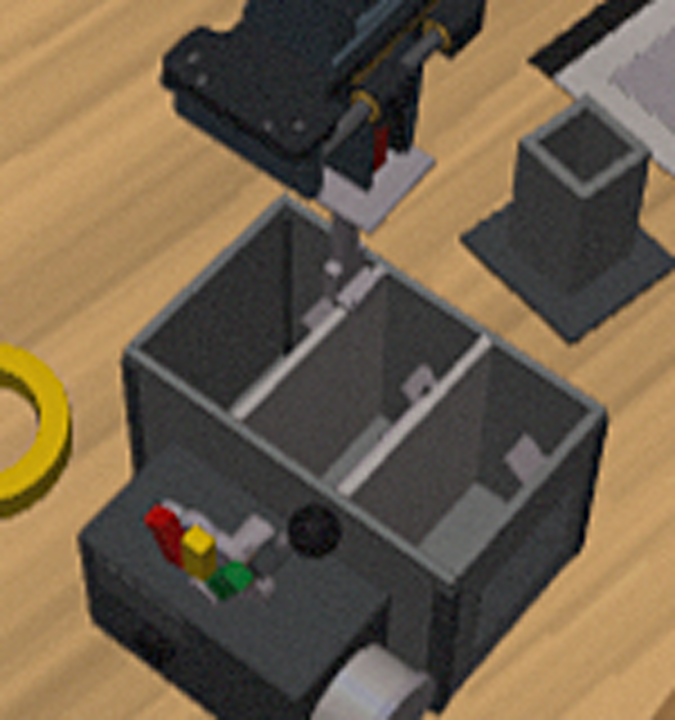

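```bash
python3 -m handwheel '{"gripper":[1,1,1,1,1],"offset":[[15,-3,-1],[35,-3,-1],[50,-3,-1],[60,-3,-1],[60,-3,-1]],"rot":[[0,0,0],[0,0,0],[0,0,0],[0,0,0],[0,0,0]]}'
python3 -m handwheel '{"gripper":[1,1],"offset":[[0,0,0],[0,0,0]],"rot":[[0,0,0],[0,0,0]]}'
python3 -c "
from h import *
seat(DR,9-18,84,-14)
im=snap('scene','s14',(320,190,400,290),7)
im=cv2.convertScaleAbs(im,alpha=1.5)
d=rodpts(state()['ee_pos'],state()['ee_rot'][2]*0+8.5)
B=[T(DR,[9,-50,84]),T(DR,[9,50,84])]
P=[T(DR,[-38,-60,154]),T(DR,[-38,60,154]),T(DR,[-32,60,154]),T(DR,[-32,-60,154])]
overlay('scene',im,'o14',(310,190,400,290),7.9,list(d.values())[:2]+[B,P])"
```

```text
time_s: 18.87
ee_pos: [544.4, 12.2, 272.8]
ee_rot: [168.1, 89.7, 176.7]
force: [0.1, -0.0, -2.1]
gripper_width: 20.3
time_s: 19.03
ee_pos: [546.2, 11.7, 276.0]
ee_rot: [-5.2, 89.9, 3.3]
force: [-0.6, 0.4, -1.3]
gripper_width: 20.0
at [546.2  11.7 276. ] yaw 98.48 w 20.0 F [-0.6  0.4 -1.3] t 19.03 q [  0.  14.  87.   0.  79. -98.]
dworld [  -1.1    0.6 -101. ] offset [101.    0.7  -1.2] rot [-0.02  0.12  0.01]
```

View pics/o14.png

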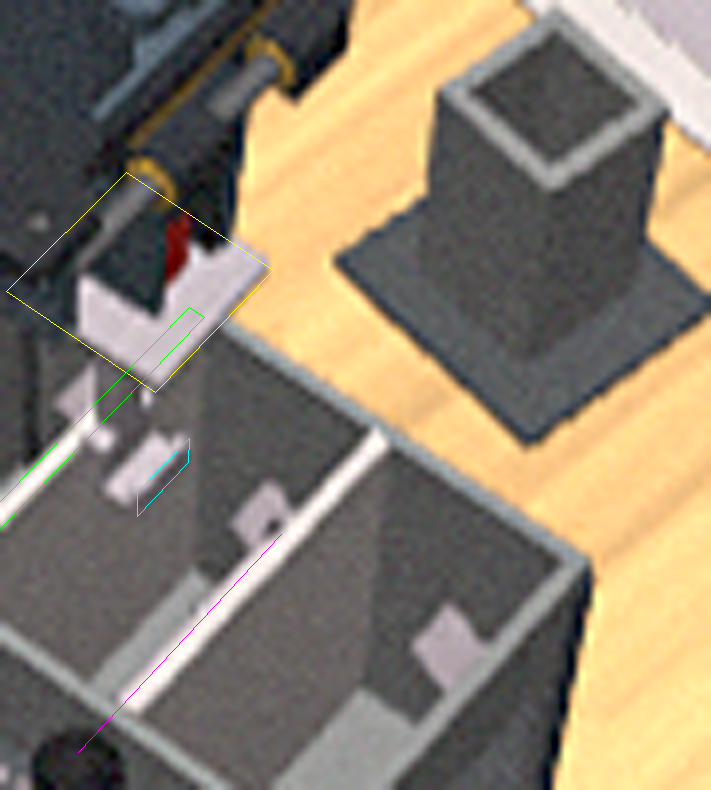

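```bash
python3 -m handwheel '{"gripper":[1,1,1,1,1],"offset":[[10,0.7,-1],[25,0.7,-1],[40,0.7,-1],[50,0.7,-1],[50,0.7,-1]],"rot":[[0,0,0],[0,0,0],[0,0,0],[0,0,0],[0,0,0]]}'
python3 -m handwheel '{"gripper":[1,1,1,1,1],"offset":[[10,0,0],[22,0,0],[34,0,0],[42,0,0],[42,0,0]],"rot":[[0,0,0],[0,0,0],[0,0,0],[0,0,0],[0,0,0]]}'
python3 -c "
from h import *
seat(DR,9-18,84,-14)
snap('scene','s15',(250,170,400,330),4.5)"
```

```text
time_s: 19.5
ee_pos: [543.1, 12.0, 222.6]
ee_rot: [169.8, 89.7, 178.3]
force: [-0.2, -0.3, -1.6]
gripper_width: 20.1
time_s: 19.92
ee_pos: [543.7, 12.0, 181.4]
ee_rot: [170.0, 89.8, 178.5]
force: [0.0, -0.1, -1.7]
gripper_width: 19.9
at [543.7  12.  181.4] yaw 98.45 w 19.9 F [ 0.  -0.1 -1.7] t 19.92 q [  0.  17.  97.   0.  67. -98.]
dworld [ 1.4  0.3 -6.4] offset [6.4 0.1 1.5] rot [-0.05 -0.16 -0.03]
```

View pics/s15.png

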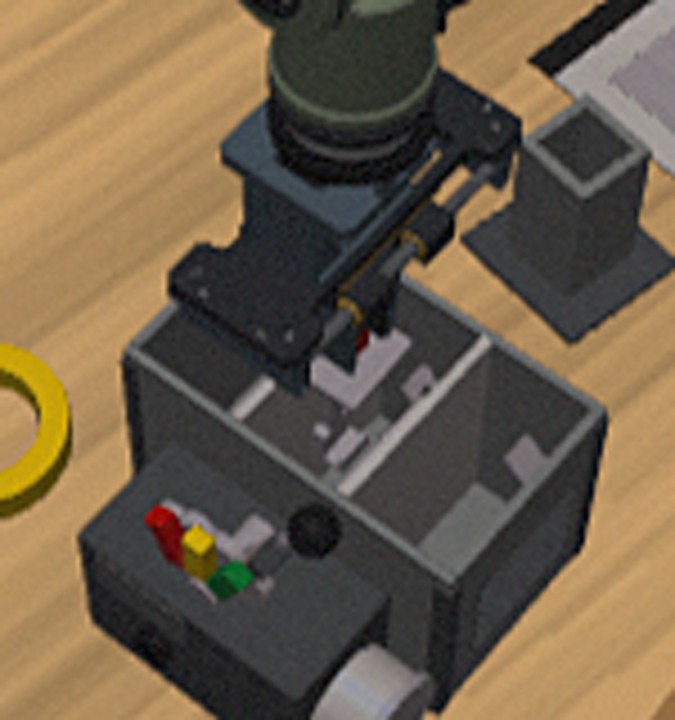

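```bash
python3 -m handwheel '{"gripper":[1,1,1,1,1],"offset":[[4,0,0],[6.5,0,0],[6.5,0,0],[6.5,0,0],[6.5,0,0]],"rot":[[0,0,0],[0,0,0],[0,0,0],[0,0,0],[0,0,0]]}'
python3 -c "
from h import *
seat(DR,9,84,-14)
go(state()['ee_pos'][0],0,0,98.5)"
```

```text
time_s: 20.38
ee_pos: [544.8, 12.0, 176.8]
ee_rot: [-1.9, 90.0, 6.5]
force: [0.5, -0.3, -1.4]
gripper_width: 20.3
at [544.8  12.  176.8] yaw 98.45 w 20.3 F [ 0.5 -0.3 -1.4] t 20.38 q [  0.  17.  97.   0.  66. -98.]
dworld [18.2  3.  -1.8] offset [ 1.8  0.3 18.4] rot [-0.05  0.04  0.  ]
at [544.8  12.  176.8] yaw 98.45 w 20.3 F [ 0.5 -0.3 -1.4] t 20.38 q [  0.  17.  97.   0.  66. -98.]
dworld [   0.   -12.  -176.8] offset [176.8 -11.8  -1.9] rot [-0.05  0.04  0.  ]
```

```bash
python3 -m handwheel '{"gripper":[1,1,1,1,1],"offset":[[1.5,0.3,3],[1.5,0.3,8],[1.5,0.3,13],[1.5,0.3,18],[1.5,0.3,18.4]],"rot":[[0,0,0],[0,0,0],[0,0,0],[0,0,0],[0,0,0]]}'
python3 -m handwheel '{"gripper":[1,1,1,1,1],"offset":[[0,0,0],[0,0,0],[-3,0,0],[-6,0,0],[-9,0,0]],"rot":[[0,0,0],[0,0,0],[0,0,0],[0,0,0],[0,0,0]]}'
python3 -c "
from h import *
seat(DR,9,84,0)
snap('scene','s16',(300,210,380,290),9)
snap('top','t16',(280,155,440,295),5)"
```

```text
time_s: 20.8
ee_pos: [563.8, 15.1, 174.9]
ee_rot: [3.1, 90.0, 11.6]
force: [0.4, -0.1, -1.7]
gripper_width: 20.2
time_s: 21.22
ee_pos: [562.7, 14.9, 184.4]
ee_rot: [7.1, 90.0, 15.6]
force: [-0.3, -0.7, -1.3]
gripper_width: 20.3
at [562.7  14.9 184.4] yaw 98.45 w 20.3 F [-0.3 -0.7 -1.3] t 21.22 q [  0.  18.  94.   0.  68. -98.]
dworld [0.2 0.  4.6] offset [-4.6 -0.   0.3] rot [-0.05  0.02 -0.  ]
```

View pics/s16.png

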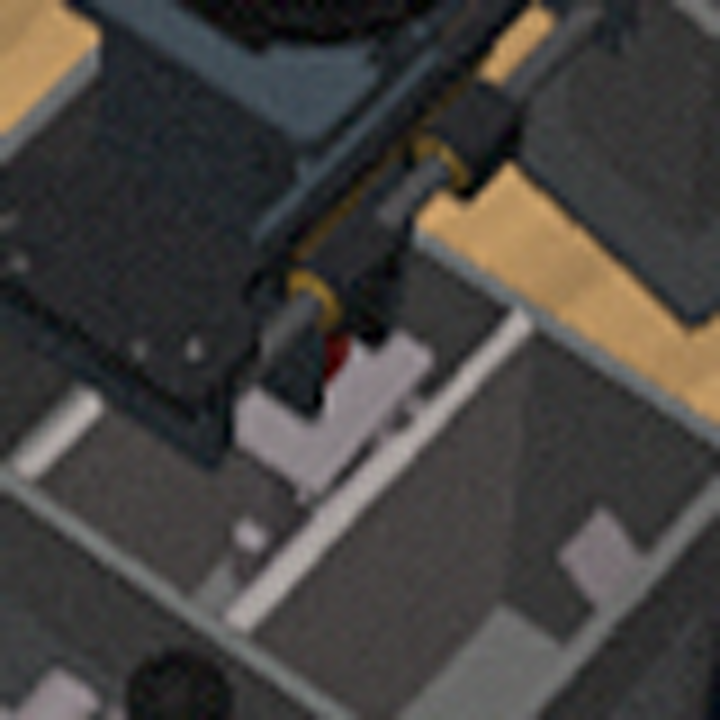

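View pics/t16.png

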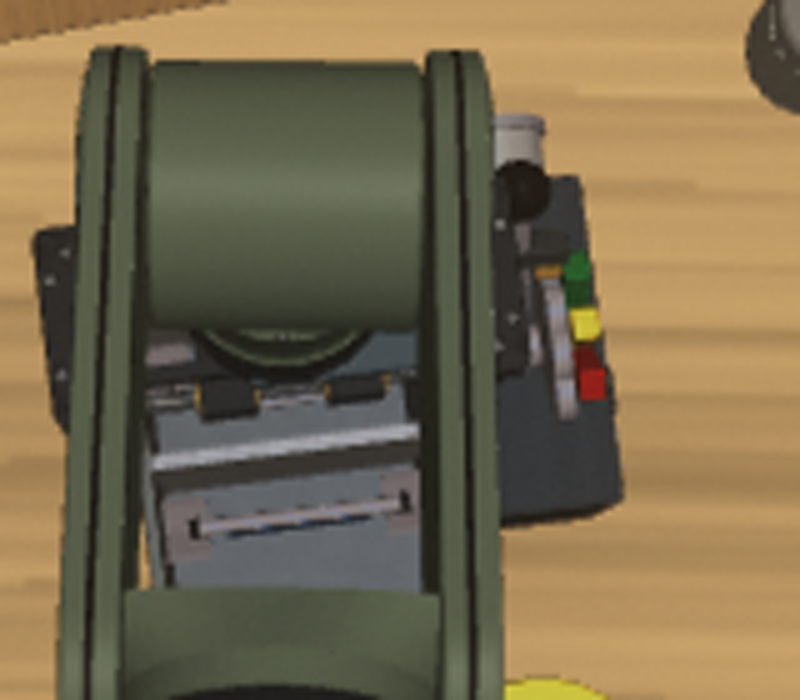

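```bash
python3 -m handwheel '{"gripper":[1,1,1,1,1],"offset":[[-3,0,0],[-6,0,0],[-9,0,0],[-12,0,0],[-12,0,0]],"rot":[[0,0,0],[0,0,0],[0,0,0],[0,0,0],[0,0,0]]}'
python3 -m handwheel '{"gripper":[1,1,1,1,1],"offset":[[-3,0,0],[-8,0,0],[-14,0,0],[-20,0,0],[-20,0,0]],"rot":[[0,0,0],[0,0,0],[0,0,0],[0,0,0],[0,0,0]]}'
python3 -c "
from h import *
seat(DR,9,84,0)
for i in range(4): print(state()['force'])
snap('scene','s17',(300,210,380,290),9)"
```

```text
time_s: 21.73
ee_pos: [563.1, 15.0, 196.7]
ee_rot: [-4.9, 89.9, 3.5]
force: [0.1, 0.2, -2.2]
gripper_width: 20.3
time_s: 22.15
ee_pos: [563.6, 15.0, 217.7]
ee_rot: [-6.9, 89.8, 1.5]
force: [0.6, 0.1, -2.4]
gripper_width: 19.8
at [563.6  15.  217.7] yaw 98.45 w 19.8 F [ 0.6  0.1 -2.4] t 22.15 q [  0.  17.  91.   0.  72. -98.]
dworld [ -0.7  -0.  -28.7] offset [28.7  0.1 -0.8] rot [-0.05  0.19  0.02]
[ 0.55545072  0.08504593 -2.4455926 ]
[ 0.55545072  0.08504593 -2.4455926 ]
[ 0.55545072  0.08504593 -2.4455926 ]
[ 0.55545072  0.08504593 -2.4455926 ]
```

View pics/s17.png

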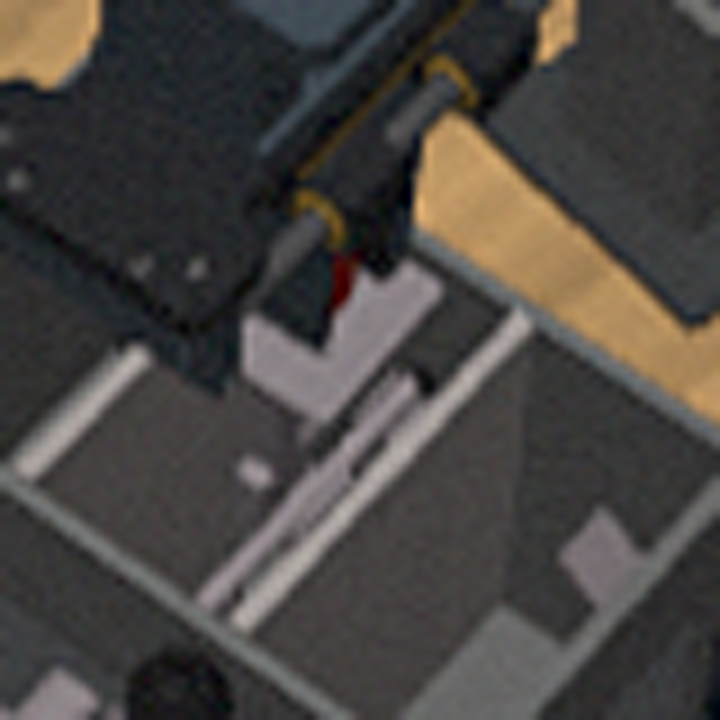

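```bash
python3 -m handwheel '{"gripper":[1,1,1,1,1],"offset":[[-8,0,0],[-20,0,0],[-35,0,0],[-50,0,0],[-65,0,0]],"rot":[[0,0,0],[0,0,0],[0,0,0],[0,0,0],[0,0,0]]}'
python3 -m handwheel '{"gripper":[1,1,1,1,1],"offset":[[-15,0,0],[-30,0,0],[-45,0,0],[-60,0,0],[-75,0,0]],"rot":[[0,0,0],[0,0,0],[0,0,0],[0,0,0],[0,0,0]]}'
python3 -m handwheel '{"gripper":[1,1,1,1,1],"offset":[[-15,0,0],[-30,0,0],[-42,0,0],[-50,0,0],[-50,0,0]],"rot":[[0,0,0],[0,0,0],[0,0,0],[0,0,0],[0,0,0]]}'
python3 -c "
from h import *
seat(RK,55,92,100)
im=snap('scene','s18',(280,120,400,280),4.5)"
```

```text
time_s: 22.62
ee_pos: [562.5, 15.0, 281.9]
ee_rot: [159.7, 90.0, 168.2]
force: [0.4, 0.3, -1.9]
gripper_width: 20.0
time_s: 23.03
ee_pos: [562.4, 15.0, 357.0]
ee_rot: [147.0, 90.0, 155.4]
force: [0.5, 0.7, -1.3]
gripper_width: 19.9
time_s: 23.45
ee_pos: [563.1, 15.0, 408.0]
ee_rot: [-6.6, 89.8, 1.9]
force: [0.6, 0.5, -2.2]
gripper_width: 19.7
at [563.1  15.  408. ] yaw 98.46 w 19.7 F [ 0.6  0.5 -2.2] t 23.45 q [  0.  14.  68.   0.  97. -98.]
dworld [  30.6 -365.1 -111. ] offset [ 111.  -365.6  -23.9] rot [-5.64  0.2   0.03]
```

View pics/s18.png

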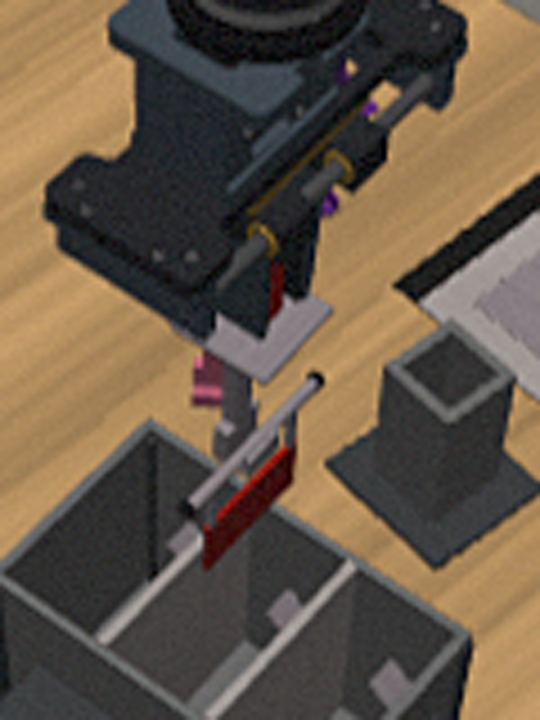

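```bash
python3 -c "
from h import *
k=4.5;a=[ray('scene',(280+(u+.5)/k-.5,120+(v+.5)/k-.5),408-15.5-93+3.5) for u,v in((189,508),(319,380))]
print(a,np.linalg.norm(a[0]-a[1]),(a[0]+a[1])/2, T([563.1,15,8.5],[2.5,0,0]))
print([ (n,ray('top',p,z)) for n,p,z in(('thinner',(449,157),100),('tape',(388,314),20),('tin',(257,156),100))])
"
```

```text
[array([573.39507296, -30.21246208, 303.        ]), array([560.66472056,  64.64275195, 303.        ])] 95.70566076164847 [567.02989676  17.21514494 303.        ] [565.57253966  15.36952353   0.        ]
[('thinner', array([ 726.27503   , -239.92166346,  100.        ])), ('tape', array([ 368.50768477, -114.2614512 ,   20.        ])), ('tin', array([721.34736265, 194.13820924, 100.        ]))]
```

```bash
python3 -m handwheel '{"gripper":[1,1,1,1,1],"offset":[[0,-4,0],[0,-12,-1],[0,-24,-2],[0,-39,-3],[0,-57,-4]],"rot":[[0,0,0],[0,0,0],[0,0,0],[0,0,0],[0,0,0]]}'
python3 -m handwheel '{"gripper":[1,1,1,1,1],"offset":[[0,-20,-1],[0,-41,-2],[0,-63,-4],[0,-85,-6],[0,-107,-8]],"rot":[[0,0,0],[0,0,0],[0,0,0],[0,0,0],[0,0,0]]}'
python3 -m handwheel '{"gripper":[1,1,1,1,1],"offset":[[0,-22,-2],[0,-44,-4],[0,-66,-6],[0,-88,-7],[0,-108,-8]],"rot":[[0,0,0],[-1,0,0],[-2,0,0],[-3,0,0],[-4,0,0]]}'
python3 -m handwheel '{"gripper":[1,1,1,1,1],"offset":[[0,-18,-1],[0,-34,-1],[0,-47,-2],[0,-57,-2],[0,-64,-2]],"rot":[[-0.5,0,0],[-1,0,0],[-1.5,0,0],[-1.6,0,0],[-1.6,0,0]]}'
python3 -m handwheel '{"gripper":[1,1,1],"offset":[[0,-5,0],[0,-8,0],[0,-8,0]],"rot":[[0,0,0],[0,0,0],[0,0,0]]}'
python3 -c "
from h import *
seat(RK,55,92,100)
"
```

```text
time_s: 23.92
ee_pos: [566.9, -43.2, 405.3]
ee_rot: [172.3, 89.9, -179.2]
force: [-0.5, -0.3, -2.6]
gripper_width: 20.0
time_s: 24.33
ee_pos: [574.5, -151.4, 405.3]
ee_rot: [177.0, 89.9, -174.6]
force: [-0.2, 0.1, -2.5]
gripper_width: 20.0
time_s: 24.75
ee_pos: [582.2, -259.8, 405.1]
ee_rot: [171.8, 89.9, -175.8]
force: [0.9, 1.2, -1.4]
gripper_width: 19.7
time_s: 25.17
ee_pos: [594.5, -321.6, 405.2]
ee_rot: [142.6, 89.9, 156.6]
force: [0.5, 1.0, -2.0]
gripper_width: 19.9
time_s: 25.42
ee_pos: [596.8, -327.9, 405.8]
ee_rot: [111.2, 90.0, 125.2]
force: [-0.7, 0.4, -2.7]
gripper_width: 20.0
at [ 596.8 -327.9  405.8] yaw 104.05 w 20.0 F [-0.7  0.4 -2.7] t 25.42 q [ -30.   27.   49.    0.  104. -134.]
dworld [  -3.1  -22.2 -108.8] offset [108.8 -20.8  -8.4] rot [-0.05 -0.   -0.01]
```

```bash
python3 -m handwheel '{"gripper":[1,1,1,1,1],"offset":[[0,-4,-2],[0,-10,-4],[0,-16,-6],[0,-20,-8],[0,-20.8,-8.4]],"rot":[[0,0,0],[0,0,0],[0,0,0],[0,0,0],[0,0,0]]}'
python3 -m handwheel '{"gripper":[1,1,1,1,1],"offset":[[8,0,0],[25,0,0],[45,0,0],[65,0,0],[80,0,0]],"rot":[[0,0,0],[0,0,0],[0,0,0],[0,0,0],[0,0,0]]}'
python3 -m handwheel '{"gripper":[1,1,1,1,1],"offset":[[10,0,0],[17,0,0],[22,0,0],[24,0,0],[24,0,0]],"rot":[[0,0,0],[0,0,0],[0,0,0],[0,0,0],[0,0,0]]}'
python3 -c "
from h import *
seat(RK,55,92,40)
im=snap('scene','s19',(140,280,300,440),4.5)
im=snap('top','t19',(435,165,555,305),5)
"
```

```text
time_s: 25.83
ee_pos: [593.3, -351.0, 405.7]
ee_rot: [-147.0, 90.0, -133.0]
force: [-0.3, -0.5, -2.7]
gripper_width: 20.1
time_s: 26.25
ee_pos: [593.0, -349.2, 323.4]
ee_rot: [126.3, 89.8, 140.4]
force: [-0.2, 0.0, -2.9]
gripper_width: 19.7
time_s: 26.67
ee_pos: [593.7, -349.9, 302.1]
ee_rot: [-29.3, 90.0, -15.3]
force: [0.8, 0.4, -2.2]
gripper_width: 20.0
at [ 593.7 -349.9  302.1] yaw 104.06 w 20.0 F [ 0.8  0.4 -2.2] t 26.67 q [ -31.   27.   63.    0.   90. -136.]
dworld [  0.   -0.2 -65.1] offset [65.1 -0.1 -0.1] rot [-0.04  0.02  0.01]
```

View pics/s19.png

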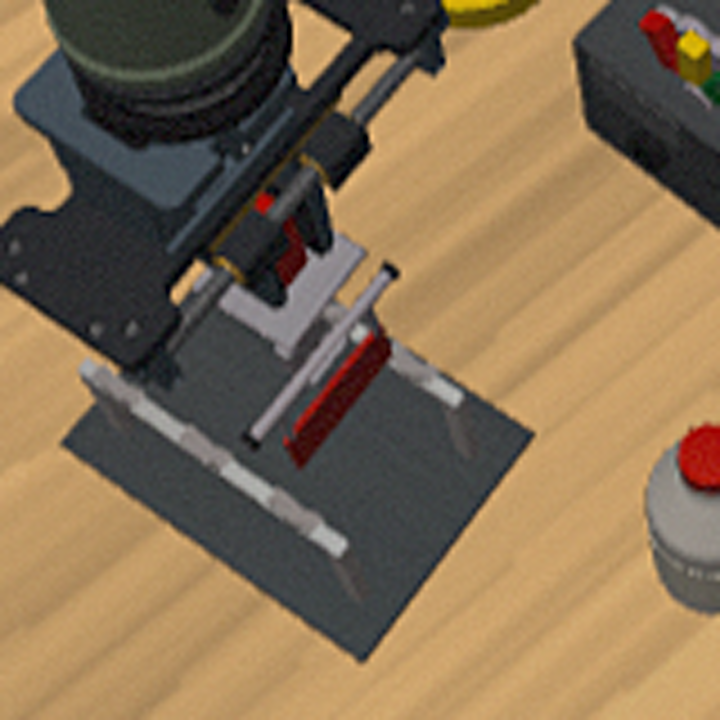

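View pics/t19.png

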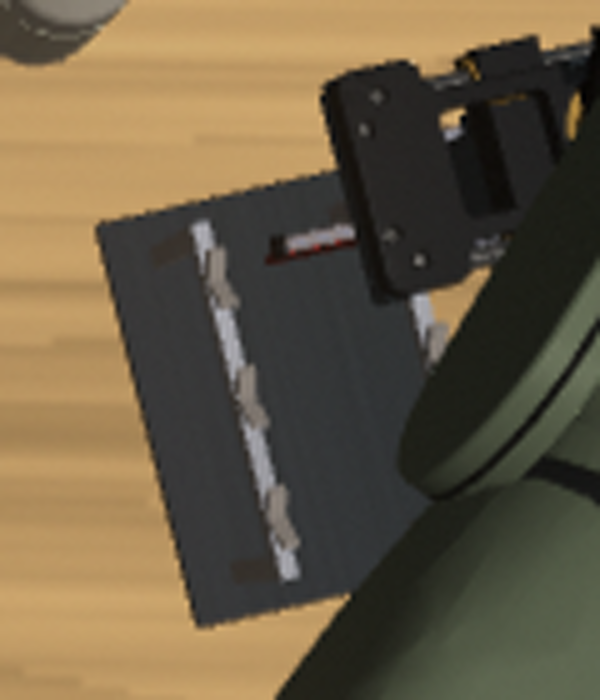

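```bash
python3 -m handwheel '{"gripper":[1,1,1,1,1],"offset":[[8,0,0],[22,0,0],[38,0,0],[52,0,0],[60,0,0]],"rot":[[0,0,0],[0,0,0],[0,0,0],[0,0,0],[0,0,0]]}'
python3 -m handwheel '{"gripper":[1,1,1,1],"offset":[[6,0,0],[10,0,0],[10,0,0],[10,0,0]],"rot":[[0,0,0],[0,0,0],[0,0,0],[0,0,0]]}'
python3 -c "
from h import *
seat(RK,55,92,0)
im=snap('scene','s20',(150,310,270,430),6)
p=state()['ee_pos'];b=T([p[0],p[1],14.1],[2.5,0,0])+[0,0,p[2]+DZ-93+3.5]
B=[b+T([0,0,14.1],[0,s,0]) for s in(-50,50)]
N=[T(RK,[55,s,92]) for s in(-50,50)]
overlay('scene',im,'o20',(150,310,270,430),6,[B,N])
"
```

```text
time_s: 27.18
ee_pos: [593.0, -349.5, 239.9]
ee_rot: [131.2, 89.9, 145.2]
force: [-0.3, -0.1, -2.9]
gripper_width: 19.8
time_s: 27.52
ee_pos: [593.9, -350.1, 232.5]
ee_rot: [-41.1, 89.9, -27.0]
force: [0.2, -0.2, -2.3]
gripper_width: 20.3
at [ 593.9 -350.1  232.5] yaw 104.06 w 20.3 F [ 0.2 -0.2 -2.3] t 27.52 q [ -31.   28.   71.    0.   81. -136.]
dworld [ -0.2  -0.  -35.5] offset [35.5  0.  -0.2] rot [-0.04  0.05  0.04]
```

View pics/o20.png

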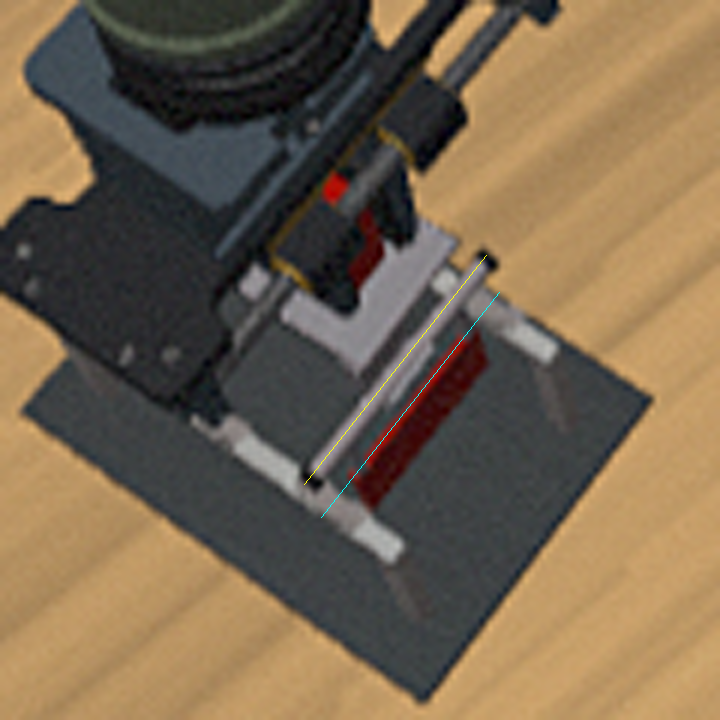

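```bash
python3 -m handwheel '{"gripper":[1,1,1,1,1],"offset":[[6,0,0],[14,0,0],[22,0,0],[28,0,0],[32,0,0]],"rot":[[0,0,0],[0,0,0],[0,0,0],[0,0,0],[0,0,0]]}'
python3 -m handwheel '{"gripper":[1,1,1,1,1],"offset":[[3,0,0],[6,0,0],[8,0,0],[8,0,0],[8,0,0]],"rot":[[0,0,0],[0,0,0],[0,0,0],[0,0,0],[0,0,0]]}'
python3 -c "
from h import *
seat(RK,55,92,-15)
im=snap('scene','s21',(150,310,270,430),6)
"
```

```text
time_s: 27.98
ee_pos: [593.1, -349.6, 198.2]
ee_rot: [131.5, 89.9, 145.6]
force: [0.8, -0.6, -2.7]
gripper_width: 20.0
time_s: 28.4
ee_pos: [593.7, -350.0, 192.1]
ee_rot: [-32.0, 90.0, -18.0]
force: [0.3, 0.4, -1.9]
gripper_width: 20.1
at [ 593.7 -350.   192.1] yaw 104.05 w 20.1 F [ 0.3  0.4 -1.9] t 28.4 q [ -31.   29.   75.    0.   76. -136.]
dworld [ -0.   -0.1 -10.1] offset [10.1 -0.1 -0. ] rot [-0.05  0.02  0.01]
```

View pics/s21.png

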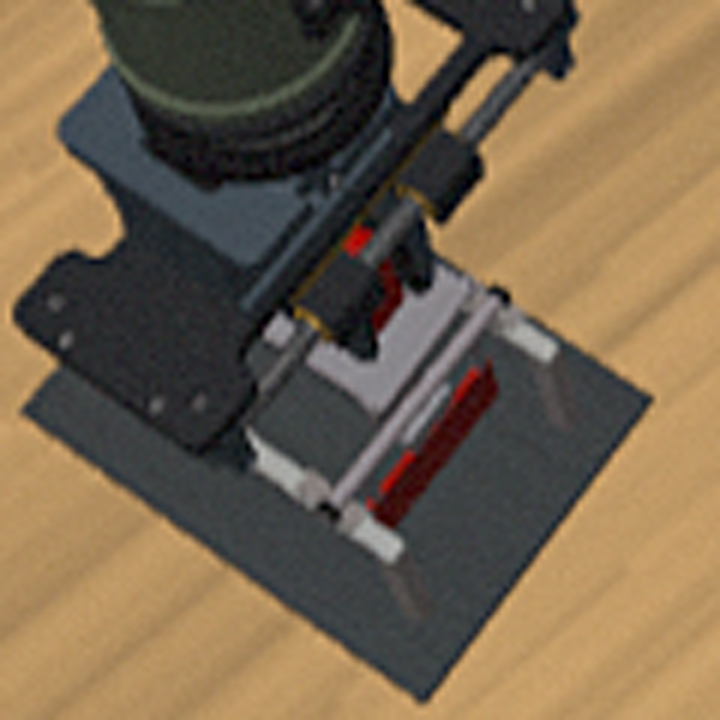

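```bash
python3 -m handwheel '{"gripper":[1,1,1,1,1],"offset":[[4,0,0],[8,0,0],[10.5,0,0],[10.5,0,0],[10.5,0,0]],"rot":[[0,0,0],[0,0,0],[0,0,0],[0,0,0],[0,0,0]]}'
python3 -c "
from h import *
seat(RK,55-18,92,-15)
im=snap('scene','s22',(150,310,270,430),6)
"
```

```text
time_s: 28.87
ee_pos: [593.5, -349.8, 181.0]
ee_rot: [127.3, 90.0, 141.4]
force: [-1.1, 0.2, -1.9]
gripper_width: 20.2
at [ 593.5 -349.8  181. ] yaw 104.06 w 20.2 F [-1.1  0.2 -1.9] t 28.87 q [ -31.   30.   76.    0.   74. -136.]
dworld [-17.2  -4.7   1. ] offset [ -1.   -0.4 -17.8] rot [-0.04 -0.03 -0.03]
```

View pics/s22.png

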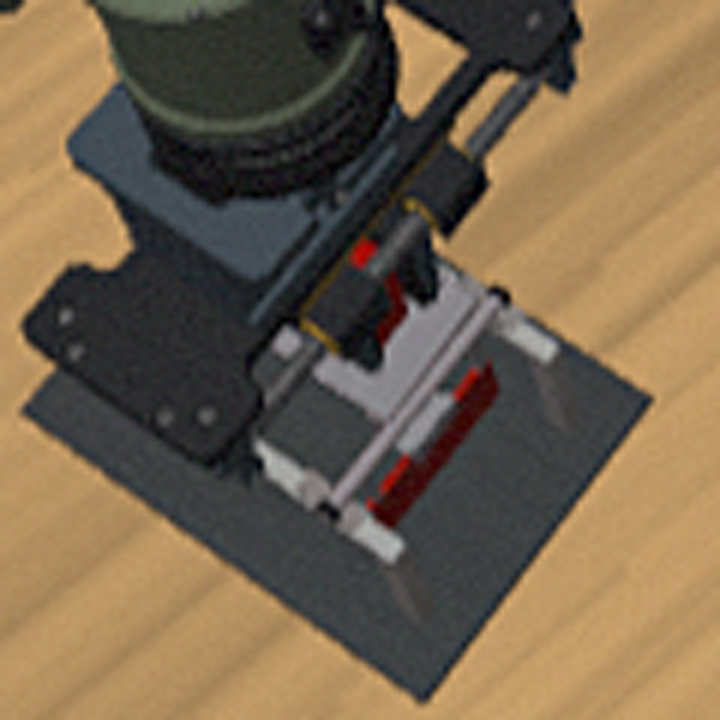

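```bash
python3 -m handwheel '{"gripper":[1,1,1,1,1],"offset":[[0,0,-4],[0,0,-9],[0,0,-14],[0,0,-18.5],[0,0,-18.5]],"rot":[[0,0,0],[0,0,0],[0,0,0],[0,0,0],[0,0,0]]}'
python3 -c "
from h import *
seat(RK,55-18,92,-15)
im=snap('scene','s23',(150,310,270,430),6)
"
```

```text
time_s: 29.33
ee_pos: [574.5, -354.8, 181.7]
ee_rot: [177.0, 90.0, -169.0]
force: [-1.1, 0.7, -1.9]
gripper_width: 20.0
at [ 574.5 -354.8  181.7] yaw 104.01 w 20.0 F [-1.1  0.7 -1.9] t 29.33 q [ -33.   29.   78.   -0.   73. -137.]
dworld [1.8 0.3 0.3] offset [-0.3 -0.1  1.8] rot [-0.09 -0.02 -0.  ]
```

View pics/s23.png

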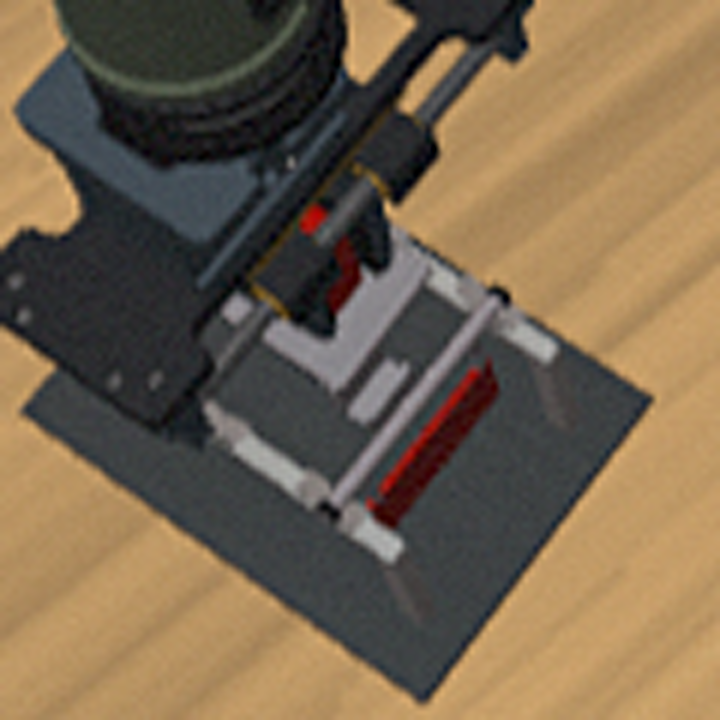

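```bash
python3 -m handwheel '{"gripper":[1,1,1,1,1],"offset":[[-15,0,0],[-45,0,0],[-80,0,0],[-115,0,0],[-150,0,0]],"rot":[[0,0,0],[0,0,0],[0,0,0],[0,0,0],[0,0,0]]}'
python3 -c "
from h import *
seat(DR,-61-18,84,150)
im=snap('scene','s24',(150,310,270,430),6)
"
```

```text
time_s: 29.8
ee_pos: [575.5, -354.2, 333.1]
ee_rot: [5.9, 90.0, 19.9]
force: [0.9, 0.1, -0.5]
gripper_width: 19.7
at [ 575.5 -354.2  333.1] yaw 104.06 w 19.7 F [ 0.9  0.1 -0.5] t 29.8 q [ -33.   26.   61.    0.   93. -137.]
dworld [-99.6 356.2   5.9] offset [ -5.9 369.7 -10.1] rot [ 5.56  0.02 -0.  ]
```

View pics/s24.png

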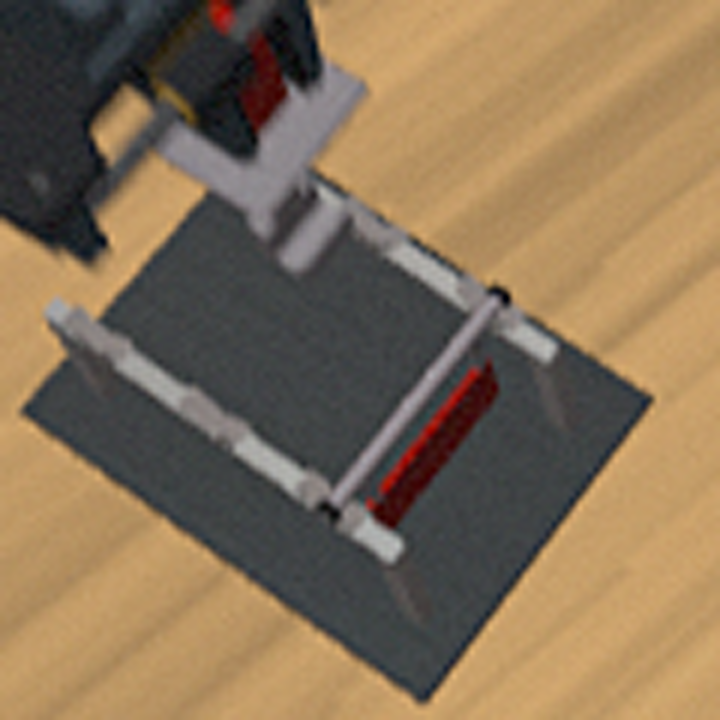

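```bash
python3 -m handwheel '{"gripper":[1,1,1,1,1],"offset":[[0,20,0],[0,55,-1],[0,92,-3],[0,130,-4],[0,168,-5]],"rot":[[0,0,0],[1,0,0],[2,0,0],[3,0,0],[4,0,0]]}'
python3 -m handwheel '{"gripper":[1,1,1,1,1],"offset":[[0,38,0],[0,76,0],[0,114,0],[0,148,0],[0,175,0]],"rot":[[0.5,0,0],[1,0,0],[1.5,0,0],[1.5,0,0],[1.5,0,0]]}'
python3 -c "
from h import *
seat(DR,-61-18,84,150)
"
```

```text
time_s: 30.27
ee_pos: [529.3, -191.2, 331.2]
ee_rot: [27.4, 90.0, 37.4]
force: [0.4, 0.5, -1.8]
gripper_width: 19.7
time_s: 30.68
ee_pos: [498.6, -17.9, 331.7]
ee_rot: [38.4, 89.9, 47.0]
force: [0.4, 0.4, -1.6]
gripper_width: 20.2
at [498.6 -17.9 331.7] yaw 98.62 w 20.2 F [ 0.4  0.4 -1.6] t 30.68 q [  -3.    8.   86.    0.   85. -102.]
dworld [-22.7  19.8   7.3] offset [ -7.3  23.  -19.4] rot [ 0.12  0.06 -0.05]
```

```bash
python3 -m handwheel '{"gripper":[1,1,1,1,1],"offset":[[0,12,-10],[0,20,-17],[0,23,-19.4],[20,23,-19.4],[40,23,-19.4]],"rot":[[0,0,0],[0,0,0],[0,0,0],[0,0,0],[0,0,0]]}'
python3 -m handwheel '{"gripper":[1,1,1,1],"offset":[[10,0,0],[16,0,0],[16,0,0],[16,0,0]],"rot":[[0,0,0],[0,0,0],[0,0,0],[0,0,0]]}'
python3 -c "
from h import *
seat(DR,-61-18,84,-15)
im=snap('scene','s25',(260,180,400,320),5)
"
```

```text
time_s: 31.1
ee_pos: [477.6, -1.5, 292.2]
ee_rot: [-19.0, 89.7, -10.4]
force: [0.3, -0.2, -1.4]
gripper_width: 20.1
time_s: 31.43
ee_pos: [477.3, -1.0, 275.9]
ee_rot: [-18.7, 90.0, -10.2]
force: [0.9, 0.6, -1.5]
gripper_width: 19.9
at [477.3  -1.  275.9] yaw 98.51 w 19.9 F [ 0.9  0.6 -1.5] t 31.43 q [  -1.    7.   95.   -0.   77. -100.]
dworld [  -1.4    3.  -101.9] offset [101.9   3.2  -1. ] rot [0.01 0.04 0.01]
```

View pics/s25.png

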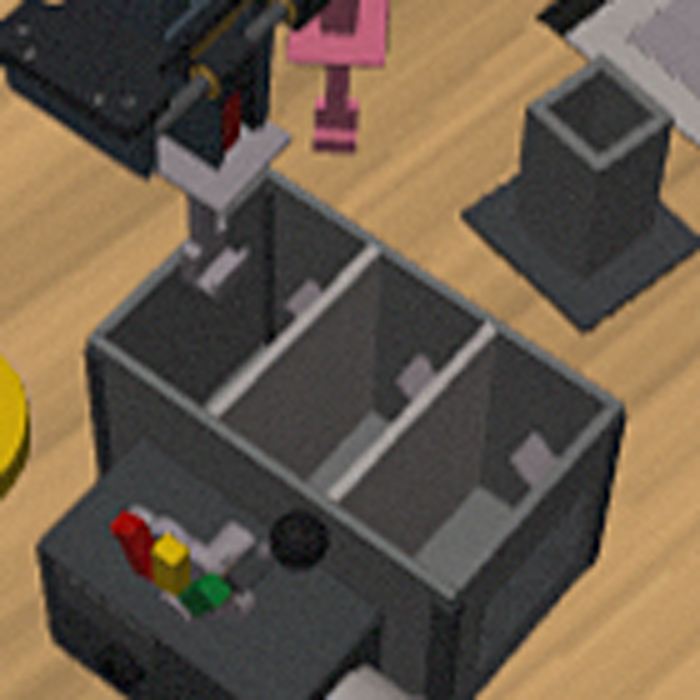

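```bash
python3 -m handwheel '{"gripper":[1,1,1,1,1],"offset":[[3,3,0],[18,3,0],[35,3,0],[50,3,0],[55,3,0]],"rot":[[0,0,0],[0,0,0],[0,0,0],[0,0,0],[0,0,0]]}'
python3 -m handwheel '{"gripper":[1,1,1,1,1],"offset":[[10,0,0],[22,0,0],[34,0,0],[44,0,0],[46,0,0]],"rot":[[0,0,0],[0,0,0],[0,0,0],[0,0,0],[0,0,0]]}'
python3 -m handwheel '{"gripper":[1,1,1],"offset":[[0,0,0],[0,0,0],[0,0,0]],"rot":[[0,0,0],[0,0,0],[0,0,0]]}'
python3 -c "
from h import *
seat(DR,-61,84,-15)
im=snap('scene','s26',(280,190,380,310),6)
"
```

```text
time_s: 31.9
ee_pos: [475.5, 2.7, 218.9]
ee_rot: [165.9, 89.8, 174.5]
force: [0.1, -0.1, -1.2]
gripper_width: 20.0
time_s: 32.32
ee_pos: [475.8, 2.5, 173.2]
ee_rot: [167.2, 89.9, 175.8]
force: [-0.8, 0.5, -2.0]
gripper_width: 19.7
time_s: 32.57
ee_pos: [477.1, 2.5, 175.2]
ee_rot: [-6.7, 89.9, 1.8]
force: [-0.0, -0.6, -2.1]
gripper_width: 19.8
at [477.1   2.5 175.2] yaw 98.55 w 19.8 F [-0.  -0.6 -2.1] t 32.57 q [  -1.   11.  105.    0.   63. -100.]
dworld [16.6  2.1 -1.2] offset [ 1.3 -0.4 16.8] rot [0.05 0.1  0.01]
```

View pics/s26.png

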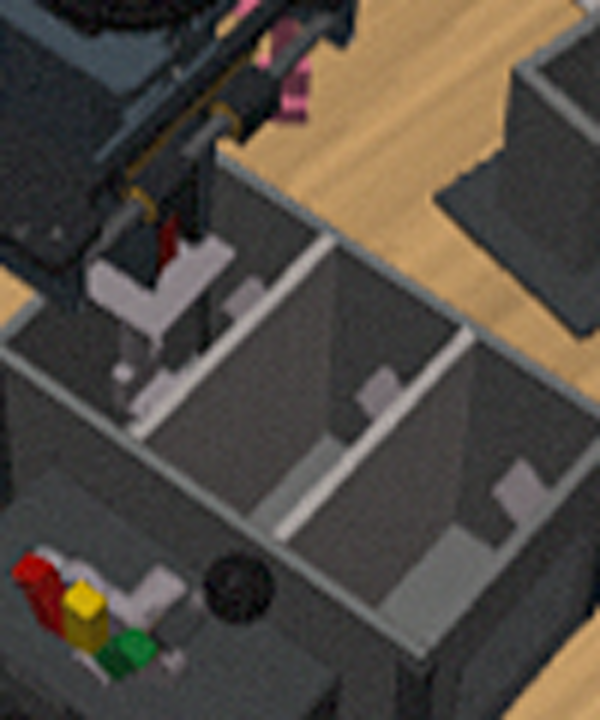

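```bash
python3 -m handwheel '{"gripper":[1,1,1,1,1],"offset":[[0.5,0,3],[0.5,0,8],[0.5,0,13],[0.5,0,17],[0.5,0,17]],"rot":[[0,0,0],[0,0,0],[0,0,0],[0,0,0],[0,0,0]]}'
python3 -m handwheel '{"gripper":[1,1,1,1,1],"offset":[[-2,0,0],[-5,0,0],[-9,0,0],[-14,0,0],[-19,0,0]],"rot":[[0,0,0],[0,0,0],[0,0,0],[0,0,0],[0,0,0]]}'
python3 -m handwheel '{"gripper":[1,1,1,1,1],"offset":[[-5,0,0],[-11,0,0],[-18,0,0],[-23,0,0],[-25,0,0]],"rot":[[0,0,0],[0,0,0],[0,0,0],[0,0,0],[0,0,0]]}'
python3 -c "
from h import *
seat(DR,-61,84,-15)
im=snap('scene','s27',(280,190,380,310),6)
"
```

```text
time_s: 33.03
ee_pos: [494.2, 5.1, 173.9]
ee_rot: [2.6, 90.0, 11.2]
force: [0.4, 0.4, -1.1]
gripper_width: 20.0
time_s: 33.45
ee_pos: [493.1, 5.0, 193.5]
ee_rot: [20.8, 90.0, 29.4]
force: [-0.3, -0.2, -3.4]
gripper_width: 19.6
time_s: 33.87
ee_pos: [493.7, 5.0, 219.1]
ee_rot: [-7.4, 89.9, 1.2]
force: [0.0, -0.5, -1.7]
gripper_width: 20.1
at [493.7   5.  219.1] yaw 98.55 w 20.1 F [ 0.  -0.5 -1.7] t 33.87 q [ -1.  11.  99.   0.  70. -99.]
dworld [ -0.   -0.4 -45.1] offset [45.1 -0.3 -0.2] rot [0.05 0.11 0.01]
```

View pics/s27.png

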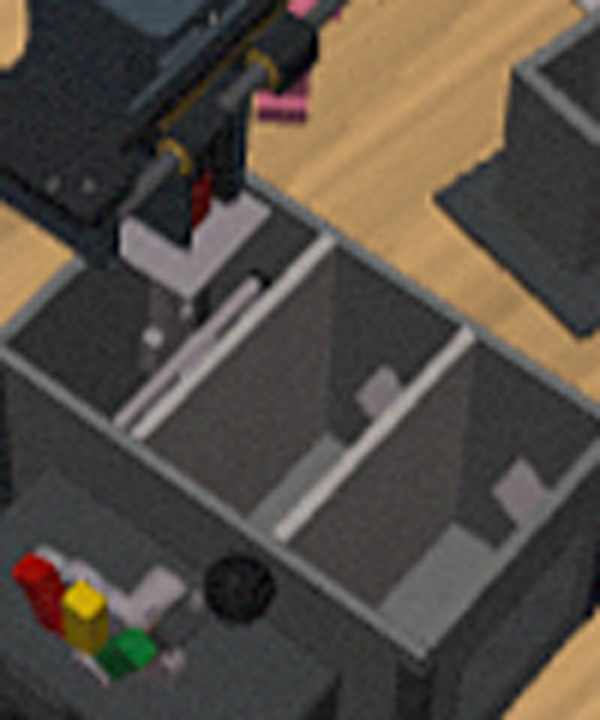

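Blue is on the hook. Raise it.

```bash
python3 -m handwheel '{"gripper":[1,1,1,1,1],"offset":[[-8,0,0],[-20,0,0],[-35,0,0],[-50,0,0],[-65,0,0]],"rot":[[0,0,0],[0,0,0],[0,0,0],[0,0,0],[0,0,0]]}'
python3 -m handwheel '{"gripper":[1,1,1,1,1],"offset":[[-15,0,0],[-30,0,0],[-45,0,0],[-60,0,0],[-75,0,0]],"rot":[[0,0,0],[0,0,0],[0,0,0],[0,0,0],[0,0,0]]}'
python3 -m handwheel '{"gripper":[1,1,1,1,1],"offset":[[-15,0,0],[-30,0,0],[-42,0,0],[-48,0,0],[-48,0,0]],"rot":[[0,0,0],[0,0,0],[0,0,0],[0,0,0],[0,0,0]]}'
python3 -c "
from h import *
seat(RK,0,92,100)
im=snap('scene','s28',(260,100,380,260),4.5)"
```

```text
time_s: 34.33
ee_pos: [493.0, 5.0, 283.8]
ee_rot: [159.8, 90.0, 168.4]
force: [-0.6, -0.2, -3.3]
gripper_width: 19.9
time_s: 34.75
ee_pos: [492.9, 5.0, 358.9]
ee_rot: [162.7, 90.0, 171.2]
force: [0.3, -0.2, -2.6]
gripper_width: 19.9
time_s: 35.17
ee_pos: [493.6, 5.0, 407.3]
ee_rot: [-8.0, 89.9, 0.5]
force: [-0.1, 0.4, -1.6]
gripper_width: 20.1
at [493.6   5.  407.3] yaw 98.56 w 20.1 F [-0.1  0.4 -1.6] t 35.17 q [ -1.   7.  77.   0.  95. -99.]
dworld [  46.8 -368.5 -110.3] offset [ 110.5 -371.3   -8.8] rot [-5.54  0.15  0.03]
```

View pics/s28.png

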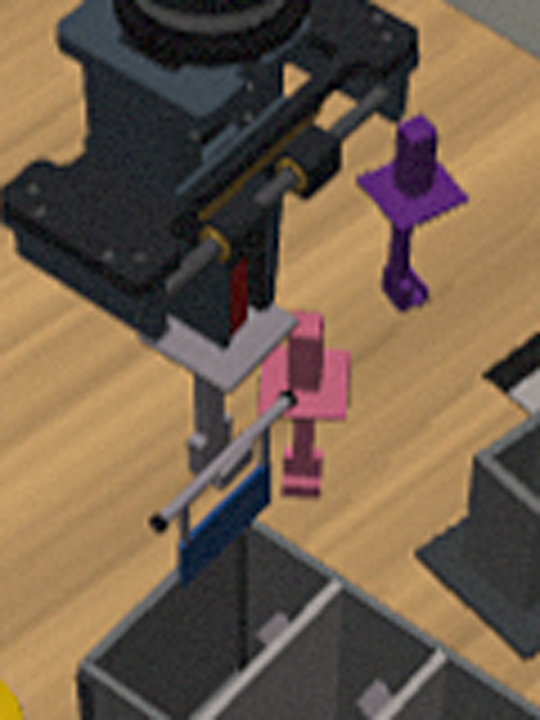

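```bash
python3 -m handwheel '{"gripper":[1,1,1,1,1],"offset":[[0,-4,0],[0,-12,0],[0,-24,-1],[0,-39,-1],[0,-57,-1]],"rot":[[0,0,0],[0,0,0],[0,0,0],[0,0,0],[0,0,0]]}'
python3 -m handwheel '{"gripper":[1,1,1,1,1],"offset":[[0,-20,0],[0,-41,-1],[0,-63,-1],[0,-85,-2],[0,-107,-2]],"rot":[[0,0,0],[0,0,0],[0,0,0],[0,0,0],[0,0,0]]}'
python3 -m handwheel '{"gripper":[1,1,1,1,1],"offset":[[0,-22,-1],[0,-44,-2],[0,-66,-3],[0,-88,-4],[0,-108,-4]],"rot":[[0,0,0],[-1,0,0],[-2,0,0],[-3,0,0],[-4,0,0]]}'
python3 -m handwheel '{"gripper":[1,1,1,1,1],"offset":[[0,-18,-1],[0,-34,-1],[0,-47,-2],[0,-57,-2],[0,-64,-2]],"rot":[[-0.5,0,0],[-1,0,0],[-1.5,0,0],[-1.5,0,0],[-1.5,0,0]]}'
python3 -m handwheel '{"gripper":[1,1,1],"offset":[[0,-5,0],[0,-8,0],[0,-8,0]],"rot":[[0,0,0],[0,0,0],[0,0,0]]}'
python3 -c "
from h import *
seat(RK,0,92,100)
"
```

```text
time_s: 35.63
ee_pos: [500.5, -52.7, 405.4]
ee_rot: [169.6, 89.9, 178.2]
force: [0.7, 0.6, -2.1]
gripper_width: 20.2
time_s: 36.05
ee_pos: [514.1, -159.9, 405.4]
ee_rot: [176.4, 89.9, -175.1]
force: [-0.7, -0.5, -2.1]
gripper_width: 20.1
time_s: 36.47
ee_pos: [526.0, -267.7, 405.1]
ee_rot: [170.0, 89.9, -177.5]
force: [1.0, -0.2, -3.0]
gripper_width: 19.9
time_s: 36.88
ee_pos: [538.3, -329.9, 404.9]
ee_rot: [146.0, 89.9, 160.0]
force: [-1.0, 0.1, -2.5]
gripper_width: 20.1
time_s: 37.13
ee_pos: [540.7, -336.0, 405.7]
ee_rot: [118.8, 90.0, 132.8]
force: [0.3, 0.7, -2.5]
gripper_width: 19.9
at [ 540.7 -336.   405.7] yaw 104.04 w 19.9 F [ 0.3  0.7 -2.5] t 37.13 q [ -33.   22.   57.    0.  101. -137.]
dworld [  -0.3  -27.5 -108.7] offset [108.7 -26.6  -7. ] rot [-0.06 -0.01 -0.01]
```

```bash
python3 -m handwheel '{"gripper":[1,1,1,1,1],"offset":[[0,-5,-2],[0,-13,-4],[0,-20,-6],[0,-25,-7],[0,-26.6,-7]],"rot":[[0,0,0],[0,0,0],[0,0,0],[0,0,0],[0,0,0]]}'
python3 -m handwheel '{"gripper":[1,1,1,1,1],"offset":[[8,0,0],[25,0,0],[45,0,0],[65,0,0],[80,0,0]],"rot":[[0,0,0],[0,0,0],[0,0,0],[0,0,0],[0,0,0]]}'
python3 -m handwheel '{"gripper":[1,1,1,1,1],"offset":[[15,0,0],[32,0,0],[48,0,0],[60,0,0],[65,0,0]],"rot":[[0,0,0],[0,0,0],[0,0,0],[0,0,0],[0,0,0]]}'
python3 -m handwheel '{"gripper":[1,1,1,1],"offset":[[0,0,0],[0,0,0],[0,0,0],[0,0,0]],"rot":[[0,0,0],[0,0,0],[0,0,0],[0,0,0]]}'
python3 -c "
from h import *
seat(RK,0,92,0)
im=snap('scene','s29',(140,290,280,430),5)
"
```

```text
time_s: 37.55
ee_pos: [540.2, -364.3, 405.7]
ee_rot: [-153.0, 90.0, -139.0]
force: [-0.4, 0.4, -3.0]
gripper_width: 19.8
time_s: 37.97
ee_pos: [539.7, -362.5, 323.4]
ee_rot: [122.8, 89.8, 136.9]
force: [-0.6, -0.0, -2.5]
gripper_width: 20.0
time_s: 38.38
ee_pos: [539.3, -362.1, 258.1]
ee_rot: [126.6, 89.7, 140.7]
force: [-0.7, 0.4, -2.8]
gripper_width: 20.1
time_s: 38.72
ee_pos: [540.8, -363.4, 262.1]
ee_rot: [-45.9, 89.9, -31.8]
force: [0.7, -0.1, -2.9]
gripper_width: 19.9
at [ 540.8 -363.4  262.1] yaw 104.06 w 19.9 F [ 0.7 -0.1 -2.9] t 38.72 q [ -35.   24.   74.    0.   82. -139.]
dworld [ -0.4  -0.1 -65.1] offset [65.1  0.1 -0.5] rot [-0.04  0.09  0.09]
```

View pics/s29.png

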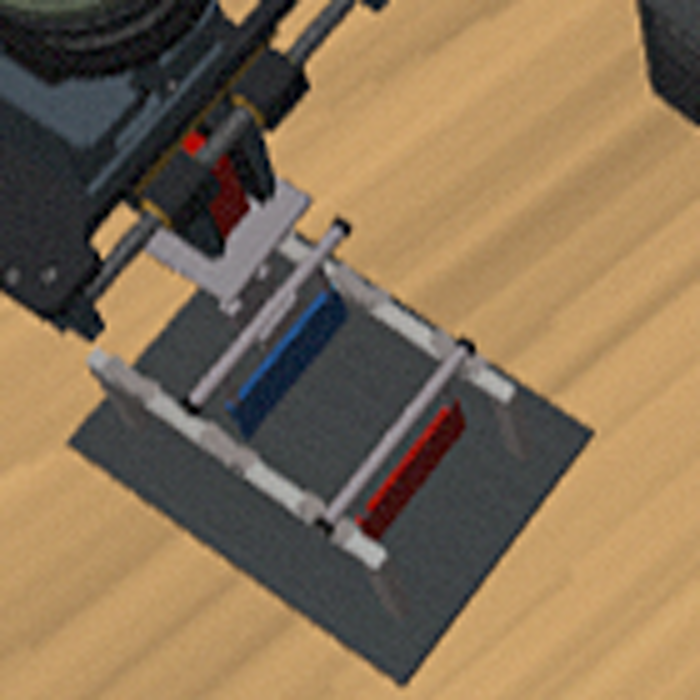

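```bash
python3 -m handwheel '{"gripper":[1,1,1,1,1],"offset":[[6,0,0],[15,0,0],[26,0,0],[36,0,0],[42,0,0]],"rot":[[0,0,0],[0,0,0],[0,0,0],[0,0,0],[0,0,0]]}'
python3 -m handwheel '{"gripper":[1,1,1,1,1],"offset":[[6,0,0],[12,0,0],[18,0,0],[23,0,0],[27,0,0]],"rot":[[0,0,0],[0,0,0],[0,0,0],[0,0,0],[0,0,0]]}'
python3 -m handwheel '{"gripper":[1,1,1,1],"offset":[[2,0,0],[2,0,0],[2,0,0],[2,0,0]],"rot":[[0,0,0],[0,0,0],[0,0,0],[0,0,0]]}'
python3 -c "
from h import *
seat(RK,0,92,-15)
im=snap('scene','s30',(140,290,280,430),5)
"
```

```text
time_s: 39.18
ee_pos: [539.5, -362.6, 216.3]
ee_rot: [129.1, 89.8, 143.1]
force: [-0.4, -0.2, -3.2]
gripper_width: 20.0
time_s: 39.6
ee_pos: [540.4, -363.2, 191.5]
ee_rot: [-12.8, 90.0, 1.3]
force: [-0.3, 0.3, -2.0]
gripper_width: 20.0
time_s: 39.93
ee_pos: [540.6, -363.3, 190.4]
ee_rot: [-45.5, 89.9, -31.4]
force: [-0.0, -0.2, -1.4]
gripper_width: 20.0
at [ 540.6 -363.3  190.4] yaw 104.06 w 20.0 F [-0.  -0.2 -1.4] t 39.93 q [ -35.   26.   81.    0.   73. -139.]
dworld [-0.2 -0.2 -8.4] offset [ 8.4 -0.1 -0.2] rot [-0.04  0.04  0.04]
```

View pics/s30.png

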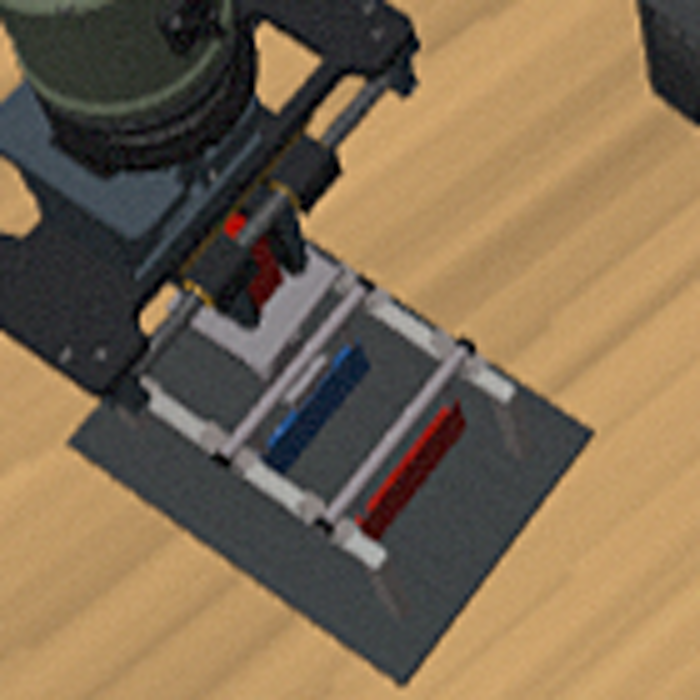

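Seated in the middle V pair. Lower the hook, slide it back, rise.

```bash
python3 -m handwheel '{"gripper":[1,1,1,1,1],"offset":[[4,0,0],[8,0,0],[9,0,0],[9,0,0],[9,0,0]],"rot":[[0,0,0],[0,0,0],[0,0,0],[0,0,0],[0,0,0]]}'
python3 -m handwheel '{"gripper":[1,1,1,1,1],"offset":[[0,0,-4],[0,0,-9],[0,0,-14],[0,0,-18.5],[0,0,-18.5]],"rot":[[0,0,0],[0,0,0],[0,0,0],[0,0,0],[0,0,0]]}'
python3 -c "
from h import *
seat(RK,-18,92,-15)
im=snap('scene','s31',(140,290,280,430),5)
"
```

```text
time_s: 40.4
ee_pos: [540.3, -363.1, 180.7]
ee_rot: [116.4, 90.0, 130.4]
force: [-0.7, 0.0, -1.4]
gripper_width: 20.1
time_s: 40.82
ee_pos: [521.2, -368.0, 181.1]
ee_rot: [168.4, 90.0, -177.6]
force: [-0.0, -0.4, -0.5]
gripper_width: 19.8
at [ 521.2 -368.   181.1] yaw 104.01 w 19.8 F [-0.  -0.4 -0.5] t 40.82 q [ -36.   25.   84.   -0.   71. -140.]
dworld [1.7 0.1 0.9] offset [-0.9 -0.3  1.7] rot [-0.09 -0.03 -0.01]
```

View pics/s31.png

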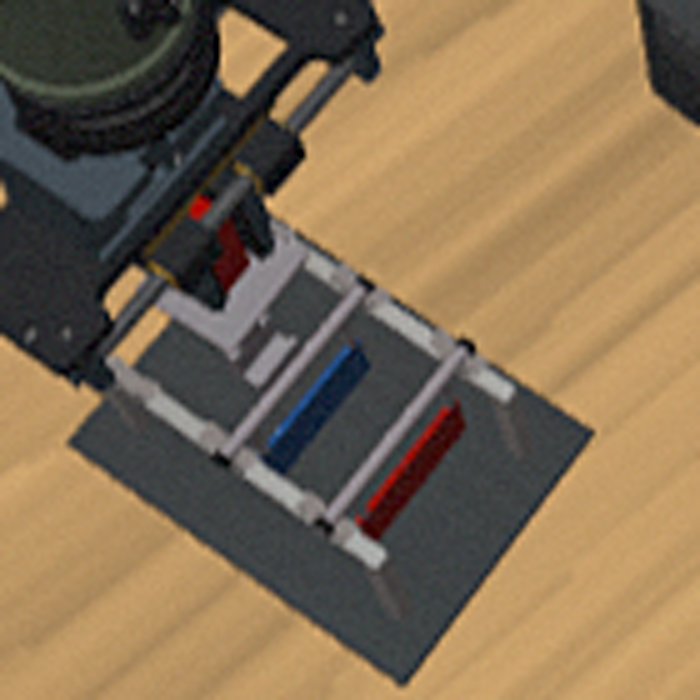

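```bash
python3 -m handwheel '{"gripper":[1,1,1,1,1],"offset":[[-15,0,0],[-45,0,0],[-80,0,0],[-120,0,0],[-155,0,0]],"rot":[[0,0,0],[0,0,0],[0,0,0],[0,0,0],[0,0,0]]}'
python3 -c "
from h import *
go(506.8,231,335,90.75)
im=snap('scene','s32',(140,290,280,430),5)
snap('top','t32',(435,185,555,305),6.6)
"
```

```text
time_s: 41.28
ee_pos: [522.4, -367.6, 338.3]
ee_rot: [-39.1, 89.9, -25.0]
force: [1.8, -0.5, -1.4]
gripper_width: 20.0
at [ 522.4 -367.6  338.3] yaw 104.06 w 20.0 F [ 1.8 -0.5 -1.4] t 41.28 q [ -36.   22.   67.    0.   91. -140.]
dworld [-15.6 598.6  -3.3] offset [  3.  584.4 130.3] rot [13.31  0.07  0.04]
```

View pics/s32.png

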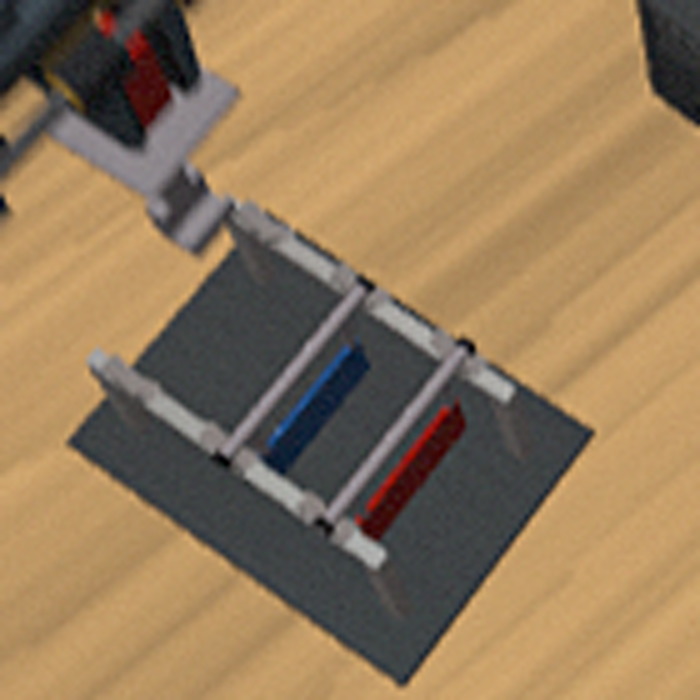

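View pics/t32.png

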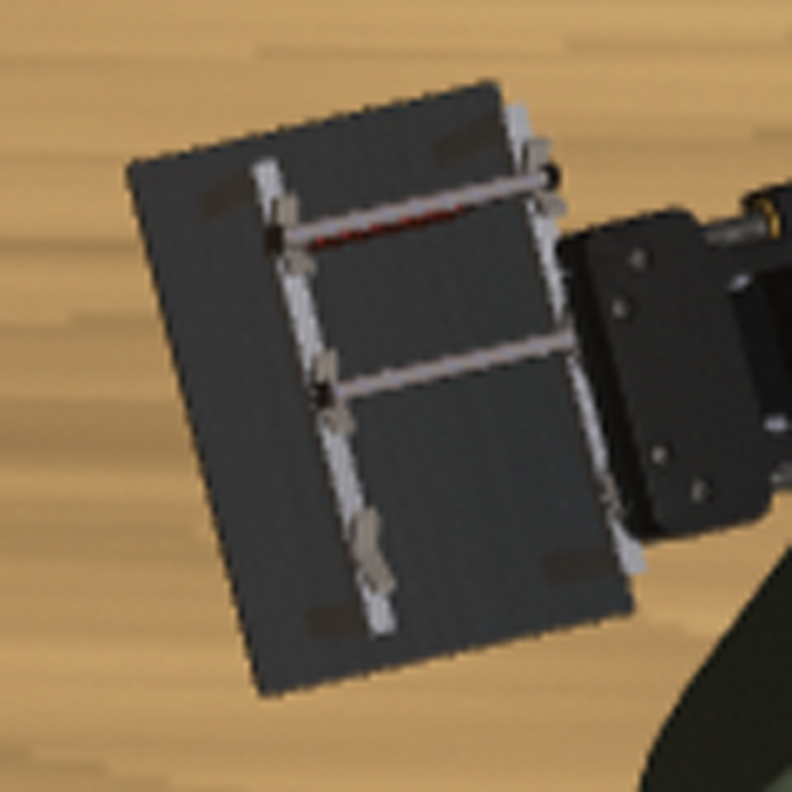

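```bash
python3 -m handwheel '{"gripper":[1,1,1,1,1],"offset":[[0,25,6],[0,62,14],[0,100,22],[0,138,31],[0,176,39]],"rot":[[0,0,0],[1,0,0],[2,0,0],[3,0,0],[4,0,0]]}'
python3 -m handwheel '{"gripper":[1,1,1,1,1],"offset":[[0,39,6],[0,78,12],[0,117,18],[0,156,24],[0,195,30]],"rot":[[1,0,0],[2,0,0],[3,0,0],[4,0,0],[5,0,0]]}'
python3 -c "
from h import *
go(506.8,231,335,90.75)
"
```

```text
time_s: 41.8
ee_pos: [516.9, -185.7, 334.9]
ee_rot: [126.9, 89.9, 136.8]
force: [0.1, 0.8, -1.0]
gripper_width: 20.3
time_s: 42.22
ee_pos: [512.2, 11.7, 335.2]
ee_rot: [156.0, 90.0, 161.0]
force: [0.8, 0.2, -1.8]
gripper_width: 20.3
at [512.2  11.7 335.2] yaw 95.0 w 20.3 F [ 0.8  0.2 -1.8] t 42.22 q [  0.  10.  84.   0.  86. -95.]
dworld [-5.400e+00  2.193e+02 -2.000e-01] offset [  0.3 219.   13.7] rot [ 4.25 -0.04 -0.02]
```

```bash
python3 -m handwheel '{"gripper":[1,1,1,1,1],"offset":[[0,38,3],[0,76,6],[0,114,9],[0,148,11],[0,178,12]],"rot":[[1,0,0],[2,0,0],[3,0,0],[4,0,0],[4.2,0,0]]}'
python3 -m handwheel '{"gripper":[1,1,1,1,1],"offset":[[0,22,1],[0,34,1],[0,38,1],[0,38,1],[0,38,1]],"rot":[[0,0,0],[0,0,0],[0,0,0],[0,0,0],[0,0,0]]}'
python3 -c "
from h import *
go(506.8,231,250,90.75)
"
```

```text
time_s: 42.63
ee_pos: [508.6, 190.5, 335.0]
ee_rot: [164.0, 89.9, 164.9]
force: [0.4, -0.1, -1.1]
gripper_width: 20.1
time_s: 43.05
ee_pos: [509.7, 225.0, 335.7]
ee_rot: [-106.7, 89.9, -105.9]
force: [0.3, -0.4, -1.3]
gripper_width: 20.2
at [509.7 225.  335.7] yaw 90.82 w 20.2 F [ 0.3 -0.4 -1.3] t 43.05 q [ 23.  14.  79.  -0.  88. -68.]
dworld [ -2.9   6.  -85.7] offset [85.7  6.1 -2.8] rot [ 0.07 -0.02  0.06]
```

```bash
python3 -m handwheel '{"gripper":[1,1,1,1,1],"offset":[[10,6,-3],[35,6,-3],[65,6,-3],[90,6,-3],[98,6,-3]],"rot":[[0,0,0],[0,0,0],[0,0,0],[0,0,0],[0,0,0]]}'
python3 -m handwheel '{"gripper":[1,1,1],"offset":[[0,0,0],[0,0,0],[0,0,0]],"rot":[[0,0,0],[0,0,0],[0,0,0]]}'
python3 -c "
from h import *
go(506.8,231,126,90.75)
snap('scene','s33',(330,130,430,240),6.5)
"
```

```text
time_s: 43.47
ee_pos: [504.1, 230.2, 233.5]
ee_rot: [-157.3, 89.5, -156.6]
force: [-0.6, -0.7, -1.6]
gripper_width: 20.1
time_s: 43.72
ee_pos: [507.6, 232.3, 239.8]
ee_rot: [23.8, 89.8, 24.6]
force: [0.4, -0.5, -1.8]
gripper_width: 19.9
at [507.6 232.3 239.8] yaw 90.82 w 19.9 F [ 0.4 -0.5 -1.8] t 43.72 q [ 23.  16.  89.   0.  75. -67.]
dworld [  -0.8   -1.3 -113.8] offset [113.8  -1.4  -1.2] rot [ 0.07  0.19 -0.08]
```

View pics/s33.png

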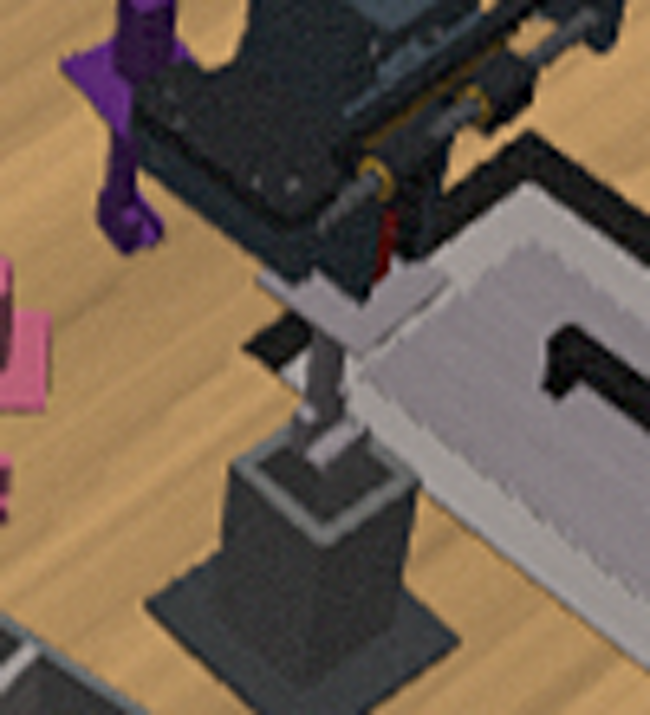

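Aligned above the tube. Lower to seat.

```bash
python3 -m handwheel '{"gripper":[1,1,1,1,1],"offset":[[8,-1.2,-1],[22,-1.2,-1],[36,-1.2,-1],[48,-1.2,-1],[55,-1.2,-1]],"rot":[[0,0,0],[0,0,0],[0,0,0],[0,0,0],[0,0,0]]}'
python3 -m handwheel '{"gripper":[1,1,1,1,1],"offset":[[12,0,0],[26,0,0],[40,0,0],[50,0,0],[53,0,0]],"rot":[[0,0,0],[0,0,0],[0,0,0],[0,0,0],[0,0,0]]}'
python3 -m handwheel '{"gripper":[1,1,1,1,1],"offset":[[2,0,0],[4,0,0],[6,0,0],[6,0,0],[6,0,0]],"rot":[[0,0,0],[0,0,0],[0,0,0],[0,0,0],[0,0,0]]}'
python3 -c "
from h import *
go(506.8,231,126,90.75)
"
```

```text
time_s: 44.18
ee_pos: [505.1, 230.7, 181.9]
ee_rot: [-159.7, 89.9, -158.9]
force: [0.3, -0.5, -2.3]
gripper_width: 19.9
time_s: 44.6
ee_pos: [504.9, 230.6, 128.6]
ee_rot: [-158.9, 89.9, -158.0]
force: [0.1, 0.0, -1.4]
gripper_width: 20.1
time_s: 45.02
ee_pos: [506.3, 231.2, 125.6]
ee_rot: [23.7, 89.9, 24.6]
force: [-1.8, 0.2, 6.1]
gripper_width: 19.9
at [506.3 231.2 125.6] yaw 90.86 w 19.9 F [-1.8  0.2  6.1] t 45.02 q [ 23.  21. 100.   0.  59. -67.]
dworld [ 0.5 -0.2  0.4] offset [-0.4 -0.2  0.5] rot [ 0.11  0.13 -0.06]
```

Seated (pushing 6 N). Release and retreat upward, then look at everything before the lid.

```bash
python3 -m handwheel '{"gripper":[0.4,0.4,0.4,0.4,0.4],"offset":[[-2,0,0],[-2,0,0],[-2,0,0],[-2,0,0],[-2,0,0]],"rot":[[0,0,0],[0,0,0],[0,0,0],[0,0,0],[0,0,0]]}' 30
python3 -m handwheel '{"gripper":[0.4,0.4,0.4,0.4,0.4],"offset":[[-20,0,0],[-55,0,0],[-95,0,0],[-95,35,0],[-95,75,0]],"rot":[[0,0,0],[0,0,0],[0,0,0],[0,0,0],[0,0,0]]}'
python3 -c "
from h import *
snap('scene','s34')
snap('top','t34')
go(530,404,120,90.75)
"
```

```text
time_s: 45.43
ee_pos: [505.6, 230.9, 125.8]
ee_rot: [151.7, 90.0, 152.5]
force: [0.3, -0.4, 0.7]
gripper_width: 50.4
time_s: 45.85
ee_pos: [506.2, 305.7, 224.5]
ee_rot: [23.4, 89.6, 24.0]
force: [0.1, -0.5, -0.9]
gripper_width: 54.6
at [504.5 310.4 221.2] yaw 91.07 w 54.8 F [ 0.9 -1.1 -0.9] t 45.95 q [ 30.  20.  87.   0.  74. -61.]
dworld [  25.5   93.6 -101.2] offset [101.6  92.8  27.1] rot [ 0.32  0.08 -0.2 ]
```

View pics/s34.png

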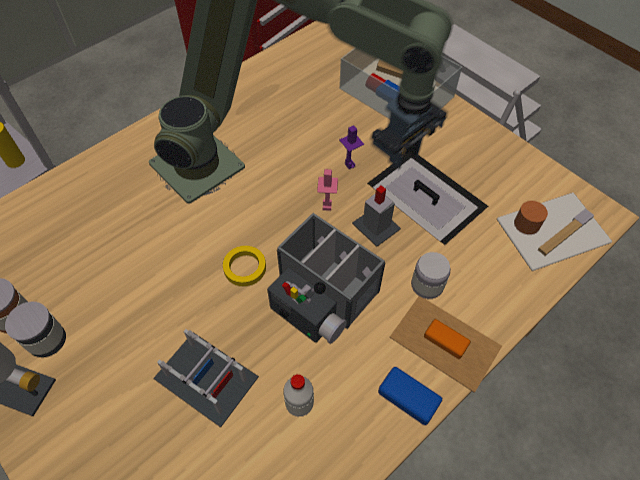

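View pics/t34.png

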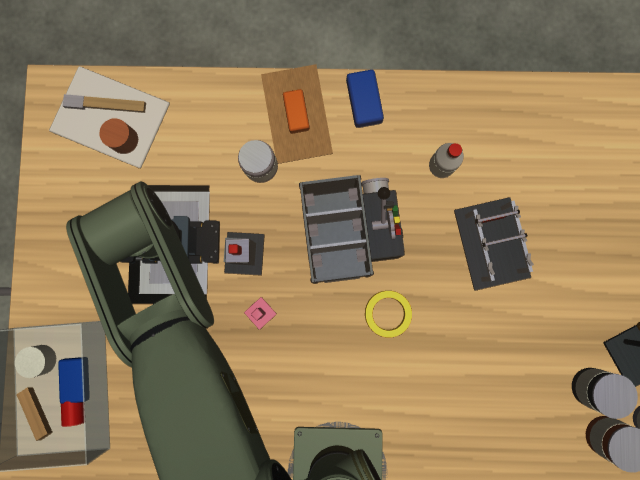

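```bash
python3 -c "
from h import *
a=cv2.imread('pics/raw_s34.png');b=cv2.imread('pics/raw_s10.png')
overlay('scene',a,'c34',(360,150,500,250),5.6,[])
overlay('scene',b,'c10',(360,150,500,250),5.6,[])
"
```

```text
(no output)
```

View pics/c34.png

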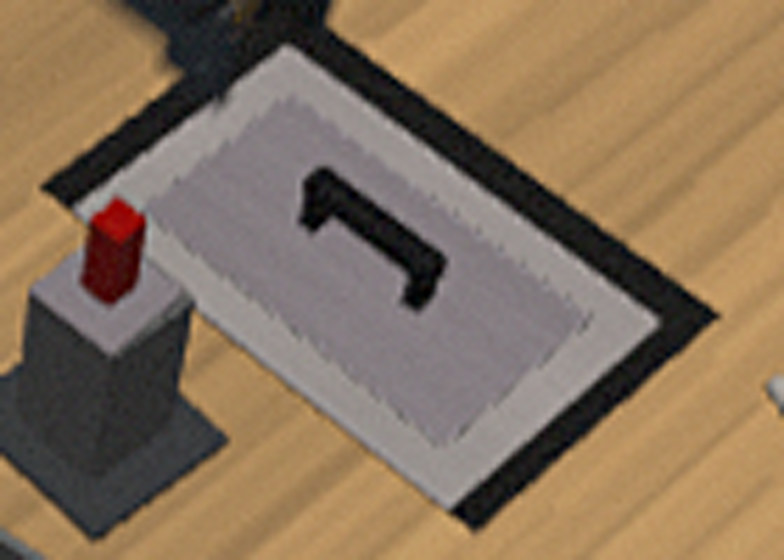

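View pics/c10.png

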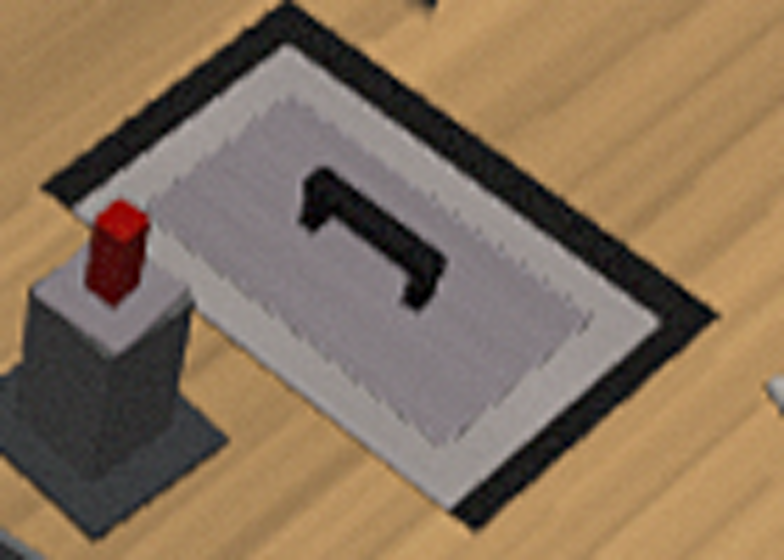

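```bash
python3 -m handwheel '{"gripper":[0.4,0.4,0.4,0.4,0.4],"offset":[[0,30,8],[0,60,16],[0,85,24],[30,93,26],[60,93,26]],"rot":[[0,0,0],[0,0,0],[0,0,0],[0,0,0],[0,0,0]]}'
python3 -m handwheel '{"gripper":[0.4,0.4,0.4],"offset":[[0,0,0],[0,0,0],[0,0,0]],"rot":[[0,0,0],[0,0,0],[0,0,0]]}'
python3 -c "
from h import *
go(530.5,403.7,20.5,90.75)
"
```

```text
time_s: 46.37
ee_pos: [530.5, 401.9, 161.2]
ee_rot: [38.1, 89.7, 39.0]
force: [-0.1, -0.2, -1.5]
gripper_width: 54.8
time_s: 46.62
ee_pos: [529.7, 399.1, 162.2]
ee_rot: [29.3, 89.9, 30.1]
force: [-0.7, -0.6, 0.2]
gripper_width: 54.5
at [529.7 399.1 162.2] yaw 90.83 w 54.5 F [-0.7 -0.6  0.2] t 46.62 q [ 36.  28.  82.  -0.  70. -55.]
dworld [   0.8    4.6 -141.7] offset [141.8   4.5   0.6] rot [ 0.08  0.07 -0.04]
```

```bash
python3 -m handwheel '{"gripper":[0.4,0.4,0.4,0.4,0.4],"offset":[[25,4.5,0.6],[60,4.5,0.6],[95,4.5,0.6],[125,4.5,0.6],[138,4.5,0.6]],"rot":[[0,0,0],[0,0,0],[0,0,0],[0,0,0],[0,0,0]]}'
python3 -m handwheel '{"gripper":[0.4,0.4,0.4],"offset":[[0,0,0],[0,0,0],[0,0,0]],"rot":[[0,0,0],[0,0,0],[0,0,0]]}'
python3 -c "
from h import *
go(530.5,403.7,20.5,90.75)
"
```

```text
time_s: 47.03
ee_pos: [529.0, 402.6, 21.3]
ee_rot: [-143.7, 89.9, -142.8]
force: [-0.3, -0.1, -0.1]
gripper_width: 54.9
time_s: 47.28
ee_pos: [531.5, 404.8, 26.0]
ee_rot: [35.9, 89.7, 36.7]
force: [-0.0, 0.7, 0.2]
gripper_width: 54.7
at [531.5 404.8  26. ] yaw 90.83 w 54.7 F [-0.   0.7  0.2] t 47.28 q [ 36.  35.  90.   0.  54. -55.]
dworld [-1.  -1.1 -5.5] offset [ 5.4 -1.1 -1. ] rot [ 0.08  0.25 -0.18]
```

```bash
python3 -m handwheel '{"gripper":[0.4,0.4,1,1,1],"offset":[[3,-1,-1],[5,-1,-1],[5,-1,-1],[5,-1,-1],[5,-1,-1]],"rot":[[0,0,0],[0,0,0],[0,0,0],[0,0,0],[0,0,0]]}' 40
python3 -m handwheel '{"gripper":[1,1,1,1,1],"offset":[[0,0,0],[0,0,0],[0,0,0],[0,0,0],[0,0,0]],"rot":[[0,0,0],[0,0,0],[0,0,0],[0,0,0],[0,0,0]]}' 40
python3 -c "
from h import *
go(530.5,403.7,20.5,90.75)
"
```

```text
time_s: 47.7
ee_pos: [528.7, 402.9, 18.3]
ee_rot: [40.2, 90.0, 41.1]
force: [0.0, 0.2, 0.5]
gripper_width: 37.3
time_s: 48.12
ee_pos: [528.7, 403.1, 18.0]
ee_rot: [76.8, 90.0, 77.6]
force: [-0.3, 2.0, 0.2]
gripper_width: 16.2
at [528.7 403.1  18. ] yaw 90.84 w 16.2 F [-0.3  2.   0.2] t 48.12 q [ 36.  36.  91.   0.  54. -55.]
dworld [1.8 0.6 2.5] offset [-2.5  0.6  1.8] rot [ 0.09  0.01 -0.03]
```

```bash
python3 -m handwheel '{"gripper":[1,1,1,1,1],"offset":[[-8,0,0],[-25,0,0],[-55,0,0],[-90,0,0],[-125,0,0]],"rot":[[0,0,0],[0,0,0],[0,0,0],[0,0,0],[0,0,0]]}'
python3 -m handwheel '{"gripper":[1,1,1,1,1],"offset":[[-35,0,0],[-70,0,0],[-100,0,0],[-115,0,0],[-120,0,0]],"rot":[[0,0,0],[0,0,0],[0,0,0],[0,0,0],[0,0,0]]}'
python3 -c "
from h import *
go(554.5,14,260,98.5)
snap('scene','s35',(340,30,520,210),4)
"
```

```text
time_s: 48.53
ee_pos: [527.5, 401.7, 142.8]
ee_rot: [-141.1, 89.7, -140.2]
force: [0.4, 0.7, -5.0]
gripper_width: 15.6
time_s: 48.95
ee_pos: [529.3, 403.0, 266.5]
ee_rot: [33.0, 89.7, 33.9]
force: [1.0, 0.4, -4.4]
gripper_width: 15.8
at [529.3 403.  266.5] yaw 90.85 w 15.8 F [ 1.   0.4 -4.4] t 48.95 q [ 36.  25.  71.  -0.  83. -55.]
dworld [  25.2 -389.    -6.5] offset [   5.5 -389.4   19.4] rot [-7.65  0.25 -0.14]
```

View pics/s35.png

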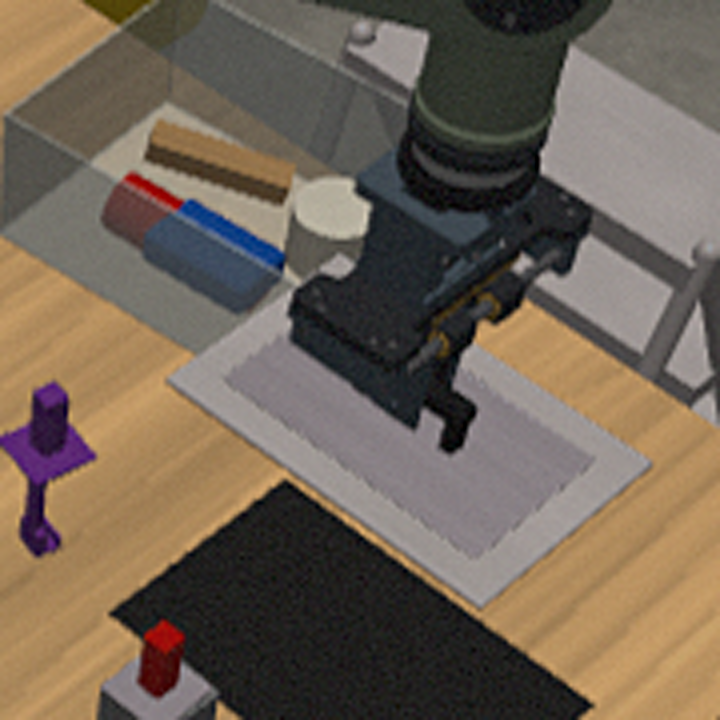

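```bash
python3 -m handwheel '{"gripper":[1,1,1,1,1],"offset":[[0,-12,1],[0,-36,2],[0,-66,4],[0,-98,5],[0,-130,7]],"rot":[[0,0,0],[-1,0,0],[-2,0,0],[-3,0,0],[-4,0,0]]}'
python3 -m handwheel '{"gripper":[1,1,1,1,1],"offset":[[0,-32,0],[0,-64,1],[0,-96,1],[0,-128,2],[0,-158,2]],"rot":[[-1,0,0],[-2,0,0],[-3,0,0],[-3.6,0,0],[-3.6,0,0]]}'
python3 -c "
from h import *
go(554.5,14,260,98.5)
"
```

```text
time_s: 49.42
ee_pos: [535.9, 270.2, 259.8]
ee_rot: [-153.1, 89.6, -148.2]
force: [0.9, -0.7, -4.1]
gripper_width: 15.7
time_s: 49.83
ee_pos: [551.2, 112.7, 260.2]
ee_rot: [-169.0, 89.7, -160.5]
force: [0.8, -0.8, -5.6]
gripper_width: 15.8
at [551.2 112.7 260.2] yaw 98.45 w 15.8 F [ 0.8 -0.8 -5.6] t 49.83 q [ 10.  16.  86.  -0.  78. -88.]
dworld [  3.3 -98.7  -0.2] offset [  0.4 -98.1 -11.2] rot [-0.05 -0.32  0.06]
```

```bash
python3 -m handwheel '{"gripper":[1,1,1,1,1],"offset":[[0,-30,-3],[0,-58,-6],[0,-80,-9],[0,-93,-11],[0,-98,-11]],"rot":[[0,0,0],[0,0,0],[0,0,0],[0,0,0],[0,0,0]]}'
python3 -m handwheel '{"gripper":[1,1,1,1,1],"offset":[[10,0,0],[25,0,0],[40,0,0],[50,0,0],[55,0,0]],"rot":[[0,0,0],[0,0,0],[0,0,0],[0,0,0],[0,0,0]]}'
python3 -m handwheel '{"gripper":[1,1,1],"offset":[[0,0,0],[0,0,0],[0,0,0]],"rot":[[0,0,0],[0,0,0],[0,0,0]]}'
python3 -c "
from h import *
go(554.5,14,169,98.5)
snap('scene','s36',(240,170,420,350),4)
snap('top','t36',(270,145,430,305),5)
"
```

```text
time_s: 50.25
ee_pos: [554.9, 14.7, 261.0]
ee_rot: [-178.9, 89.7, -170.6]
force: [-0.2, 0.4, -4.8]
gripper_width: 15.7
time_s: 50.67
ee_pos: [555.1, 18.3, 205.3]
ee_rot: [163.3, 89.7, 171.9]
force: [-0.1, 0.1, -4.8]
gripper_width: 16.0
time_s: 50.92
ee_pos: [557.1, 17.4, 208.7]
ee_rot: [-0.9, 89.9, 7.6]
force: [-0.4, 0.3, -5.0]
gripper_width: 16.0
at [557.1  17.4 208.7] yaw 98.48 w 16.0 F [-0.4  0.3 -5. ] t 50.92 q [  1.  17.  93.   0.  71. -98.]
dworld [ -2.6  -3.4 -39.7] offset [39.7 -3.  -3.1] rot [-0.02  0.1   0.  ]
```

View pics/s36.png

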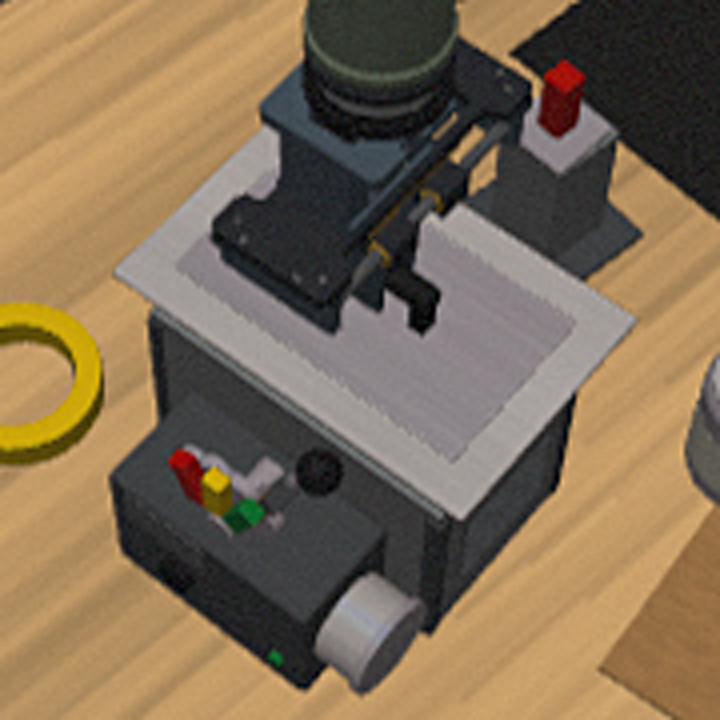

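View pics/t36.png

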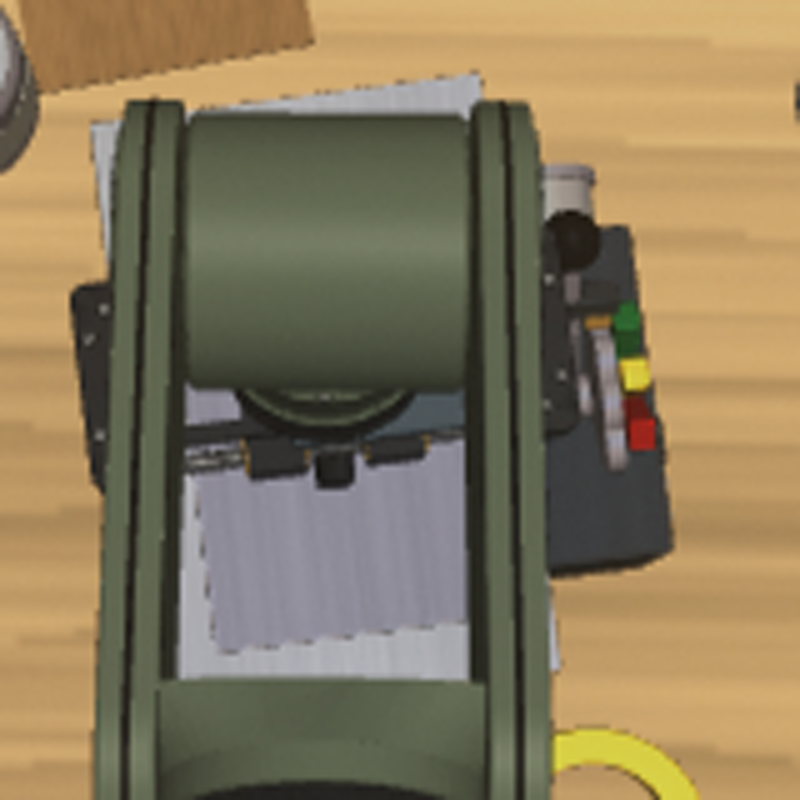

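```bash
python3 -m handwheel '{"gripper":[1,1,1,1,1],"offset":[[6,-3,-2.5],[15,-3,-2.5],[24,-3,-2.5],[30,-3,-2.5],[32,-3,-2.5]],"rot":[[0,0,0],[0,0,0],[0,0,0],[0,0,0],[0,0,0]]}'
python3 -m handwheel '{"gripper":[1,1,1,1,1],"offset":[[2,0,0],[4,0,0],[6,0,0],[8,0,0],[8,0,0]],"rot":[[0,0,0],[0,0,0],[0,0,0],[0,0,0],[0,0,0]]}'
python3 -c "
from h import *
go(554.5,14,169,98.5)
snap('scene','s37',(240,170,420,350),4)
"
```

```text
time_s: 51.43
ee_pos: [553.3, 13.7, 174.0]
ee_rot: [168.9, 89.8, 177.3]
force: [-1.5, -0.1, -4.8]
gripper_width: 15.6
time_s: 51.85
ee_pos: [554.8, 13.8, 168.9]
ee_rot: [-4.5, 89.9, 4.0]
force: [-0.6, -0.7, 0.2]
gripper_width: 15.5
at [554.8  13.8 168.9] yaw 98.46 w 15.5 F [-0.6 -0.7  0.2] t 51.85 q [  0.  18.  96.   0.  65. -98.]
dworld [-0.3  0.2  0.1] offset [-0.1  0.3 -0.2] rot [-0.04  0.08  0.01]
```

View pics/s37.png

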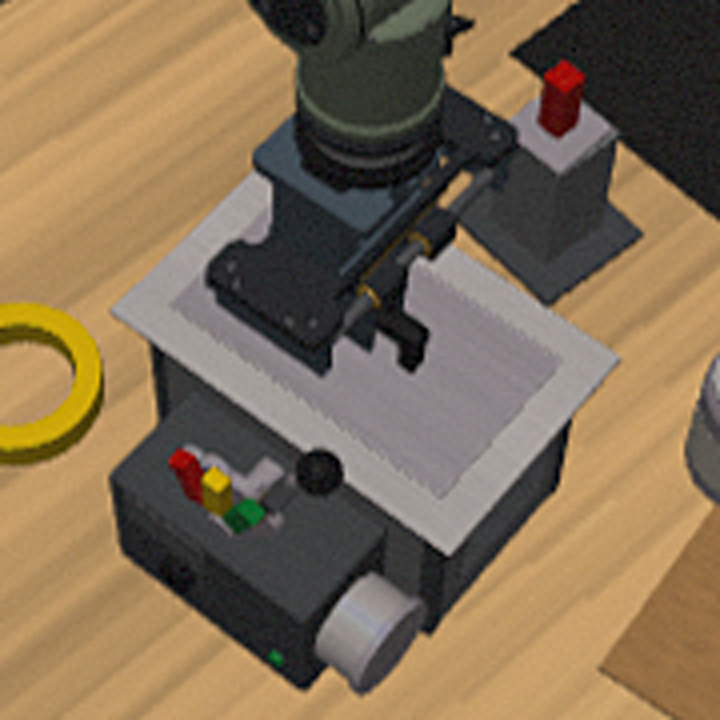

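```bash
python3 -m handwheel '{"gripper":[0.5,0.5,0.5,0.5,0.5],"offset":[[0,0,0],[0,0,0],[0,0,0],[0,0,0],[-10,0,0]],"rot":[[0,0,0],[0,0,0],[0,0,0],[0,0,0],[0,0,0]]}' 30
python3 -m handwheel '{"gripper":[0.5,0.5,0.5,0.5,0.5],"offset":[[-35,0,0],[-75,0,0],[-110,0,0],[-110,0,0],[-110,0,0]],"rot":[[0,0,0],[0,0,0],[0,0,0],[0,0,0],[0,0,0]]}'
python3 -c "
from h import *
go(620,-81,290,8.5)
snap('scene','s38',(240,190,420,345),4)
"
```

```text
time_s: 52.32
ee_pos: [553.3, 13.7, 176.6]
ee_rot: [170.2, 89.8, 178.7]
force: [0.2, 0.0, 0.8]
gripper_width: 44.6
time_s: 52.73
ee_pos: [555.7, 13.7, 291.2]
ee_rot: [-7.6, 89.6, 0.9]
force: [-0.4, 0.1, -1.2]
gripper_width: 45.5
at [555.7  13.7 291.2] yaw 98.46 w 45.5 F [-0.4  0.1 -1.2] t 52.73 q [  0.  14.  84.   0.  81. -98.]
dworld [ 64.3 -94.7  -1.2] offset [   1.6 -103.2   49.7] rot [89.96  0.33 -0.25]
```

View pics/s38.png

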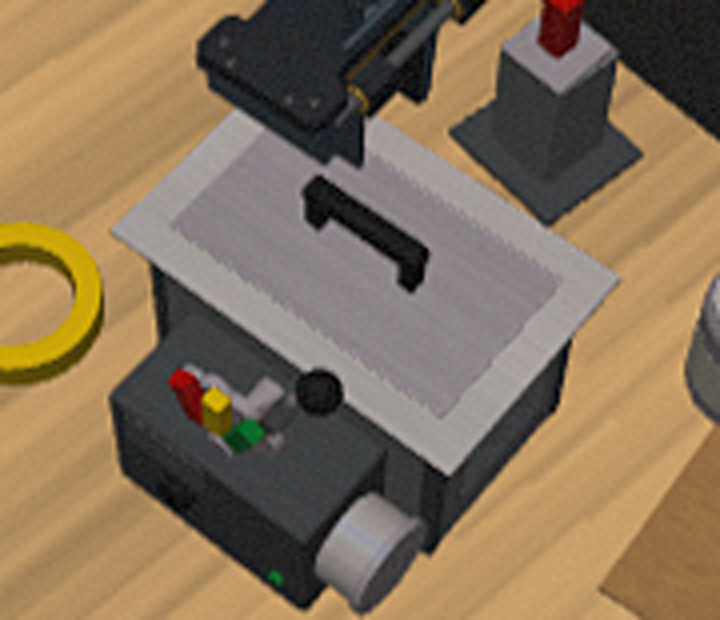

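```bash
python3 -m handwheel '{"gripper":[0.4,0.4,0.4,0.4,0.4],"offset":[[0,-20,10],[0,-42,20],[0,-64,30],[0,-86,40],[0,-103,50]],"rot":[[7,0,0],[14,0,0],[21,0,0],[28,0,0],[35,0,0]]}'
python3 -m handwheel '{"gripper":[0.4,0.4,0.4,0.4,0.4],"offset":[[0,0,0],[0,0,0],[0,0,0],[0,0,0],[0,0,0]],"rot":[[7,0,0],[14,0,0],[21,0,0],[28,0,0],[35,0,0]]}'
python3 -m handwheel '{"gripper":[0.4,0.4,0.4,0.4,0.4],"offset":[[0,0,0],[0,0,0],[0,0,0],[0,0,0],[0,0,0]],"rot":[[7,0,0],[14,0,0],[20,0,0],[20,0,0],[20,0,0]]}'
python3 -c "
from h import *
p=T(DR,[54,-106,0]);go(p[0],p[1],192,8.5)
"
```

```text
time_s: 53.2
ee_pos: [618.8, -82.3, 285.9]
ee_rot: [-155.7, 89.8, 177.3]
force: [0.8, 0.8, -0.6]
gripper_width: 54.7
time_s: 53.62
ee_pos: [618.2, -80.8, 285.8]
ee_rot: [-127.9, 89.8, 170.2]
force: [-0.7, 0.4, 0.3]
gripper_width: 54.6
time_s: 54.03
ee_pos: [618.5, -80.7, 286.4]
ee_rot: [-108.1, 89.8, 170.5]
force: [0.1, -0.2, 0.6]
gripper_width: 54.3
at [618.5 -80.7 286.4] yaw 8.61 w 54.3 F [ 0.1 -0.2  0.6] t 54.03 q [ -8.  21.  75.   0.  84. -17.]
dworld [  7.1  -2.1 -94.4] offset [94.4  7.   3.3] rot [ 0.11 -0.05  0.16]
```

```bash
python3 -m handwheel '{"gripper":[0.4,0.4,0.4,0.4,0.4],"offset":[[0,7,3],[20,7,3],[50,7,3],[80,7,3],[92,7,3]],"rot":[[0,0,0],[0,0,0],[0,0,0],[0,0,0],[0,0,0]]}'
python3 -m handwheel '{"gripper":[0.4,0.4,0.4],"offset":[[0,0,0],[0,0,0],[0,0,0]],"rot":[[0,0,0],[0,0,0],[0,0,0]]}'
python3 -c "
from h import *
p=T(DR,[0,-106,0]);go(p[0],p[1],194,8.5)
snap('scene','s39',(240,190,420,345),4)
"
```

```text
time_s: 54.45
ee_pos: [624.6, -82.6, 191.2]
ee_rot: [-107.2, 89.6, 171.4]
force: [-0.6, 0.8, -0.6]
gripper_width: 54.9
time_s: 54.7
ee_pos: [627.5, -82.9, 197.2]
ee_rot: [74.7, 89.9, -6.8]
force: [0.0, 0.9, 0.4]
gripper_width: 54.3
at [627.5 -82.9 197.2] yaw 8.49 w 54.3 F [0.  0.9 0.4] t 54.7 q [ -9.  24.  83.   0.  73. -17.]
dworld [-55.4  -7.9  -3.2] offset [  3.1 -55.9  -0.4] rot [-0.01  0.04 -0.14]
```

View pics/s39.png

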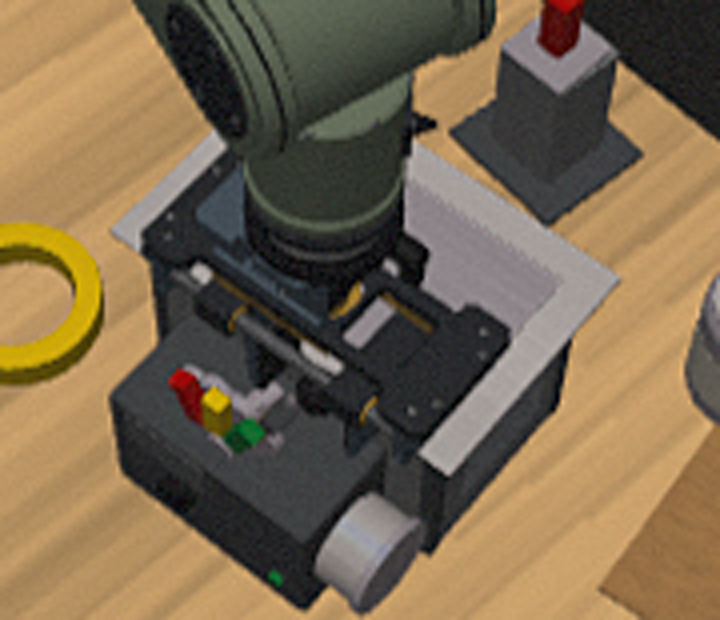

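```bash
python3 -m handwheel '{"gripper":[0.4,0.4,0.4,0.4,0.4],"offset":[[2,-10,0],[3,-20,0],[3,-32,0],[3,-44,0],[3,-56,0]],"rot":[[0,0,0],[0,0,0],[0,0,0],[0,0,0],[0,0,0]]}' 10
python3 -m handwheel '{"gripper":[0.4,0.4],"offset":[[0,0,0],[0,0,0]],"rot":[[0,0,0],[0,0,0]]}' 10
python3 -c "
from h import *
p=T(DR,[0,-106,0]);go(p[0],p[1],194,8.5)
snap('scene','s40',(240,190,420,345),4)
"
```

```text
time_s: 55.17
ee_pos: [574.2, -91.2, 196.4]
ee_rot: [76.9, 89.4, -4.6]
force: [2.8, -0.6, 2.4]
gripper_width: 54.6
time_s: 55.33
ee_pos: [571.4, -91.1, 194.4]
ee_rot: [72.6, 89.9, -9.0]
force: [-0.7, 0.4, -1.0]
gripper_width: 54.7
at [571.4 -91.1 194.4] yaw 8.45 w 54.7 F [-0.7  0.4 -1. ] t 55.33 q [-10.  19.  91.   0.  69. -19.]
dworld [ 0.7  0.3 -0.4] offset [ 0.4  0.8 -0.2] rot [-0.05  0.04 -0.14]
```

View pics/s40.png

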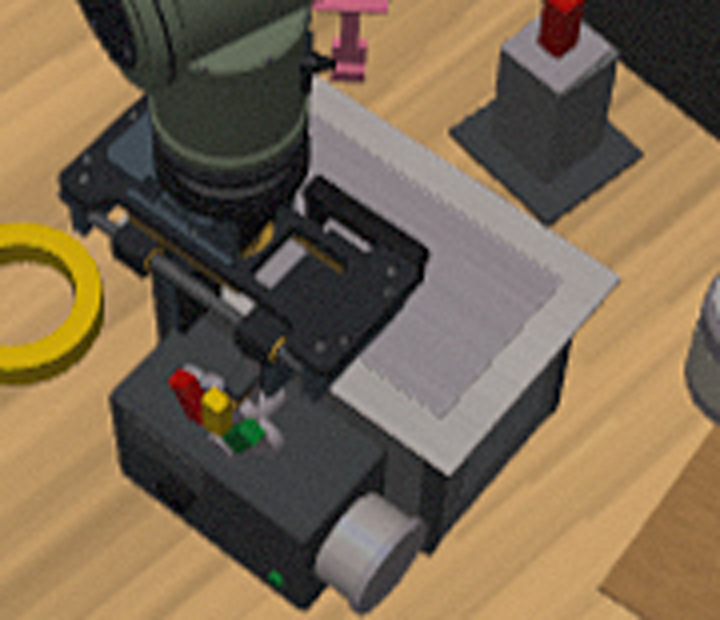

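```bash
python3 -m handwheel '{"gripper":[1,1,1,1,1],"offset":[[0,0.5,0],[0,0.5,0],[0,0.5,0],[0,0.5,0],[0,0.5,0]],"rot":[[0,0,0],[0,0,0],[0,0,0],[0,0,0],[0,0,0]]}' 10
python3 -m handwheel '{"gripper":[1,1,1],"offset":[[0,0,0],[0,0,0],[0,0,0]],"rot":[[0,0,0],[0,0,0],[0,0,0]]}' 10
python3 -c "
from h import *
p=T(DR,[0,-106,0]);go(p[0],p[1],194,8.5)
"
```

```text
time_s: 55.8
ee_pos: [571.7, -90.8, 192.7]
ee_rot: [-119.0, 90.0, 159.5]
force: [0.3, -0.3, 0.9]
gripper_width: 24.8
time_s: 56.05
ee_pos: [571.6, -90.8, 192.8]
ee_rot: [149.2, 90.0, 67.7]
force: [0.9, 0.3, 0.0]
gripper_width: 25.0
at [571.6 -90.8 192.8] yaw 8.46 w 25.0 F [0.9 0.3 0. ] t 56.05 q [-10.  19.  91.   0.  69. -19.]
dworld [0.6 0.  1.2] offset [-1.2  0.6  0.1] rot [-0.04 -0.01 -0.  ]
```

Gripping the knob at the centre. Open, rise straight up, move clear and look.

```bash
python3 -m handwheel '{"gripper":[0.5,0.5,0.5,0.5,0.5],"offset":[[0,0.5,0],[0,0.5,0],[0,0.5,0],[-30,0.5,0],[-65,0.5,0]],"rot":[[0,0,0],[0,0,0],[0,0,0],[0,0,0],[0,0,0]]}' 10
python3 -m handwheel '{"gripper":[0.5,0.5,0.5,0.5,0.5],"offset":[[-35,0,0],[-70,-20,0],[-100,-60,0],[-100,-100,0],[-100,-140,0]],"rot":[[0,0,0],[0,0,0],[0,0,0],[0,0,0],[0,0,0]]}'
python3 -c "
from h import *
go(350,-150,330,8.5)
snap('scene','s41',(240,190,420,345),4)
snap('top','t41')
"
```

```text
time_s: 56.47
ee_pos: [570.0, -90.5, 255.9]
ee_rot: [-108.6, 89.6, 169.8]
force: [0.6, -1.4, 1.3]
gripper_width: 45.5
time_s: 56.88
ee_pos: [436.5, -111.2, 359.8]
ee_rot: [62.8, 89.8, -18.7]
force: [0.4, -0.0, 0.8]
gripper_width: 46.0
at [ 436.5 -111.2  359.8] yaw 8.51 w 46.0 F [ 0.4 -0.   0.8] t 56.88 q [-16.   3.  88.  -0.  88. -24.]
dworld [-86.5 -38.8 -29.8] offset [ 29.5 -91.4  25.6] rot [ 0.01  0.11 -0.2 ]
```

View pics/s41.png

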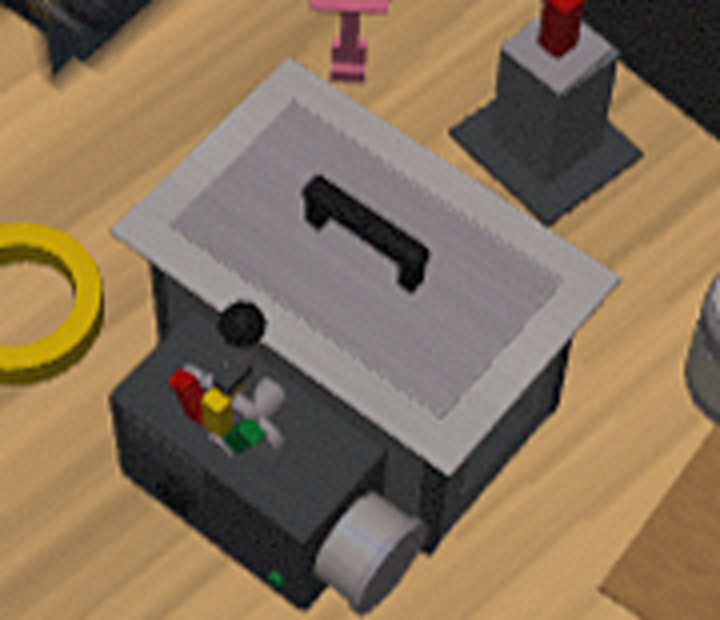

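View pics/t41.png

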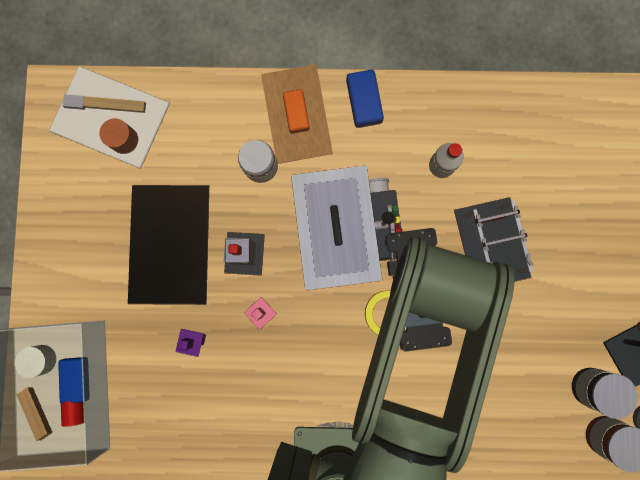

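```bash
python3 -m handwheel '{"gripper":[0.5,0.5,0.5,0.5,0.5],"offset":[[0,-30,0],[0,-60,-10],[0,-90,-20],[0,-90,-50],[0,-90,-80]],"rot":[[0,0,0],[0,0,0],[0,0,0],[0,0,0],[0,0,0]]}'
python3 -c "
from h import *
for th in(-.45,-.1,-.05,0,.05,.1): print(th,proj('scene',T(DR,[110*np.sin(th),-106,105+110*np.cos(th)])),proj('top',T(DR,[110*np.sin(th),-106,105+110*np.cos(th)])))
snap('top','t42',(275,150,435,300),5)
im=snap('scene','s42',(140,150,440,430),2.6)
crop(im,'k42',(275,245,325,295),12)
t=cv2.imread('pics/raw_t42.png');crop(t,'r42',(445,190,545,300),7); crop(t,'kt42',(365,190,415,240),12)
"
```

```text
time_s: 57.4
ee_pos: [335.1, -45.1, 358.1]
ee_rot: [79.1, 89.9, -2.8]
force: [0.6, 0.1, 0.4]
gripper_width: 45.8
-0.45 [[283.54017161 261.31665188]] [[389.94003155 240.49259578]]
-0.1 [[296.17763007 268.10627899]] [[387.95835293 222.00636026]]
-0.05 [[298.10989512 269.40348042]] [[387.6044736  219.30914223]]
0 [[300.05719385 270.77326766]] [[387.23606049 216.62406077]]
0.05 [[302.01360946 272.21178523]] [[386.85432804 213.95985171]]
0.1 [[303.97313989 273.71489105]] [[386.46054105 211.32514536]]
```

View pics/t42.png

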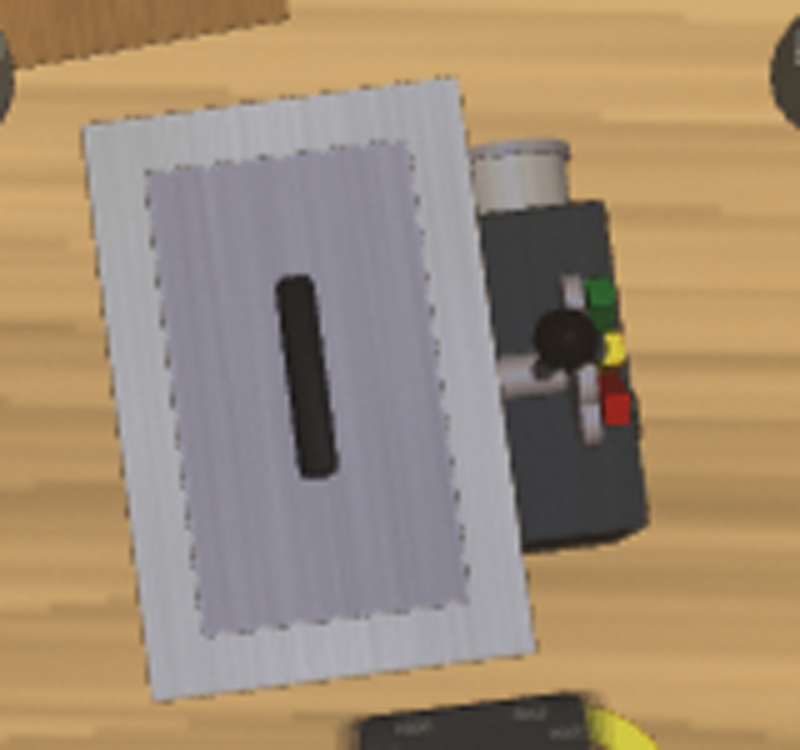

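View pics/k42.png

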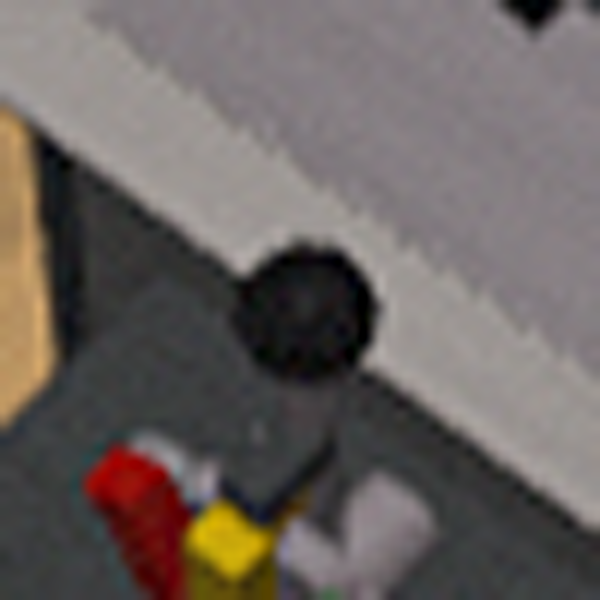

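View pics/s42.png

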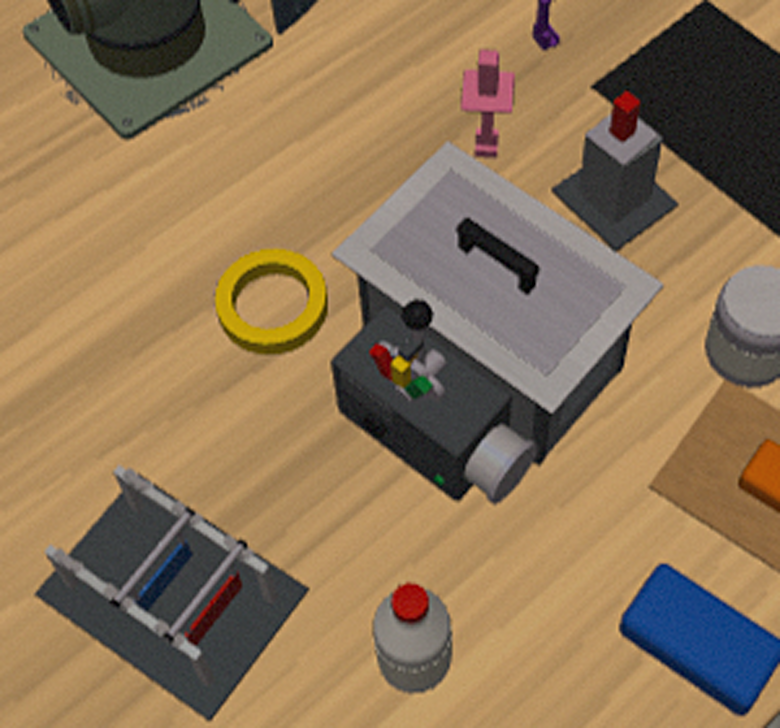

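View pics/r42.png

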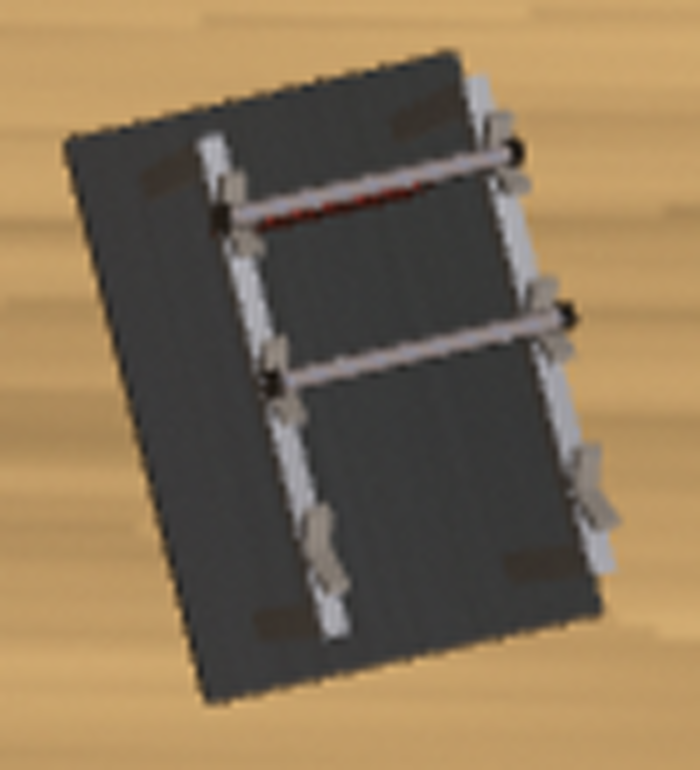

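```bash
python3 -c "
from h import *
def tc(box,k): return lambda u,v:(box[0]+(u+.5)/k-.5,box[1]+(v+.5)/k-.5)
ta=tc((275,150),5);sa=tc((240,190),4);rt=tc((445,190),7)
l=[('top',(125,82,159),ta(83,127)),('top',(125,-82,159),ta(459,78)),('top',(-125,-82,159),ta(535,653)),('top',(-125,82,159),ta(154,700))]
s=[('scene',(-125,82,159),sa(289,57)),('scene',(125,82,159),sa(620,280)),('scene',(125,-82,159),sa(449,474)),('scene',(-125,-82,159),sa(110,232))]
print(fitpose(l,[557,14,9])[0],fitpose(s,[557,14,9])[0],fitpose(l+s,[557,14,9])[0])
for a,b,n in(((220,222),(515,152),55),((268,383),(572,316),0)):
    A,B=[ray('top',rt(*p),92) for p in(a,b)];m=(A+B)/2;d=A-B
    print(m,T(RK,[n,0,92]),np.linalg.norm(d),np.degrees(np.arctan2(d[1],d[0]))-90)
"
```

```text
[555.86819942  12.00611885   8.32146571] [558.69232494  12.91454032   8.36139148] [557.1033711   12.49753562   8.34132701]
[ 594.50665462 -349.27020696   92.        ] [ 596.14296084 -349.50117435   92.        ] 97.4804715670131 14.483345291314137
[ 542.43669281 -365.56346476   92.        ] [ 542.8 -362.9   92. ] 99.63937476354141 13.551432539444193
```

```bash
for i in 1 2 3; do python3 -m handwheel '{"gripper":[0.5,0.5,0.5,0.5,0.5],"offset":[[0,0,0],[0,0,0],[0,0,0],[0,0,0],[0,0,0]],"rot":[[0,0,0],[0,0,0],[0,0,0],[0,0,0],[0,0,0]]}'|head -1; done
python3 -c "
from h import *
a=snap('scene','s43',(140,150,440,430),2.6);b=cv2.imread('pics/raw_s42.png')
d=cv2.absdiff(a,b).max(2);d[:140]=0
ys,xs=np.where(d>60);print(len(xs),(xs.min(),xs.max(),ys.min(),ys.max()) if len(xs) else '')
t=snap('top','t43');d=cv2.absdiff(t,cv2.imread('pics/raw_t42.png')).max(2)[:300];ys,xs=np.where(d>60);print(len(xs),(xs.min(),xs.max(),ys.min(),ys.max()) if len(xs) else '')
t0=cv2.imread('pics/top0.png');d=cv2.absdiff(t,t0).max(2)[:280];
for n,(x,y,r) in dict(tin=(257,158,24),bottle=(447,158,22),tape=(375,310,1)).items(): print(n,(cv2.absdiff(t,t0).max(2)[y-r:y+r,x-r:x+r]>60).sum())
s0=cv2.imread('pics/scene0.png');print('tape scene',(cv2.absdiff(a,s0).max(2)[240:292,215:268]>60).sum())
"
```

```text
time_s: 57.92
time_s: 58.33
time_s: 58.75
107 (np.int64(224), np.int64(273), np.int64(140), np.int64(164))
90 (np.int64(341), np.int64(394), np.int64(288), np.int64(299))
tin 0
bottle 0
tape 0
tape scene 0
```

View pics/t43.png

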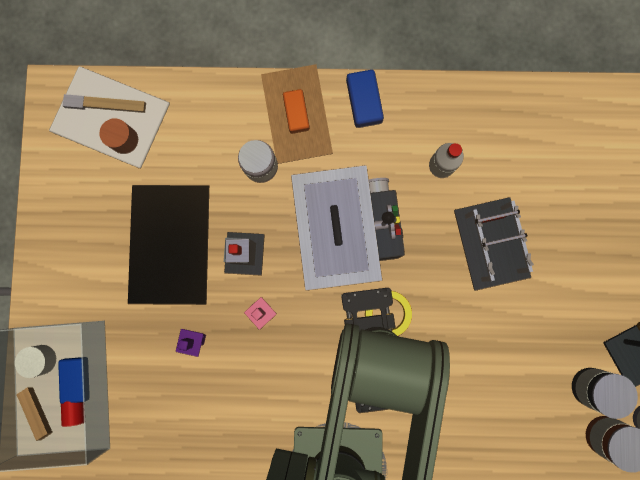

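The picture shows the following:
- **Lid:** square on the dryer at (337,228).
- **Lever:** on yellow at (389,217).
- **Rod:** in its holder at (236,250).
- **Panels:** both hang on the rack, around (500,225).
- **Arm:** clear of everything, and the only difference from the previous frame is the arm settling.

I'm handing it in.

```bash
python3 -c "
from workcell import *
print(job_done())"
```

```text
the job is handed in; nothing more can be done
None
```

The job is done and handed in at about 59 s of the 210 s allowed; no verdict was reported.

I set the lever to green vent and laid the lid flat on the mat. With the hook rod I moved both panels present to the rack: red to the farthest notch pair, blue to the middle one. There was no yellow panel. Then I stood the rod back in its holder, put the lid back on the dryer and set the lever to yellow standby.

**Last checks, from the camera images:**
- **Panels:** bar middles within about 3 mm of their notch points and within 1° of the rack's y.
- **Lid:** about 1–2 mm from the dryer's middle and within about 0.5°.
- **Lever:** within about 0.02 rad of yellow.
- **Rod:** about 1 mm from where it stood at the start.
- **Tin, tape and bottle:** unmoved.
- **Lid knock:** I did not see the lid get knocked aside at any point.

**What disagreed:**
- **Green notch:** after the first throw the lever stopped short, at about 0.38 rad. I let go of the lid, which I had gripped but not lifted, and pushed the lever further, to about 0.51–0.52 rad. Both readings are inside the green range, but they carry about 0.03 rad of camera error.
- **Cameras:** the two cameras disagreed with each other by 2–3 mm throughout.

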